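# Sort salvaged heatsink bars by height on the bench gauge

### The job

The salvaged heatsink bars on the foam sheet look alike but come in two heights, 30 mm and 26 mm. Swing the lock lever of the bench height gauge fully clear to free its spindle, gauge the bars by laying them on its anvil and pressing its foot down onto them, and sort them: full-height bars flat in the grey plastic tray, low bars flat in the cardboard carton lid. Finish with the spindle up and the lever back at lock, and leave the blower, the multimeter and the blue capacitor where they are.

Things in the scene. Friction and masses are not known exactly. Their poses are not given: they have to be found in the camera images.
- gauge: Bench height gauge, fixed: cast base 220 (x) by 120 mm (y). Origin: table top below the spindle axis; z up; x points from the open front to the column (radius 17 mm, 76 mm behind the axis). Steel anvil top 20 mm above the table, x -105 to +55 mm, y +-45 mm. A 60 mm dial, up to 190 mm high, stands between spindle and column.
- spindle (a joint): Spindle travel in m, growing downwards: 0 = up, lower stop 0.050. A spring holds it up (4 N, plus 1 N per 10 mm); press the palm knob to lower it, let go and it rises. Gap from foot to anvil = 58 mm minus travel: on a 30 mm bar it reads 0.028, on a 26 mm bar 0.032. While the lever is at lock it cannot go lower than 0.003.
- knob_top (a point): Centre of the top face of the black palm knob on the spindle, 48 mm across, 21 mm thick; 226 mm above the table when the spindle is up; goes down with the spindle.
- foot (a point): Centre of the underside of the spindle's round foot, 20 mm across; 78 mm above the table when up.
- head (a point): Underside of the gauge's overhanging head, at the spindle axis, 105 mm above the table (the head is 25 mm thick). It reaches 22 mm in front of the axis, 23 mm to the gauge's +y and 62 mm to its -y; so a bar must be brought in under it low, from the front or a side, held by the end that sticks out in front of the gauge.
- lock_lever (a joint): Lock lever angle in rad about an upright pivot at x 0, y -45 mm of the gauge frame: 0 = lock (its start): arm pointing to the gauge's -y, while the stop screw at its other end, 26 mm from the pivot, stands under the knob's rim. Grows anticlockwise seen from above to its stop at 1.4 (arm nearly to +x), where the knob is free. Stays where left; takes about 2 N. It locks only with the spindle up.
- lever_pin (a point): Point on the axis of the upright black grip pin (13 mm diameter, 139 to 172 mm above the table) at the end of the lock lever's arm, 60 mm from the pivot; the point is 160 mm above the table. The flat arm lies below 139 mm.
- bar_a: One of three or four look-alike aluminium heatsink bars (None from the start = absent): 140 mm long (x), 36 mm wide (y), either 30 mm (full height) or 26 mm (low) tall, which is not known beforehand. Flat plate on top, fins lengthwise below, both ends alike, 0.25 kg. Origin: centre of the underside, z up. Starts flat on the foam sheet, along its x.
- bar_b: One of three or four look-alike aluminium heatsink bars (None from the start = absent): 140 mm long (x), 36 mm wide (y), either 30 mm (full height) or 26 mm (low) tall, which is not known beforehand. Flat plate on top, fins lengthwise below, both ends alike, 0.25 kg. Origin: centre of the underside, z up. Starts flat on the foam sheet, along its x.
- bar_c: One of three or four look-alike aluminium heatsink bars (None from the start = absent): 140 mm long (x), 36 mm wide (y), either 30 mm (full height) or 26 mm (low) tall, which is not known beforehand. Flat plate on top, fins lengthwise below, both ends alike, 0.25 kg. Origin: centre of the underside, z up. Starts flat on the foam sheet, along its x.
- bar_d: One of three or four look-alike aluminium heatsink bars (None from the start = absent): 140 mm long (x), 36 mm wide (y), either 30 mm (full height) or 26 mm (low) tall, which is not known beforehand. Flat plate on top, fins lengthwise below, both ends alike, 0.25 kg. Origin: centre of the underside, z up. Starts flat on the foam sheet, along its x.
- foam: White foam packing sheet, fixed, 220 mm (x) by 370 mm (y), 4 mm thick, on which the bars start. Origin: centre of its underside.
- tray: Shallow grey plastic tray with a rounded carrying loop at each end, for full-height bars, fixed: 190 mm (x) by 150 mm (y) outside, inside 180 by 140 mm, floor at 4 mm, rim at 12 mm above the table. Takes two bars side by side along its x. Origin: centre of its underside.
- carton_lid: Shallow brown cardboard carton lid, plain without loops, for low bars, fixed: 190 mm (x) by 150 mm (y) outside, inside 182 by 142 mm, floor at 4 mm, rim at 12 mm above the table. Takes two bars side by side along its x. Origin: centre of its underside.
- blower: Bystander: loose black snail-shaped blower fan, about 90 mm across, 26 mm high. Origin: underside, centre of the round part. Not to be moved.
- multimeter: Bystander: loose multimeter lying face up, 155 by 78 by 34 mm. Origin: centre of the underside. Not to be moved.
- capacitor: Bystander: loose blue film capacitor, 46 by 30 by 34 mm. Origin: centre of the underside. Not to be moved.
Things that resemble listed ones, but are neither listed nor needed, are in the scene too. Of the things that look like the carton_lid, take the one that is nearest to the robot's base at the start. What is shaped like the bar_b but black is not meant.

How it is judged:
By the outcome, as a careful person would: the job done as asked, in the order asked, and still so for the second after the job is handed in, with the robot touching nothing.
Of bar_a, bar_b, bar_c, bar_d only 3 to 4 are there at a start; the rules pass over those that are not, and their reading is None.
At some moment in a run one of bar_a, bar_b, bar_c, bar_d may be knocked a few centimetres aside while the robot is not near it.
It also fails if it takes over 210 s, if anything falls off the work surface, if the arm or the gripper's body presses on something with over 40 N, if the wrist force passes 120 N, or if a joint passes its speed limit or range.

### The arm

A 6-joint arm with a two-finger parallel gripper is mounted at the origin on the work surface. World frame = base frame: x ahead of the robot, y to its left, z up, the work surface at z = 0. Lengths are in m, angles in rad, forces in N, time in s.
With the tool pointing down it reaches from about 0.375 to 0.825 m from the base axis. Payload 5.5 kg.
Tool frame: the origin (TCP) lies midway between the tips of the shut fingers; the grasp point (between the pads) lies robot.grasp_offset behind it (robot.grasp_offset is the distance from the TCP to the grasp point, in m); z points along the fingers, y is the line along which they close (so a half turn about z gives the same grasp; the last joint's range is limited). The gripper opens to 85 mm and grips with 20 to 120 N. Pads are 22 mm wide; open, the fingers measure 114 mm over their backs; the gripper's body (76 mm by 85 mm) begins 54 mm behind the grasp point. The pads swing forward as they close: fully open they stand 13 mm farther back than shut.
Start: joints at [-1.201, 0.314, -0.047, 1.21, 0, 1.571], TCP at [0.217, -0.559, 0.231] pointing down, gripper open.
Joint ranges: [-2.67, 2.67], [-0.69, 1.73], [-1.03, 1.25], [-2.08, 2.16], [-1.42, 1.45], [-3.14, 3.14]. Speed limits (rad/s): [2.39, 2.39, 3.01, 3.14, 3.14, 3.14].

### API

Orientations are given as a rotation vector (axis times angle).
In Python, from plant import robot gives the robot as it stands.
- The arm moves only by the tool apply_moves, never from a script. Its argument "moves" is a list of rows, each an object of numbers: "tx", "ty", "tz": the shift along the tool's x, y, z in units of 10 cm (1.0 is 10 cm); "wx", "wy", "wz": the turn, a rotation vector about the tool's x, y, z in units of pi/4 rad (1.0 is pi/4 rad). A call has 1 to 8 rows; each row is the pose to reach, as a shift and turn from the pose commanded when the call began, along the tool's axes at that moment; what a row does not reach only later rows make up. A row lasts 1/10 s, in which the tool goes at most 50 mm and 8.59 degrees, less where a joint would pass 70% of its speed; a pose out of reach is approached as far as the arm can. A call with a number of a shift or a turn outside -1 to 1 is refused whole. A call with a gripper value outside its range is refused whole. "hand" is the opening, from 0 (shut) to 1 (fully open), set as the call begins (left out, the last holds). The fingers move at their own pace and stop on an object; "grip_force" is the grip in N (left out, the last holds). Time passes only in rows, so rows that repeat a pose let the fingers close. It gives the time, the measured TCP pose, the force, the opening and the grip force at its end, in the units of the state.
- robot.sense(): the state, without advancing time (a new reading comes with each control period).
- robot.read_camera(name): name is "scene" or "top"; returns a dict with "pixels" (480x640x3 uint8, red, green, blue), "range_z" (480x640 float32, m along the optical axis (not along the pixel's ray), 0 where there is no reading), "intrinsics" (3x3 intrinsics, pixels), "origin" and "rotation" of the camera in the world. Camera axes: x right, y down, z forward; pixel columns grow to the right and rows downward; lengths in m; the calibration is good to about 2 mm. A picture is of the moment at which its call begins.
- robot.sign_off(): hands the job in; it is judged then, once.
The state is a dict: "clock": time; "joints": joint angles; "qd": joint speeds; "joint_efforts": joint torques, N m; "tcp_pos": TCP position; "orientation": TCP orientation; "ft_force": force on the tool from outside, world axes, zero at the start; "moment": the same for the moment, N m; "grip_width": finger opening in m; "grasp_force": force on a finger pad.
Only numpy, scipy, OpenCV 4.12 (cv2) and the standard library are available. Lean on these libraries where they do the work, as an engineer would, in place of code of your own. Each camera call takes 0.05 s, during which the arm holds its last target. There are 200 camera calls.

## Working session

There is one attempt and no reset: what is moved stays moved. The work goes in short steps, Python scripts to look and compute and a tool call to move; the robot and the scene stay as the last step left them, time stands still between calls to the robot, and variables do not carry over. Pictures are saved under pics/ and viewed, at most 14 in all, crops included, and the job is handed in when it is done.

Besides the shell and the picture viewer there is one more tool, called after "Call:" as name(argument=value, ...), one argument or row to a line, values as JSON. apply_moves: Moves the arm, as the interface text tells. Its arguments: {"type":"object","properties":{"moves":{"type":"array","items":{"type":"object","properties":{"tx":{"type":"number","minimum":-1,"maximum":1},"ty":{"type":"number","minimum":-1,"maximum":1},"tz":{"type":"number","minimum":-1,"maximum":1},"wx":{"type":"number","minimum":-1,"maximum":1},"wy":{"type":"number","minimum":-1,"maximum":1},"wz":{"type":"number","minimum":-1,"maximum":1}}}},"hand":{"type":"number"},"grip_force":{"type":"number"}},"required":["moves"]}

```bash
ls; mkdir -p pics; python3 - <<'E'
from plant import robot
import cv2,numpy as np,pickle
print(robot.grasp_offset, robot.sense())
for n in("top","scene"):
    c=robot.read_camera(n); cv2.imwrite(f"pics/{n}0.png",c["pixels"][:,:,::-1]); pickle.dump(c,open(n+"0.pkl","wb"))
    print(n,c["intrinsics"],c["origin"],c["rotation"])
E
```

```text
pics
0.0187 {'clock': 0.0, 'joints': array([-1.20099170e+00,  3.14225149e-01, -4.80458427e-02,  1.21022505e+00,
        1.96674705e-05,  1.57077984e+00]), 'qd': array([ 0.00291156, -0.00186433,  0.00084143, -0.00050585, -0.00107496,
        0.00114115]), 'joint_efforts': array([-1.94487834e-04, -5.39588070e+01,  3.39748728e+01,  1.93057896e-02,
        4.18213142e-05,  8.08200014e-07]), 'tcp_pos': array([ 0.21665897, -0.55890228,  0.23044968]), 'orientation': array([-3.08639113e+00, -5.77300990e-01,  4.60230587e-04]), 'ft_force': array([ 0.05125251, -0.0423537 , -0.92550704]), 'moment': array([-0.06420192,  0.03168955,  0.01788451]), 'grasp_force': 0.0, 'grip_width': 0.08492294456379398}
top [[559.7667945    0.         322.74580976]
 [  0.         559.7667945  239.49663335]
 [  0.           0.           1.        ]] [0.2122803  0.0068423  2.04932399] [-2.12086717  2.12312478 -0.18770687]
scene [[603.7996214    0.         320.22100693]
 [  0.         603.7996214  241.12134293]
 [  0.           0.           1.        ]] [ 1.49803738 -1.15872842  1.79832261] [-2.2820129  -0.81383569  0.323783  ]
```

View pics/top0.png

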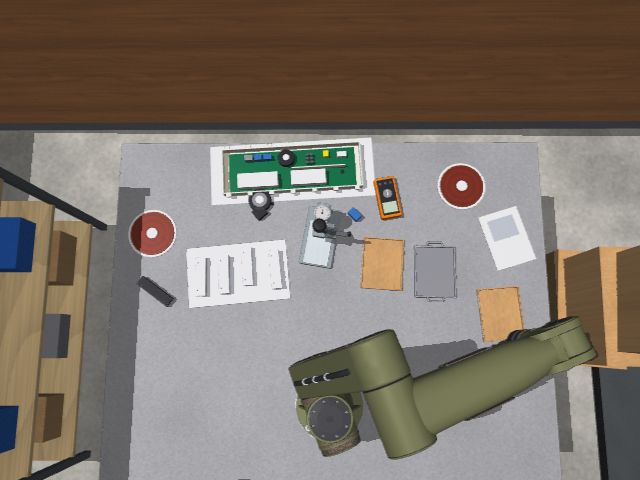

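View pics/scene0.png

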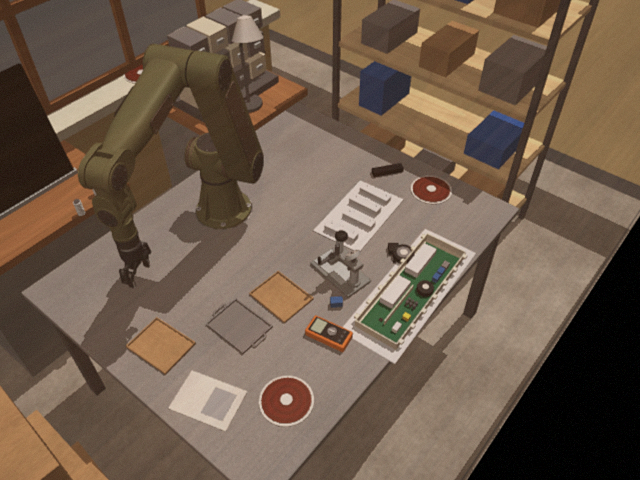

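```bash
cat > h.py <<'E'
import numpy as np,cv2,pickle
from scipy.spatial.transform import Rotation as R
def world(c):
    K=c["intrinsics"];z=c["range_z"];v,u=np.mgrid[:480,:640]
    p=np.stack([(u-K[0,2])/K[0,0]*z,(v-K[1,2])/K[1,1]*z,z],-1)
    rot=np.array(c["rotation"]); M=R.from_rotvec(rot).as_matrix() if rot.ndim==1 else rot
    w=p@M.T+c["origin"]; w[z==0]=np.nan; return w
def comp(w,mask,mn=30):
    n,l,s,_=cv2.connectedComponentsWithStats(mask.astype(np.uint8),connectivity=4)
    out=[]
    for i in range(1,n):
        if s[i,4]<mn: continue
        p=w[l==i]; (cx,cy),(a,b),t=cv2.minAreaRect((p[:,:2]*1000).astype(np.float32))
        if a<b: a,b,t=b,a,t+90
        out.append((s[i,:5].tolist(),[round(cx),round(cy),round(a),round(b),round((t+90)%180-90,1)],np.round(np.nanpercentile(p[:,2],[5,50,95])*1000)))
    return out
E
python3 - <<'E'
from h import *
c=pickle.load(open("top0.pkl","rb"));w=world(c);px=c["pixels"].astype(int)
print(w[300,150],w[160,430])
hsv=cv2.cvtColor(c["pixels"],cv2.COLOR_RGB2HSV)
z=w[:,:,2]
v,u=np.mgrid[:480,:640]
print("raised left");[print(o) for o in comp(w,(z>.018)&(z<.045)&(u<295)&(u>130)&(v>200))]
print("white");[print(o) for o in comp(w,(hsv[...,2]>200)&(hsv[...,1]<40)&(z<.045)&(v>135),200)]
print("brown");[print(o) for o in comp(w,(hsv[...,1]>100)&(hsv[...,0]>8)&(hsv[...,0]<22)&(z<.03)&(z>-.02)&(v>135),200)]
print("mid raised");[print(o) for o in comp(w,(z>.012)&(u<420)&(u>240)&(v>200)&(v<320),15)]
for lo,hi in((.012,.024),(.095,.12),(.12,.137),(.14,.165),(.165,.18),(.18,.2),(.2,.24)):
  print(lo);[print(o) for o in comp(w,(z>lo)&(z<hi)&(u<370)&(u>290)&(v>190)&(v<280),4)]
print("tray");
for p in((435,272),(415,250),(455,250),(455,297),(415,297),(435,242),(435,300)): print(p,w[p[1],p[0]])
cv2.imwrite("pics/crop1.png",cv2.resize(c["pixels"][180:350,130:540,::-1],None,fx=1.95,fy=1.95,interpolation=cv2.INTER_CUBIC))
E
```

```text
[0.36836886 0.65206741 0.00475522] [ 0.89960877 -0.38756785  0.00368023]
raised left
([248, 201, 23, 19, 248], [701, 259, 84, 70, 89.8], array([20., 27., 35.]))
([241, 247, 12, 39, 390], [491, 298, 142, 38, 4.4], array([21., 30., 39.]))
([268, 250, 14, 39, 379], [480, 196, 142, 37, 6.4], array([25., 34., 42.]))
([218, 255, 12, 39, 404], [461, 383, 140, 40, 2.8], array([24., 33., 43.]))
([195, 257, 12, 39, 405], [454, 467, 141, 41, 1.3], array([21., 31., 40.]))
([136, 276, 37, 31, 373], [400, 632, 143, 37, 54.3], array([20., 27., 35.]))
white
([210, 138, 166, 67, 2498], [1004, 110, 701, 520, -86.7], array([-9.,  2., 36.]))
([327, 146, 36, 43, 252], [889, -92, 207, 103, 31.0], array([-6.,  6., 42.]))
([437, 163, 48, 46, 262], [797, -501, 181, 179, -54.7], array([-7.,  3., 12.]))
([291, 169, 35, 15, 406], [828, 77, 128, 57, -86.9], array([30., 38., 44.]))
([237, 171, 41, 17, 464], [817, 267, 149, 57, -86.3], array([29., 38., 44.]))
([479, 206, 57, 65, 2248], [599, -662, 211, 157, 17.0], array([-7.,  2., 11.]))
([303, 220, 28, 46, 667], [579, 39, 161, 89, -9.5], array([11., 20., 30.]))
(
[... 2993 characters left out ...]
2, 17, 6, -37.8], array([169., 172., 177.]))
([348, 231, 3, 4, 8], [585, -70, 7, 6, 42.7], array([167., 172., 177.]))
0.18
([319, 204, 9, 6, 25], [674, 20, 28, 16, 80.5], array([181., 185., 190.]))
([317, 206, 2, 3, 4], [672, 38, 7, 3, -48.2], array([180., 183., 184.]))
0.2
([312, 219, 14, 14, 159], [601, 34, 45, 44, -0.8], array([211., 223., 232.]))
tray
(435, 272) [ 0.46985195 -0.39053093  0.00467871]
(415, 250) [ 0.55176736 -0.31966863  0.00490499]
(455, 250) [ 0.5527655  -0.46903976 -0.00253299]
(455, 297) [ 0.37769777 -0.45840243  0.01094724]
(415, 297) [ 0.37861133 -0.31492854  0.00146125]
(435, 242) [ 0.58074204 -0.39358091  0.01020375]
(435, 300) [ 0.36695746 -0.38564862  0.01037087]
```

View pics/crop1.png

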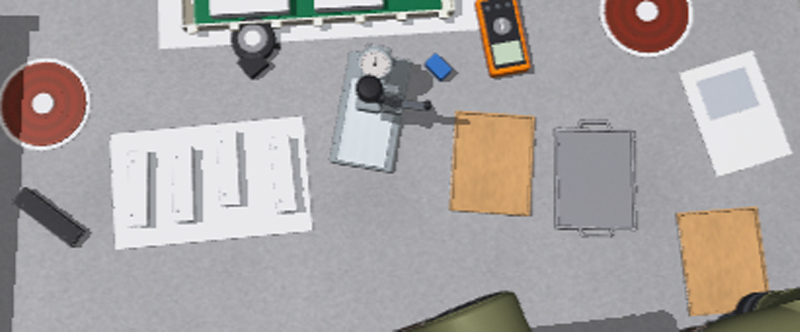

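```bash
cat >> h.py <<'E'
G=np.array([.602,.0345]);GY=np.deg2rad(-9.6)
def g2w(x,y): c,s=np.cos(GY),np.sin(GY); return G+[c*x-s*y,s*x+c*y]
def ori(psi,tilt=0):  # psi deg; tilt about gauge x
    ax=np.array([np.cos(GY),np.sin(GY),0])
    return R.from_rotvec(ax*np.deg2rad(tilt))*R.from_euler('z',psi,degrees=True)*R.from_euler('x',180,degrees=True)
def plan(wps,sense,v=45,wv=8,settle=1):
    """wps: (x,y,z,psi[,tilt[,v]]); prints calls of rows [tx,ty,tz,wx,wy,wz]"""
    p=np.array(sense["tcp_pos"]);r=R.from_rotvec(sense["orientation"])
    for wp in wps:
        tp=np.array(wp[:3]);tr=ori(wp[3],wp[4] if len(wp)>4 else 0);vv=wp[5] if len(wp)>5 else v
        d=r.inv().apply(tp-p)*1000;w=np.rad2deg((r.inv()*tr).as_rotvec())
        n=int(np.ceil(max(abs(d).max()/98,abs(w).max()/44,np.linalg.norm(d)/vv/8,np.linalg.norm(w)/wv/8,1e-6)))
        rv=(r.inv()*tr).as_rotvec();r0=r;p0=p
        print("#",np.round(tp,4),wp[3:])
        for k in range(n):
            pk=p0+(tp-p0)*(k+1)/n; rk=r0*R.from_rotvec(rv*(k+1)/n)
            t=np.round(r.inv().apply(pk-p)*10,3);a=np.round((r.inv()*rk).as_rotvec()/(np.pi/4),3)
            m=int(np.ceil(max(np.linalg.norm(t)*100/vv,np.linalg.norm(a)*45/wv,1)))
            print("  rows",m,"end",t.tolist(),a.tolist())
            p=p+r.apply(t/10);r=r*R.from_rotvec(a*np.pi/4)
E
python3 - <<'E'
from h import *
from plant import robot
c=pickle.load(open("top0.pkl","rb"))
M=R.from_rotvec(c["rotation"]).as_matrix()
pts=[]
for u,v in[(414.6,246.7),(456.1,246.7),(455.1,297.9),(413.6,297.4)]:
    d=M@np.linalg.inv(c["intrinsics"])@[u,v,1]; s=(.012-c["origin"][2])/d[2]; pts.append((c["origin"]+s*d)[:2])
print("tray",np.round(pts,3),np.mean(pts,0))
s=robot.sense()
def pin(th,z,tilt=15):
    a=-np.pi/2+th; q=g2w(.06*np.cos(a),-.045+.06*np.sin(a))
    o=ori(80.4,tilt); return np.array([*q,z])+o.apply([0,0,.0187])
p0=pin(0,.166);up=p0+[0,0,.085]
plan([(.35,-.35,.30,80.4,15),(*up,80.4,15),(*p0,80.4,15,25)],s)
o=ori(80.4,15)
print("arc tool units",[np.round(o.inv().apply(pin(t,.166)-p0)*10,3).tolist() for t in np.linspace(.2,1.4,7)])
E
```

```text
tray [[ 0.563 -0.317]
 [ 0.563 -0.47 ]
 [ 0.374 -0.458]
 [ 0.376 -0.308]] [ 0.4690684 -0.3885572]
# [ 0.35 -0.35  0.3 ] (80.4, 15)
  rows 3 end [0.666, -0.489, -0.231] [0.057, 0.101, -0.436]
  rows 3 end [0.808, -0.243, -0.155] [0.057, 0.1, -0.436]
  rows 3 end [0.853, 0.039, -0.085] [0.057, 0.101, -0.436]
# [ 0.5853 -0.0643  0.2329] (80.4, 15)
  rows 3 end [0.976, 0.615, 0.493] [-0.0, -0.0, -0.0]
  rows 3 end [0.976, 0.614, 0.493] [-0.0, -0.0, -0.0]
  rows 3 end [0.975, 0.615, 0.493] [-0.0, -0.0, -0.0]
# [ 0.5853 -0.0643  0.1479] (80.4, 15, 25)
  rows 4 end [-0.22, 0.0, 0.821] [-0.0, -0.0, -0.0]
arc tool units [[0.012, 0.119, 0.003], [0.046, 0.234, 0.012], [0.101, 0.339, 0.027], [0.176, 0.43, 0.047], [0.266, 0.505, 0.071], [0.37, 0.559, 0.099], [0.481, 0.591, 0.129]]
```

Call:
apply_moves(
  moves=[
    {"tx": 0.222,"ty": -0.163,"tz": -0.077,"wx": 0.019,"wy": 0.034,"wz": -0.145},
    {"tx": 0.444,"ty": -0.326,"tz": -0.154,"wx": 0.038,"wy": 0.067,"wz": -0.29},
    {"tx": 0.666,"ty": -0.489,"tz": -0.231,"wx": 0.057,"wy": 0.101,"wz": -0.436},
  ],
  hand=0.4,
  grip_force=30,
)

```text
clock: 0.4
tcp_pos: [0.2614, -0.4886, 0.2542]
orientation: [-2.884, -1.08, -0.108]
ft_force: [0.2, -0.8, 0.5]
grip_width: 0.0438
grasp_force: 0.0
```

Call:
apply_moves(
  moves=[
    {"tx": 0.27,"ty": -0.081,"tz": -0.052,"wx": 0.019,"wy": 0.033,"wz": -0.145},
    {"tx": 0.539,"ty": -0.162,"tz": -0.103,"wx": 0.038,"wy": 0.067,"wz": -0.29},
    {"tx": 0.808,"ty": -0.243,"tz": -0.155,"wx": 0.057,"wy": 0.1,"wz": -0.436},
  ],
)

```text
clock: 0.7
tcp_pos: [0.3059, -0.419, 0.2775]
orientation: [-2.604, -1.527, -0.207]
ft_force: [-0.2, -0.8, 0.6]
grip_width: 0.0341
grasp_force: 0.0
```

Call:
apply_moves(
  moves=[
    {"tx": 0.284,"ty": 0.013,"tz": -0.028,"wx": 0.019,"wy": 0.033,"wz": -0.145},
    {"tx": 0.569,"ty": 0.026,"tz": -0.057,"wx": 0.038,"wy": 0.067,"wz": -0.29},
    {"tx": 0.853,"ty": 0.039,"tz": -0.085,"wx": 0.057,"wy": 0.101,"wz": -0.436},
    {"tx": 0.853,"ty": 0.039,"tz": -0.085,"wx": 0.057,"wy": 0.101,"wz": -0.436},
  ],
)

```text
clock: 1.1
tcp_pos: [0.3514, -0.3488, 0.301]
orientation: [-2.255, -1.914, -0.298]
ft_force: [-0.8, -0.9, -0.7]
grip_width: 0.0344
grasp_force: 0.0
```

Call:
apply_moves(
  moves=[
    {"tx": 0.325,"ty": 0.205,"tz": 0.164},
    {"tx": 0.65,"ty": 0.41,"tz": 0.329},
    {"tx": 0.976,"ty": 0.615,"tz": 0.493},
  ],
)

```text
validation failed for argument at $.mo...
```

Call:
apply_moves(
  moves=[
    {"tx": 0.325,"ty": 0.205,"tz": 0.164},
    {"tx": 0.65,"ty": 0.41,"tz": 0.329},
    {"tx": 0.976,"ty": 0.615,"tz": 0.493},
  ],
)

```text
validation failed for argument at $.mo...
```

Call:
apply_moves(
  moves=[
    {"tx": 0.325,"ty": 0.205,"tz": 0.164},
    {"tx": 0.65,"ty": 0.41,"tz": 0.329},
    {"tx": 0.976,"ty": 0.615,"tz": 0.493},
    {"tx": 0.976,"ty": 0.615,"tz": 0.493},
    {"tx": 0.976,"ty": 0.615,"tz": 0.493},
  ],
)

```text
validation failed for argument at $.mo...
```

```bash
python3 - <<'E'
from h import *
from plant import robot
s=robot.sense(); print(s["tcp_pos"],s["ft_force"],s["joints"],s["grip_width"])
plan([(.5853,-.0643,.1479,80.4,15,25)],s)
c=robot.read_camera("scene");w=world(c)
cv2.imwrite("pics/s1.png",cv2.resize(c["pixels"][150:330,240:440,::-1],None,fx=3.3,fy=3.3,interpolation=cv2.INTER_CUBIC))
E
```

```text
[ 0.35143349 -0.34875337  0.30097179] [-0.80868398 -0.85222316 -0.73066937] [-0.90941725  0.24623464 -0.00920253  1.49470486  0.19194712  0.80736907] 0.03443037385967607
# [ 0.5853 -0.0643  0.1479] (80.4, 15, 25)
  rows 6 end [0.894, 0.614, 0.768] [-0.0, -0.0, 0.002]
  rows 6 end [0.895, 0.613, 0.769] [-0.0, -0.0, 0.002]
  rows 6 end [0.895, 0.612, 0.768] [-0.0, -0.0, 0.001]
```

View pics/s1.png

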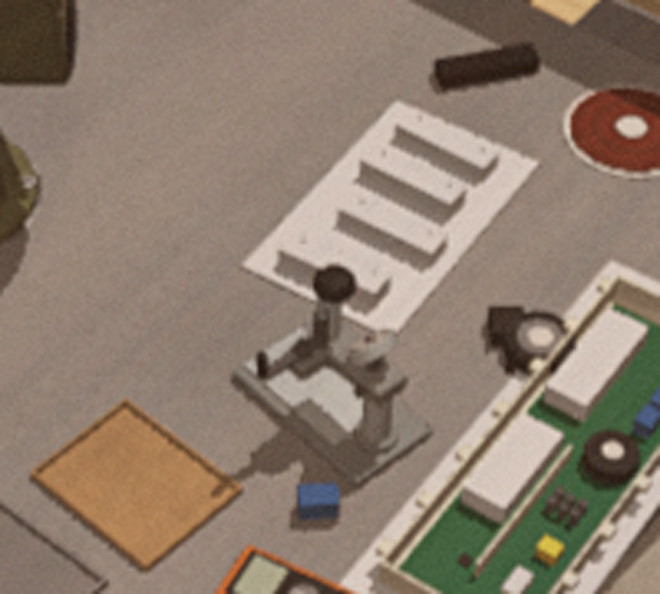

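The crop shows the gauge with its knob at (333,285), lever pin at (262,365) and dial at (372,345). The bars are undisturbed. I'll resend the moves with all six keys.

Call:
apply_moves(
  moves=[
    {"tx": 0.325,"ty": 0.205,"tz": 0.164,"wx": 0,"wy": 0,"wz": 0.001},
    {"tx": 0.65,"ty": 0.41,"tz": 0.329,"wx": 0,"wy": 0,"wz": 0.001},
    {"tx": 0.972,"ty": 0.615,"tz": 0.493,"wx": 0,"wy": 0,"wz": 0.002},
  ],
)

```text
clock: 1.45
tcp_pos: [0.4287, -0.2555, 0.2772]
orientation: [-2.266, -1.904, -0.296]
ft_force: [1.1, -0.4, -0.7]
grip_width: 0.0342
grasp_force: 0.0
```

Call:
apply_moves(
  moves=[
    {"tx": 0.325,"ty": 0.205,"tz": 0.164,"wx": 0,"wy": 0,"wz": 0},
    {"tx": 0.65,"ty": 0.41,"tz": 0.329,"wx": 0,"wy": 0,"wz": 0},
    {"tx": 0.972,"ty": 0.615,"tz": 0.493,"wx": 0,"wy": 0,"wz": 0.002},
  ],
)

```text
clock: 1.75
tcp_pos: [0.5075, -0.1604, 0.2546]
orientation: [-2.266, -1.903, -0.295]
ft_force: [-0.3, -0.4, 0.0]
grip_width: 0.0341
grasp_force: 0.0
```

Call:
apply_moves(
  moves=[
    {"tx": 0.325,"ty": 0.205,"tz": 0.164,"wx": 0,"wy": 0,"wz": 0},
    {"tx": 0.65,"ty": 0.41,"tz": 0.329,"wx": 0,"wy": 0,"wz": 0},
    {"tx": 0.96,"ty": 0.6,"tz": 0.486,"wx": 0,"wy": 0,"wz": 0.001},
    {"tx": 0.96,"ty": 0.6,"tz": 0.486,"wx": 0,"wy": 0,"wz": 0.001},
    {"tx": 0.96,"ty": 0.6,"tz": 0.486,"wx": 0,"wy": 0,"wz": 0.001},
  ],
)

```text
clock: 2.25
tcp_pos: [0.5837, -0.0673, 0.2322]
orientation: [-2.264, -1.905, -0.293]
ft_force: [0.0, 0.9, 1.0]
grip_width: 0.0343
grasp_force: 0.0
```

```bash
python3 - <<'E'
from h import *
from plant import robot
s=robot.sense(); print(s["tcp_pos"],s["ft_force"],s["joints"],s["grip_width"])
plan([(.5853,-.0643,.1479,80.4,15,25)],s)
E
```

```text
[ 0.5836917  -0.06734019  0.23222121] [0.01262747 0.94364656 1.03447027] [-0.2593806   0.30433259 -0.08294063  1.20913998  0.25859561  1.47994057] 0.034345653817909175
# [ 0.5853 -0.0643  0.1479] (80.4, 15, 25)
  rows 4 end [-0.185, 0.013, 0.823] [-0.002, 0.003, -0.006]
```

Call:
apply_moves(
  moves=[
    {"tx": -0.046,"ty": 0.003,"tz": 0.206,"wx": 0,"wy": 0,"wz": 0},
    {"tx": -0.092,"ty": 0.006,"tz": 0.411,"wx": 0,"wy": 0,"wz": 0},
    {"tx": -0.139,"ty": 0.01,"tz": 0.617,"wx": 0,"wy": 0,"wz": -0.005},
    {"tx": -0.185,"ty": 0.013,"tz": 0.823,"wx": 0,"wy": 0,"wz": -0.005},
    {"tx": -0.185,"ty": 0.013,"tz": 0.823,"wx": 0,"wy": 0,"wz": -0.005},
  ],
)

```text
clock: 2.75
tcp_pos: [0.5832, -0.0655, 0.1462]
orientation: [-2.261, -1.904, -0.291]
ft_force: [-1.0, -0.0, 0.0]
grip_width: 0.0345
grasp_force: 0.0
```

Call:
apply_moves(
  moves=[
    {"tx": 0,"ty": 0,"tz": 0,"wx": 0,"wy": 0,"wz": 0},
    {"tx": 0,"ty": 0,"tz": 0,"wx": 0,"wy": 0,"wz": 0},
    {"tx": 0,"ty": 0,"tz": 0,"wx": 0,"wy": 0,"wz": 0},
    {"tx": 0,"ty": 0,"tz": 0,"wx": 0,"wy": 0,"wz": 0},
    {"tx": 0,"ty": 0,"tz": 0,"wx": 0,"wy": 0,"wz": 0},
  ],
  hand=0,
)

```text
clock: 3.25
tcp_pos: [0.5867, -0.0654, 0.1501]
orientation: [-2.263, -1.911, -0.297]
ft_force: [-0.2, -6.5, 3.5]
grip_width: 0.0117
grasp_force: 31.1
```

Call:
apply_moves(
  moves=[
    {"tx": 0.012,"ty": 0.119,"tz": 0.003,"wx": 0,"wy": 0,"wz": 0},
    {"tx": 0.046,"ty": 0.234,"tz": 0.012,"wx": 0,"wy": 0,"wz": 0},
    {"tx": 0.101,"ty": 0.339,"tz": 0.027,"wx": 0,"wy": 0,"wz": 0},
    {"tx": 0.176,"ty": 0.43,"tz": 0.047,"wx": 0,"wy": 0,"wz": 0},
    {"tx": 0.266,"ty": 0.505,"tz": 0.071,"wx": 0,"wy": 0,"wz": 0},
    {"tx": 0.37,"ty": 0.559,"tz": 0.099,"wx": 0,"wy": 0,"wz": 0},
    {"tx": 0.481,"ty": 0.591,"tz": 0.129,"wx": 0,"wy": 0,"wz": 0},
    {"tx": 0.51,"ty": 0.596,"tz": 0.137,"wx": 0,"wy": 0,"wz": 0},
  ],
)

```text
clock: 4.05
tcp_pos: [0.6539, -0.0211, 0.1499]
orientation: [-2.259, -1.912, -0.298]
ft_force: [-2.8, -2.7, 6.3]
grip_width: 0.0119
grasp_force: 30.2
```

Call:
apply_moves(
  moves=[
    {"tx": 0,"ty": 0,"tz": 0,"wx": 0,"wy": 0,"wz": 0},
    {"tx": 0,"ty": 0,"tz": 0,"wx": 0,"wy": 0,"wz": 0},
    {"tx": 0,"ty": 0,"tz": 0,"wx": 0,"wy": 0,"wz": 0},
  ],
)

```text
clock: 4.35
tcp_pos: [0.6538, -0.0214, 0.1499]
orientation: [-2.259, -1.91, -0.3]
ft_force: [-1.4, 1.2, 6.1]
grip_width: 0.012
grasp_force: 30.0
```

```bash
python3 - <<'E'
from h import *
from plant import robot
s=robot.sense(); print(s["tcp_pos"],s["ft_force"],s["moment"],s["grip_width"])
o=R.from_rotvec(s["orientation"]);g=s["tcp_pos"]-o.apply([0,0,.0187])
pv=g2w(0,-.045);d=g[:2]-pv; print(g,np.linalg.norm(d),np.arctan2(d[1],d[0])-GY+np.pi/2)
E
```

```text
[ 0.6537873  -0.02136612  0.14994918] [-1.42670028  1.23585976  6.06932761] [0.3324105  0.28382532 0.17086294] 0.012015795756306956
[ 0.65295224 -0.02615149  0.16800722] 0.06068190713019959 1.4667079116913295
```

Call:
apply_moves(
  moves=[
    {"tx": 0.03,"ty": 0.002,"tz": 0.008,"wx": 0,"wy": 0,"wz": 0},
    {"tx": 0.06,"ty": 0.004,"tz": 0.016,"wx": 0,"wy": 0,"wz": 0},
    {"tx": 0.06,"ty": 0.004,"tz": 0.016,"wx": 0,"wy": 0,"wz": 0},
  ],
)

```text
clock: 4.65
tcp_pos: [0.6551, -0.0179, 0.1499]
orientation: [-2.264, -1.911, -0.295]
ft_force: [-2.8, -6.1, 7.5]
grip_width: 0.0117
grasp_force: 29.8
```

Call:
apply_moves(
  moves=[
    {"tx": 0,"ty": 0,"tz": 0,"wx": 0,"wy": 0,"wz": 0},
    {"tx": 0,"ty": 0,"tz": 0,"wx": 0,"wy": 0,"wz": 0},
    {"tx": 0,"ty": 0,"tz": 0,"wx": 0,"wy": 0,"wz": 0},
  ],
  hand=0.35,
)

```text
clock: 4.95
tcp_pos: [0.6547, -0.0158, 0.1485]
orientation: [-2.26, -1.909, -0.296]
ft_force: [0.1, 0.5, 0.6]
grip_width: 0.0295
grasp_force: 0.0
```

Call:
apply_moves(
  moves=[
    {"tx": -0.065,"ty": 0,"tz": -0.24,"wx": 0,"wy": 0,"wz": 0},
    {"tx": -0.13,"ty": 0,"tz": -0.48,"wx": 0,"wy": 0,"wz": 0},
    {"tx": -0.26,"ty": 0,"tz": -0.966,"wx": 0,"wy": 0,"wz": 0},
    {"tx": -0.26,"ty": 0,"tz": -0.966,"wx": 0,"wy": 0,"wz": 0},
  ],
)

```text
clock: 5.35
tcp_pos: [0.6491, -0.0678, 0.2412]
orientation: [-2.266, -1.913, -0.305]
ft_force: [1.2, 0.1, 0.9]
grip_width: 0.0298
grasp_force: 0.0
```

```bash
python3 - <<'E'
from h import *
from plant import robot
s=robot.sense(); print(s["tcp_pos"],s["joints"])
plan([(.5,.1,.25,178,0)],s)
E
```

```text
[ 0.64906813 -0.06784561  0.24123469] [-0.2348889   0.4119806   0.08998008  1.25738473  0.2600322   1.50350705]
# [0.5  0.1  0.25] (178, 0)
  rows 5 end [0.461, -0.584, 0.087] [0.097, -0.079, -0.719]
  rows 5 end [0.705, -0.239, 0.082] [0.097, -0.079, -0.719]
  rows 5 end [0.725, 0.181, 0.039] [0.097, -0.079, -0.719]
```

```bash
python3 - <<'E'
from h import *
from plant import robot
s=robot.sense()
plan([(.53,.0,.32,130,0),(.436,.19,.16,185.4,0)],s)
E
```

```text
# [0.53 0.   0.32] (130, 0)
  rows 4 end [0.329, -0.641, -0.326] [0.077, -0.153, -0.549]
  rows 4 end [0.531, -0.472, -0.344] [0.077, -0.152, -0.548]
# [0.436 0.19  0.16 ] (185.4, 0)
  rows 3 end [0.687, 0.167, 0.533] [-0.0, -0.0, -0.41]
  rows 3 end [0.598, 0.375, 0.534] [0.0, -0.0, -0.411]
  rows 3 end [0.449, 0.546, 0.533] [0.0, -0.0, -0.41]
```

Call:
apply_moves(
  moves=[
    {"tx": 0.082,"ty": -0.16,"tz": -0.082,"wx": 0.019,"wy": -0.038,"wz": -0.137},
    {"tx": 0.164,"ty": -0.32,"tz": -0.163,"wx": 0.038,"wy": -0.076,"wz": -0.275},
    {"tx": 0.247,"ty": -0.48,"tz": -0.245,"wx": 0.058,"wy": -0.115,"wz": -0.412},
    {"tx": 0.329,"ty": -0.641,"tz": -0.326,"wx": 0.077,"wy": -0.153,"wz": -0.549},
  ],
  hand=0.75,
)

```text
clock: 5.75
tcp_pos: [0.5867, -0.0311, 0.2753]
orientation: [-1.842, -2.428, -0.153]
ft_force: [-0.1, 1.1, 0.6]
grip_width: 0.0637
grasp_force: 0.0
```

Call:
apply_moves(
  moves=[
    {"tx": 0.133,"ty": -0.118,"tz": -0.086,"wx": 0.019,"wy": -0.038,"wz": -0.137},
    {"tx": 0.265,"ty": -0.236,"tz": -0.172,"wx": 0.038,"wy": -0.076,"wz": -0.275},
    {"tx": 0.398,"ty": -0.354,"tz": -0.258,"wx": 0.058,"wy": -0.114,"wz": -0.412},
    {"tx": 0.531,"ty": -0.472,"tz": -0.344,"wx": 0.077,"wy": -0.152,"wz": -0.548},
  ],
)

```text
clock: 6.15
tcp_pos: [0.5274, 0.0028, 0.3153]
orientation: [-1.315, -2.844, 0.004]
ft_force: [0.5, 0.1, -0.1]
grip_width: 0.0646
grasp_force: 0.0
```

Call:
apply_moves(
  moves=[
    {"tx": 0.229,"ty": 0.056,"tz": 0.178,"wx": 0,"wy": 0,"wz": -0.137},
    {"tx": 0.458,"ty": 0.111,"tz": 0.355,"wx": 0,"wy": 0,"wz": -0.273},
    {"tx": 0.687,"ty": 0.167,"tz": 0.533,"wx": 0,"wy": 0,"wz": -0.41},
  ],
)

```text
clock: 6.45
tcp_pos: [0.4956, 0.0666, 0.2618]
orientation: [-0.842, -3.018, -0.001]
ft_force: [0.8, -0.0, 0.3]
grip_width: 0.0642
grasp_force: 0.0
```

Call:
apply_moves(
  moves=[
    {"tx": 0.199,"ty": 0.125,"tz": 0.178,"wx": 0,"wy": 0,"wz": -0.137},
    {"tx": 0.399,"ty": 0.25,"tz": 0.356,"wx": 0,"wy": 0,"wz": -0.274},
    {"tx": 0.598,"ty": 0.375,"tz": 0.534,"wx": 0,"wy": 0,"wz": -0.411},
  ],
)

```text
clock: 6.75
tcp_pos: [0.4634, 0.1299, 0.2084]
orientation: [-0.346, -3.114, -0.003]
ft_force: [-0.5, 0.1, 0.6]
grip_width: 0.0643
grasp_force: 0.0
```

Call:
apply_moves(
  moves=[
    {"tx": 0.15,"ty": 0.182,"tz": 0.178,"wx": 0,"wy": 0,"wz": -0.137},
    {"tx": 0.299,"ty": 0.364,"tz": 0.355,"wx": 0,"wy": 0,"wz": -0.273},
    {"tx": 0.449,"ty": 0.546,"tz": 0.533,"wx": 0,"wy": 0,"wz": -0.41},
    {"tx": 0.449,"ty": 0.546,"tz": 0.533,"wx": 0,"wy": 0,"wz": -0.41},
    {"tx": 0.449,"ty": 0.546,"tz": 0.533,"wx": 0,"wy": 0,"wz": -0.41},
  ],
)

```text
clock: 7.25
tcp_pos: [0.4317, 0.1924, 0.1562]
orientation: [0.151, -3.129, -0.003]
ft_force: [-0.1, -0.5, 0.4]
grip_width: 0.064
grasp_force: 0.0
```

```bash
cat >> h.py <<'E'
def bars(c,view,zlo=.018):
    """PCA on bar tops (scene/top camera): centre mm, yaw deg, extents mm, z"""
    w=world(c);z=w[...,2];hs=cv2.cvtColor(c["pixels"],cv2.COLOR_RGB2HSV)
    m=(z>zlo)&(z<.048)&(w[...,0]>.33)&(w[...,0]<.62)&(w[...,1]>.1)&(w[...,1]<.6)
    n,l,s,_=cv2.connectedComponentsWithStats(m.astype(np.uint8),connectivity=4)
    for i in range(1,n):
        if s[i,4]<60: continue
        p=w[l==i];q=p[:,:2]*1000;cc=q.mean(0);U,S,V=np.linalg.svd(q-cc,full_matrices=False);d=V[0]*np.sign(V[0,0])
        pr=np.percentile((q-cc)@V.T,[1,99],axis=0)
        print(view,s[i,:5],"c",np.round(cc,1),"yaw",round(np.degrees(np.arctan2(d[1],d[0])),1),"ext",np.round(pr[1]-pr[0]),"z",round(np.median(p[:,2])*1000,1))
E
python3 - <<'E'
from h import *
from plant import robot
for n in("top","scene"):
    bars(pickle.load(open(n+"0.pkl","rb")),n+"0")
for n in("top","scene"):
    c=robot.read_camera(n);bars(c,n); pickle.dump(c,open(n+"1.pkl","wb"))
s=robot.sense();print(s["tcp_pos"],s["joints"][5])
cv2.imwrite("pics/s2.png",cv2.resize(c["pixels"][140:340,220:440,::-1],None,fx=3,fy=3,interpolation=cv2.INTER_CUBIC))
E
```

```text
top0 [241 247  12  39 393] c [490.1 298.3] yaw 4.6 ext [137.  36.] z 30.5
top0 [268 250  14  39 384] c [478.7 195.4] yaw 6.6 ext [137.  35.] z 34.3
top0 [218 255  12  39 409] c [460.5 381.3] yaw 3.7 ext [138.  37.] z 33.6
top0 [195 257  12  39 405] c [451.2 465.9] yaw 0.7 ext [138.  38.] z 30.7
top0 [163 293  10  14  77] c [369.7 586.8] yaw -2.1 ext [41. 31.] z 27.1
top [218 255  12  39 398] c [461.5 381.4] yaw 3.1 ext [139.  37.] z 34.5
top [194 257  13  39 406] c [451.4 466. ] yaw 0.2 ext [138.  39.] z 30.7
top [163 292   9  14  76] c [371.7 587. ] yaw 11.9 ext [44. 29.] z 26.6
[0.43291508 0.19204326 0.15710993] 0.31931612812862453
```

View pics/s2.png

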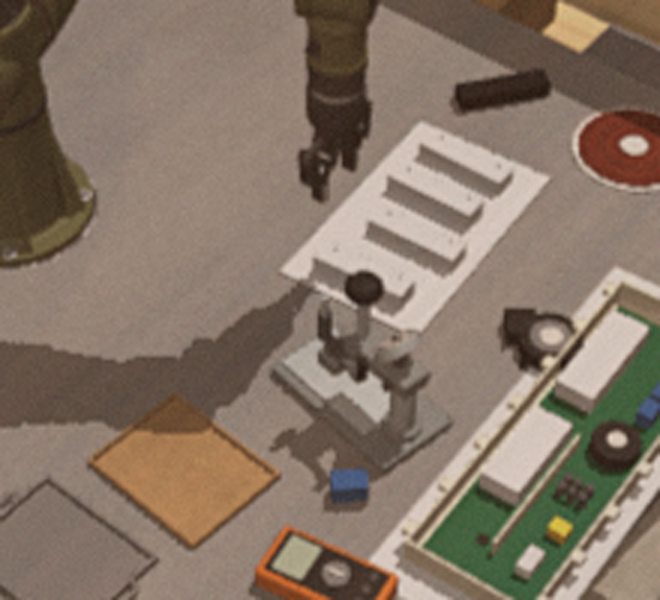

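```bash
python3 - <<'E'
from h import *
from plant import robot
s=robot.sense()
plan([(.434,.1902,.006,186.6,0,30)],s)
E
```

```text
# [0.434  0.1902 0.006 ] (186.6, 0, 30)
  rows 3 end [-0.01, -0.012, 0.755] [0.002, -0.004, -0.013]
  rows 3 end [-0.007, -0.011, 0.756] [0.002, -0.005, -0.013]
```

Call:
apply_moves(
  moves=[
    {"tx": -0.003,"ty": -0.004,"tz": 0.25,"wx": 0,"wy": 0,"wz": -0.005},
    {"tx": -0.006,"ty": -0.008,"tz": 0.5,"wx": 0,"wy": -0.002,"wz": -0.01},
    {"tx": -0.01,"ty": -0.012,"tz": 0.755,"wx": 0.002,"wy": -0.004,"wz": -0.013},
  ],
)

```text
clock: 7.65
tcp_pos: [0.4343, 0.1909, 0.0813]
orientation: [0.163, -3.135, -0.003]
ft_force: [-0.0, -0.1, 0.2]
grip_width: 0.0638
grasp_force: 0.0
```

Call:
apply_moves(
  moves=[
    {"tx": -0.002,"ty": -0.004,"tz": 0.25,"wx": 0,"wy": 0,"wz": -0.005},
    {"tx": -0.005,"ty": -0.008,"tz": 0.5,"wx": 0,"wy": -0.002,"wz": -0.01},
    {"tx": -0.007,"ty": -0.011,"tz": 0.756,"wx": 0.002,"wy": -0.005,"wz": -0.013},
    {"tx": -0.007,"ty": -0.011,"tz": 0.756,"wx": 0.002,"wy": -0.005,"wz": -0.013},
    {"tx": -0.007,"ty": -0.011,"tz": 0.756,"wx": 0.002,"wy": -0.005,"wz": -0.013},
  ],
)

```text
clock: 8.15
tcp_pos: [0.4337, 0.1899, 0.006]
orientation: [0.18, -3.135, 0.0]
ft_force: [-1.1, 0.4, 0.5]
grip_width: 0.064
grasp_force: 0.0
```

Call:
apply_moves(
  moves=[
    {"tx": 0,"ty": 0,"tz": 0,"wx": 0,"wy": 0,"wz": 0},
    {"tx": 0,"ty": 0,"tz": 0,"wx": 0,"wy": 0,"wz": 0},
    {"tx": 0,"ty": 0,"tz": 0,"wx": 0,"wy": 0,"wz": 0},
    {"tx": 0,"ty": 0,"tz": 0,"wx": 0,"wy": 0,"wz": 0},
    {"tx": 0,"ty": 0,"tz": 0,"wx": 0,"wy": 0,"wz": 0},
    {"tx": 0,"ty": 0,"tz": 0,"wx": 0,"wy": 0,"wz": 0},
  ],
  hand=0,
  grip_force=80,
)

```text
clock: 8.75
tcp_pos: [0.4347, 0.1908, 0.0072]
orientation: [-0.182, 3.134, 0.001]
ft_force: [-0.2, -1.1, 7.3]
grip_width: 0.0349
grasp_force: 80.2
```

```bash
python3 - <<'E'
from h import *
from plant import robot
s=robot.sense();print(s["tcp_pos"],s["orientation"],s["grip_width"],s["ft_force"])
f=g2w(-.22,0);q=g2w(-.085,0);print(f,q)
z0=s["tcp_pos"][2]
plan([(*s["tcp_pos"][:2],z0+.06,186.6,0,25),(*f,z0+.06,170.4,0,30),(*f,z0+.022,170.4,0,30),(*q,z0+.022,170.4,0,20),(*q,z0+.0165,170.4,0,10)],s)
E
```

```text
[0.43468442 0.19082593 0.0071773 ] [-1.82326896e-01  3.13414556e+00  8.19690169e-04] 0.034912841134661095 [-0.2440432  -1.11014921  7.26876561]
[0.38508087 0.07118912] [0.51819034 0.04867534]
# [0.4347 0.1908 0.0672] (186.6, 0, 25)
  rows 3 end [-0.001, 0.0, -0.6] [0.001, 0.003, 0.001]
# [0.3851 0.0712 0.0672] (170.4, 0, 30)
  rows 3 end [0.315, -0.566, 0.0] [-0.0, -0.0, 0.18]
  rows 3 end [0.232, -0.604, 0.001] [-0.001, -0.0, 0.18]
# [0.3851 0.0712 0.0292] (170.4, 0, 30)
  rows 2 end [0.0, -0.0, 0.38] [0.0, -0.0, 0.0]
# [0.5182 0.0487 0.0292] (170.4, 0, 20)
  rows 4 end [-0.675, -0.0, -0.0] [0.0, -0.0, 0.0]
  rows 4 end [-0.675, -0.0, -0.001] [0.0, -0.0, 0.0]
# [0.5182 0.0487 0.0237] (170.4, 0, 10)
  rows 1 end [0.0, -0.0, 0.055] [0.0, -0.0, 0.0]
```

Call:
apply_moves(
  moves=[
    {"tx": 0,"ty": 0,"tz": -0.15,"wx": 0,"wy": 0,"wz": 0},
    {"tx": 0,"ty": 0,"tz": -0.35,"wx": 0,"wy": 0,"wz": 0},
    {"tx": 0,"ty": 0,"tz": -0.6,"wx": 0,"wy": 0,"wz": 0},
    {"tx": 0,"ty": 0,"tz": -0.6,"wx": 0,"wy": 0,"wz": 0},
  ],
)

```text
clock: 9.15
tcp_pos: [0.4357, 0.1915, 0.0687]
orientation: [-0.183, 3.132, 0.003]
ft_force: [-0.3, 1.4, -2.3]
grip_width: 0.0343
grasp_force: 80.4
```

Call:
apply_moves(
  moves=[
    {"tx": 0.079,"ty": -0.141,"tz": 0,"wx": 0,"wy": 0,"wz": 0.045},
    {"tx": 0.158,"ty": -0.283,"tz": 0,"wx": 0,"wy": 0,"wz": 0.09},
    {"tx": 0.236,"ty": -0.425,"tz": 0,"wx": 0,"wy": 0,"wz": 0.135},
    {"tx": 0.315,"ty": -0.566,"tz": 0,"wx": 0,"wy": 0,"wz": 0.18},
  ],
)

```text
clock: 9.55
tcp_pos: [0.4067, 0.1286, 0.0645]
orientation: [-0.044, -3.138, 0.002]
ft_force: [0.6, 0.1, -3.2]
grip_width: 0.0348
grasp_force: 80.4
```

Call:
apply_moves(
  moves=[
    {"tx": 0.058,"ty": -0.151,"tz": 0,"wx": 0,"wy": 0,"wz": 0.045},
    {"tx": 0.116,"ty": -0.302,"tz": 0,"wx": 0,"wy": 0,"wz": 0.09},
    {"tx": 0.174,"ty": -0.453,"tz": 0,"wx": 0,"wy": 0,"wz": 0.135},
    {"tx": 0.232,"ty": -0.604,"tz": 0,"wx": 0,"wy": 0,"wz": 0.18},
    {"tx": 0.232,"ty": -0.604,"tz": 0,"wx": 0,"wy": 0,"wz": 0.18},
  ],
)

```text
clock: 10.05
tcp_pos: [0.3819, 0.0686, 0.0651]
orientation: [-0.267, -3.128, 0.002]
ft_force: [-0.8, -0.1, -3.2]
grip_width: 0.0347
grasp_force: 80.6
```

Call:
apply_moves(
  moves=[
    {"tx": 0,"ty": 0,"tz": 0.16,"wx": 0,"wy": 0,"wz": 0},
    {"tx": 0,"ty": 0,"tz": 0.32,"wx": 0,"wy": 0,"wz": 0},
    {"tx": 0,"ty": 0,"tz": 0.32,"wx": 0,"wy": 0,"wz": 0},
  ],
)

```text
clock: 10.35
tcp_pos: [0.3822, 0.0703, 0.0321]
orientation: [-0.261, -3.127, 0.001]
ft_force: [-0.4, -0.3, -3.1]
grip_width: 0.0349
grasp_force: 80.5
```

```bash
python3 - <<'E'
from h import *
from plant import robot
s=robot.sense();print(s["tcp_pos"],s["orientation"],s["grip_width"],s["ft_force"],s["moment"])
q=g2w(-.085,0)
plan([(*q,.035,170.4,0,20),(*q,.0227,170.4,0,10)],s)
c=robot.read_camera("scene")
cv2.imwrite("pics/s3.png",cv2.resize(c["pixels"][140:340,220:440,::-1],None,fx=3,fy=3,interpolation=cv2.INTER_CUBIC))
E
```

```text
[0.38215564 0.07025319 0.0320924 ] [-2.61396421e-01 -3.12689467e+00  1.32230140e-03] 0.03490181155895367 [-0.4349924  -0.29512811 -3.06850184] [0.04512296 0.20373386 0.02942991]
# [0.5182 0.0487 0.035 ] (170.4, 0, 20)
  rows 4 end [-0.689, 0.007, -0.017] [-0.001, -0.002, 0.0]
  rows 4 end [-0.688, 0.006, -0.016] [-0.0, -0.003, 0.001]
# [0.5182 0.0487 0.0227] (170.4, 0, 10)
  rows 2 end [-0.0, 0.0, 0.123] [-0.0, 0.0, -0.0]
```

View pics/s3.png

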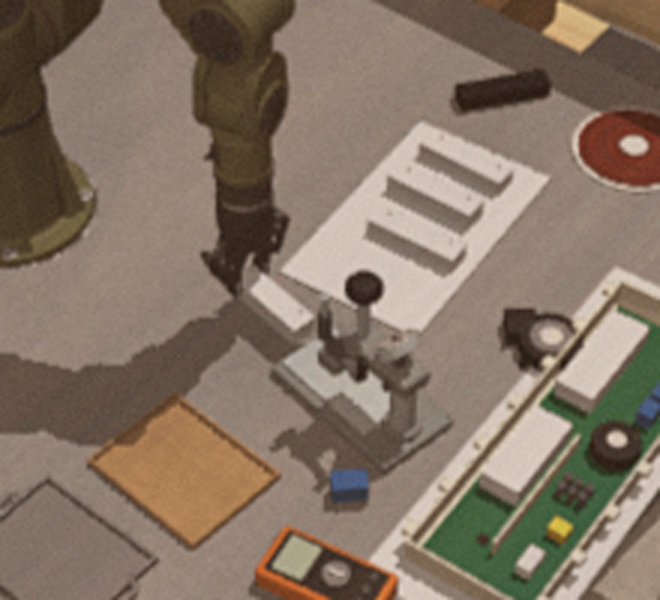

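The picture shows the bar held level at crop (280,300) in line with the anvil, with the lever pin clear at (360,362).

Call:
apply_moves(
  moves=[
    {"tx": -0.172,"ty": 0.002,"tz": -0.02,"wx": 0,"wy": 0,"wz": 0},
    {"tx": -0.344,"ty": 0.004,"tz": -0.02,"wx": 0,"wy": 0,"wz": 0},
    {"tx": -0.516,"ty": 0.006,"tz": -0.02,"wx": 0,"wy": 0,"wz": 0},
    {"tx": -0.688,"ty": 0.007,"tz": -0.02,"wx": 0,"wy": -0.003,"wz": 0},
  ],
)

```text
clock: 10.8
tcp_pos: [0.4532, 0.06, 0.0363]
orientation: [0.26, 3.128, -0.0]
ft_force: [0.2, -0.3, -3.3]
grip_width: 0.0348
grasp_force: 80.6
```

Call:
apply_moves(
  moves=[
    {"tx": -0.172,"ty": 0.002,"tz": -0.016,"wx": 0,"wy": 0,"wz": 0},
    {"tx": -0.344,"ty": 0.004,"tz": -0.016,"wx": 0,"wy": 0,"wz": 0},
    {"tx": -0.516,"ty": 0.005,"tz": -0.016,"wx": 0,"wy": 0,"wz": 0},
    {"tx": -0.688,"ty": 0.006,"tz": -0.016,"wx": 0,"wy": -0.002,"wz": 0},
    {"tx": -0.688,"ty": 0.006,"tz": -0.016,"wx": 0,"wy": -0.002,"wz": 0},
  ],
)

```text
clock: 11.3
tcp_pos: [0.5229, 0.0491, 0.0383]
orientation: [0.261, 3.124, -0.0]
ft_force: [0.3, -0.2, -3.6]
grip_width: 0.0347
grasp_force: 80.5
```

Call:
apply_moves(
  moves=[
    {"tx": 0,"ty": 0,"tz": 0.05,"wx": 0,"wy": 0,"wz": 0},
    {"tx": 0,"ty": 0,"tz": 0.1,"wx": 0,"wy": 0,"wz": 0},
    {"tx": 0,"ty": 0,"tz": 0.123,"wx": 0,"wy": 0,"wz": 0},
    {"tx": 0,"ty": 0,"tz": 0.123,"wx": 0,"wy": 0,"wz": 0},
  ],
)

```text
clock: 11.7
tcp_pos: [0.5184, 0.0492, 0.0242]
orientation: [0.26, 3.129, -0.002]
ft_force: [-0.3, -0.6, -2.9]
grip_width: 0.0348
grasp_force: 80.5
```

Call:
apply_moves(
  moves=[
    {"tx": 0,"ty": 0,"tz": 0.01,"wx": 0,"wy": 0,"wz": 0},
    {"tx": 0,"ty": 0,"tz": 0.02,"wx": 0,"wy": 0,"wz": 0},
    {"tx": 0,"ty": 0,"tz": 0.02,"wx": 0,"wy": 0,"wz": 0},
  ],
)

```text
clock: 12.0
tcp_pos: [0.5197, 0.0492, 0.0232]
orientation: [0.26, 3.128, -0.001]
ft_force: [-1.8, 0.1, 1.7]
grip_width: 0.0346
grasp_force: 80.9
```

Call:
apply_moves(
  moves=[
    {"tx": 0,"ty": 0,"tz": 0,"wx": 0,"wy": 0,"wz": 0},
    {"tx": 0,"ty": 0,"tz": 0,"wx": 0,"wy": 0,"wz": 0},
    {"tx": 0,"ty": 0,"tz": 0,"wx": 0,"wy": 0,"wz": 0},
    {"tx": 0,"ty": 0,"tz": 0,"wx": 0,"wy": 0,"wz": 0},
  ],
  hand=0.65,
)

```text
clock: 12.4
tcp_pos: [0.5199, 0.0492, 0.0229]
orientation: [0.26, 3.127, -0.001]
ft_force: [-1.1, 0.1, -0.4]
grip_width: 0.0555
grasp_force: 0.0
```

Call:
apply_moves(
  moves=[
    {"tx": 0,"ty": 0,"tz": -0.2,"wx": 0,"wy": 0,"wz": 0},
    {"tx": 0,"ty": 0,"tz": -0.5,"wx": 0,"wy": 0,"wz": 0},
    {"tx": 0,"ty": 0,"tz": -0.98,"wx": 0,"wy": 0,"wz": 0},
    {"tx": 0,"ty": 0,"tz": -0.98,"wx": 0,"wy": 0,"wz": 0},
  ],
)

```text
clock: 12.8
tcp_pos: [0.5238, 0.0496, 0.1267]
orientation: [0.26, 3.118, 0.002]
ft_force: [0.3, 0.2, -0.0]
grip_width: 0.0554
grasp_force: 0.0
```

Call:
apply_moves(
  moves=[
    {"tx": 0,"ty": 0,"tz": -0.45,"wx": 0,"wy": 0,"wz": 0},
    {"tx": 0,"ty": 0,"tz": -0.98,"wx": 0,"wy": 0,"wz": 0},
    {"tx": 0,"ty": 0,"tz": -0.98,"wx": 0,"wy": 0,"wz": 0},
  ],
  hand=0,
)

```text
clock: 13.1
tcp_pos: [0.5229, 0.0497, 0.2251]
orientation: [0.26, 3.118, 0.002]
ft_force: [1.2, -0.4, -0.6]
grip_width: 0.012
grasp_force: 0.0
```

```bash
python3 - <<'E'
from h import *
from plant import robot
s=robot.sense();print(s["tcp_pos"],s["grip_width"],s["ft_force"])
plan([(*s["tcp_pos"][:2],.245,170.4),(*G,.235,170.4)],s)
E
```

```text
[0.52290855 0.04970895 0.22505873] 0.01201991058676278 [ 1.20042808 -0.42473213 -0.553599  ]
# [0.5229 0.0497 0.245 ] (170.4,)
  rows 1 end [-0.003, 0.0, -0.199] [0.003, 0.016, 0.002]
# [0.602  0.0345 0.235 ] (170.4,)
  rows 2 end [-0.805, -0.017, 0.1] [-0.0, 0.0, -0.0]
```

Call:
apply_moves(
  moves=[
    {"tx": 0,"ty": 0,"tz": -0.2,"wx": 0.003,"wy": 0.016,"wz": 0.002},
    {"tx": 0,"ty": 0,"tz": -0.2,"wx": 0.003,"wy": 0.016,"wz": 0.002},
  ],
)

```text
clock: 13.3
tcp_pos: [0.5208, 0.0495, 0.2407]
orientation: [-0.263, -3.125, 0.002]
ft_force: [-0.1, -0.7, -0.3]
grip_width: 0.0004
grasp_force: 0.0
```

Call:
apply_moves(
  moves=[
    {"tx": -0.4,"ty": -0.008,"tz": 0.03,"wx": 0,"wy": 0,"wz": 0},
    {"tx": -0.805,"ty": -0.017,"tz": 0.06,"wx": 0,"wy": 0,"wz": 0},
    {"tx": -0.805,"ty": -0.017,"tz": 0.1,"wx": 0,"wy": 0,"wz": 0},
    {"tx": -0.805,"ty": -0.017,"tz": 0.1,"wx": 0,"wy": 0,"wz": 0},
  ],
)

```text
clock: 13.7
tcp_pos: [0.5986, 0.0339, 0.2261]
orientation: [-0.263, -3.12, 0.004]
ft_force: [1.0, -0.4, 2.9]
grip_width: 0.0001
grasp_force: 1.4
```

Call:
apply_moves(
  moves=[
    {"tx": 0,"ty": 0,"tz": 0.08,"wx": 0,"wy": 0,"wz": 0},
    {"tx": 0,"ty": 0,"tz": 0.16,"wx": 0,"wy": 0,"wz": 0},
    {"tx": 0,"ty": 0,"tz": 0.22,"wx": 0,"wy": 0,"wz": 0},
    {"tx": 0,"ty": 0,"tz": 0.28,"wx": 0,"wy": 0,"wz": 0},
    {"tx": 0,"ty": 0,"tz": 0.33,"wx": 0,"wy": 0,"wz": 0},
    {"tx": 0,"ty": 0,"tz": 0.33,"wx": 0,"wy": 0,"wz": 0},
  ],
)

```text
clock: 14.3
tcp_pos: [0.5985, 0.034, 0.198]
orientation: [-0.263, -3.127, 0.004]
ft_force: [0.9, -2.0, 12.9]
grip_width: 0.0002
grasp_force: 6.9
```

Call:
apply_moves(
  moves=[
    {"tx": 0,"ty": 0,"tz": 0.02,"wx": 0,"wy": 0,"wz": 0},
    {"tx": 0,"ty": 0,"tz": 0.04,"wx": 0,"wy": 0,"wz": 0},
    {"tx": 0,"ty": 0,"tz": 0.06,"wx": 0,"wy": 0,"wz": 0},
    {"tx": 0,"ty": 0,"tz": 0.06,"wx": 0,"wy": 0,"wz": 0},
  ],
)

```text
clock: 14.7
tcp_pos: [0.5987, 0.0341, 0.1978]
orientation: [0.263, 3.13, -0.003]
ft_force: [-13.4, -2.6, 48.2]
grip_width: -0.0002
grasp_force: 24.0
```

```bash
cat >> h.py <<'E'
TR=(np.array([.469,-.3886]),-3.2); LID=(np.array([.502,-.196]),-4.4)
def slot(b,off,gx=-.044):
    c,yaw=b; a=np.deg2rad(yaw); M=np.array([[np.cos(a),-np.sin(a)],[np.sin(a),np.cos(a)]])
    return c+M@[gx,off],180+yaw
E
python3 - <<'E'
from h import *
from plant import robot
s=robot.sense()
q=np.array([.5199,.0492]);f=g2w(-.22,0);t,ps=slot(TR,-.035);print(t,ps)
plan([(*s["tcp_pos"][:2],.25,170.4),(*q,.23,170.4),(*q,.0229,170.4,0,40),(*q,.034,170.4,0,10),(*f,.036,170.4,0,22),(*f,.09,170.4,0,25),(*t,.08,ps,0,30),(*t,.0085,ps,0,20)],s)
E
```

```text
[ 0.42311485 -0.42108928] 176.8
# [0.5987 0.0341 0.25  ] (170.4,)
  rows 2 end [-0.0, -0.001, -0.522] [-0.002, 0.0, -0.0]
# [0.5199 0.0492 0.23  ] (170.4,)
  rows 2 end [0.802, 0.018, 0.199] [-0.0, 0.0, -0.0]
# [0.5199 0.0492 0.0229] (170.4, 0, 40)
  rows 2 end [0.0, 0.0, 0.69] [-0.0, 0.0, -0.0]
  rows 2 end [0.0, 0.0, 0.691] [-0.0, 0.0, -0.0]
  rows 2 end [0.001, 0.0, 0.69] [-0.0, 0.0, -0.0]
# [0.5199 0.0492 0.034 ] (170.4, 0, 10)
  rows 2 end [-0.0, 0.0, -0.111] [-0.0, 0.0, -0.0]
# [0.3851 0.0712 0.036 ] (170.4, 0, 22)
  rows 4 end [0.683, -0.004, -0.01] [-0.0, 0.0, -0.0]
  rows 4 end [0.683, -0.004, -0.01] [-0.0, 0.0, -0.0]
# [0.3851 0.0712 0.09  ] (170.4, 0, 25)
  rows 3 end [-0.001, 0.0, -0.54] [-0.0, 0.0, -0.0]
# [ 0.4231 -0.4211  0.08  ] (176.8, 0, 30)
  rows 4 end [-0.239, -0.958, 0.02] [-0.0, 0.0, -0.028]
  rows 4 end [-0.218, -0.963, 0.02] [-0.0, 0.0, -0.029]
  rows 4 end [-0.196, -0.968, 0.02] [-0.0, 0.0, -0.028]
  rows 4 end [-0.175, -0.972, 0.021] [-0.0, 0.0, -0.029]
  rows 4 end [-0.153, -0.975, 0.02] [-0.0, 0.0, -0.028]
# [ 0.4231 -0.4211  0.0085] (176.8, 0, 20)
  rows 4 end [0.001, -0.0, 0.715] [-0.0, 0.0, -0.0]
```

Call:
apply_moves(
  moves=[
    {"tx": 0,"ty": 0,"tz": -0.3,"wx": 0,"wy": 0,"wz": 0},
    {"tx": 0,"ty": 0,"tz": -0.56,"wx": 0,"wy": 0,"wz": 0},
    {"tx": 0,"ty": 0,"tz": -0.56,"wx": 0,"wy": 0,"wz": 0},
  ],
)

```text
clock: 15.0
tcp_pos: [0.5987, 0.0347, 0.249]
orientation: [-0.262, -3.126, 0.002]
ft_force: [0.2, -0.5, -0.7]
grip_width: -0.0
grasp_force: 0.0
```

Call:
apply_moves(
  moves=[
    {"tx": 0.4,"ty": 0.009,"tz": 0.0,"wx": 0,"wy": 0,"wz": 0},
    {"tx": 0.802,"ty": 0.018,"tz": 0.1,"wx": 0,"wy": 0,"wz": 0},
    {"tx": 0.802,"ty": 0.018,"tz": 0.199,"wx": 0,"wy": 0,"wz": 0},
  ],
  hand=0.7,
)

```text
clock: 15.3
tcp_pos: [0.5126, 0.0499, 0.2241]
orientation: [-0.26, -3.115, 0.004]
ft_force: [-0.1, -0.2, 0.5]
grip_width: 0.0432
grasp_force: 0.0
```

Call:
apply_moves(
  moves=[
    {"tx": 0,"ty": 0,"tz": 0.345,"wx": 0,"wy": 0,"wz": 0},
    {"tx": 0,"ty": 0,"tz": 0.69,"wx": 0,"wy": 0,"wz": 0},
    {"tx": 0,"ty": 0,"tz": 0.69,"wx": 0,"wy": 0,"wz": 0},
  ],
)

```text
clock: 15.6
tcp_pos: [0.5137, 0.049, 0.152]
orientation: [-0.261, -3.112, 0.006]
ft_force: [-1.1, -0.3, -1.0]
grip_width: 0.06
grasp_force: 0.0
```

Call:
apply_moves(
  moves=[
    {"tx": 0,"ty": 0,"tz": 0.345,"wx": 0,"wy": 0,"wz": 0},
    {"tx": 0,"ty": 0,"tz": 0.69,"wx": 0,"wy": 0,"wz": 0},
    {"tx": 0,"ty": 0,"tz": 0.69,"wx": 0,"wy": 0,"wz": 0},
    {"tx": 0,"ty": 0,"tz": 0.69,"wx": 0,"wy": 0,"wz": 0},
  ],
)

```text
clock: 16.0
tcp_pos: [0.5177, 0.0493, 0.0888]
orientation: [-0.262, -3.12, 0.003]
ft_force: [-0.2, -0.6, 1.1]
grip_width: 0.0594
grasp_force: 0.0
```

```bash
python3 - <<'E'
from h import *
from plant import robot
s=robot.sense();print(s["tcp_pos"],s["grip_width"])
plan([(.5199,.0492,.0229,170.4,0,40)],s)
c=robot.read_camera("scene")
cv2.imwrite("pics/s4.png",cv2.resize(c["pixels"][180:320,260:420,::-1],None,fx=3.5,fy=3.5,interpolation=cv2.INTER_CUBIC))
E
```

```text
[0.5176621  0.0492524  0.08875674] 0.05944855986725727
# [0.5199 0.0492 0.0229] (170.4, 0, 40)
  rows 2 end [-0.029, 0.005, 0.658] [-0.004, -0.013, -0.0]
```

View pics/s4.png

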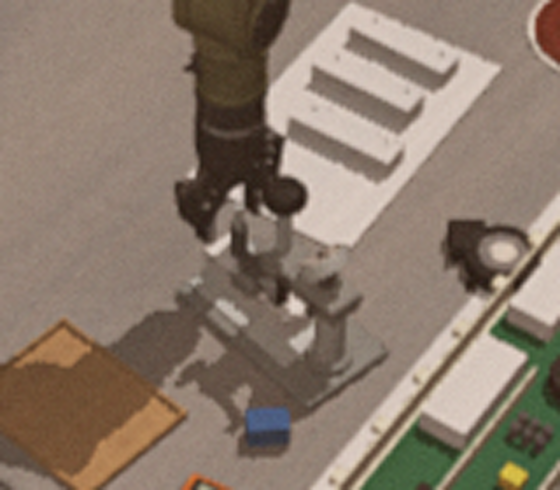

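The bar lies on the anvil under the foot at crop (250,240), and the knob is up at (287,195).

Call:
apply_moves(
  moves=[
    {"tx": -0.015,"ty": 0,"tz": 0.33,"wx": 0,"wy": -0.006,"wz": 0},
    {"tx": -0.02,"ty": 0,"tz": 0.655,"wx": -0.003,"wy": -0.01,"wz": 0},
    {"tx": -0.02,"ty": 0,"tz": 0.655,"wx": -0.003,"wy": -0.01,"wz": 0},
  ],
)

```text
clock: 16.35
tcp_pos: [0.5176, 0.0486, 0.0213]
orientation: [-0.263, -3.126, 0.001]
ft_force: [-1.0, -0.7, 0.3]
grip_width: 0.0599
grasp_force: 0.0
```

Call:
apply_moves(
  moves=[
    {"tx": 0,"ty": 0,"tz": 0,"wx": 0,"wy": 0,"wz": 0},
    {"tx": 0,"ty": 0,"tz": 0,"wx": 0,"wy": 0,"wz": 0},
    {"tx": 0,"ty": 0,"tz": 0,"wx": 0,"wy": 0,"wz": 0},
    {"tx": 0,"ty": 0,"tz": 0,"wx": 0,"wy": 0,"wz": 0},
    {"tx": 0,"ty": 0,"tz": 0,"wx": 0,"wy": 0,"wz": 0},
  ],
  hand=0,
  grip_force=80,
)

```text
clock: 16.85
tcp_pos: [0.5213, 0.049, 0.0251]
orientation: [0.263, 3.128, 0.001]
ft_force: [-1.5, 0.6, 6.9]
grip_width: 0.0345
grasp_force: 80.8
```

Call:
apply_moves(
  moves=[
    {"tx": 0,"ty": 0,"tz": -0.06,"wx": 0,"wy": 0,"wz": 0},
    {"tx": 0,"ty": 0,"tz": -0.115,"wx": 0,"wy": 0,"wz": 0},
    {"tx": 0,"ty": 0,"tz": -0.115,"wx": 0,"wy": 0,"wz": 0},
  ],
)

```text
clock: 17.15
tcp_pos: [0.5201, 0.0489, 0.0352]
orientation: [0.263, 3.13, 0.0]
ft_force: [1.3, 0.7, -2.8]
grip_width: 0.0347
grasp_force: 79.9
```

Call:
apply_moves(
  moves=[
    {"tx": 0.171,"ty": 0,"tz": -0.01,"wx": 0,"wy": 0,"wz": 0},
    {"tx": 0.342,"ty": -0.002,"tz": -0.01,"wx": 0,"wy": 0,"wz": 0},
    {"tx": 0.512,"ty": -0.003,"tz": -0.01,"wx": 0,"wy": 0,"wz": 0},
    {"tx": 0.683,"ty": -0.004,"tz": -0.01,"wx": 0,"wy": 0,"wz": 0},
  ],
)

```text
clock: 17.55
tcp_pos: [0.451, 0.0599, 0.035]
orientation: [-0.263, -3.129, 0.001]
ft_force: [-0.2, 0.3, -2.7]
grip_width: 0.0344
grasp_force: 80.0
```

Call:
apply_moves(
  moves=[
    {"tx": 0.171,"ty": 0,"tz": -0.01,"wx": 0,"wy": 0,"wz": 0},
    {"tx": 0.342,"ty": -0.002,"tz": -0.01,"wx": 0,"wy": 0,"wz": 0},
    {"tx": 0.512,"ty": -0.003,"tz": -0.01,"wx": 0,"wy": 0,"wz": 0},
    {"tx": 0.683,"ty": -0.004,"tz": -0.01,"wx": 0,"wy": 0,"wz": 0},
  ],
)

```text
clock: 17.95
tcp_pos: [0.3837, 0.0709, 0.0362]
orientation: [-0.263, -3.129, 0.0]
ft_force: [0.4, -0.9, -2.8]
grip_width: 0.0348
grasp_force: 80.0
```

Call:
apply_moves(
  moves=[
    {"tx": 0,"ty": 0,"tz": -0.2,"wx": 0,"wy": 0,"wz": 0},
    {"tx": 0,"ty": 0,"tz": -0.4,"wx": 0,"wy": 0,"wz": 0},
    {"tx": 0,"ty": 0,"tz": -0.54,"wx": 0,"wy": 0,"wz": 0},
    {"tx": 0,"ty": 0,"tz": -0.54,"wx": 0,"wy": 0,"wz": 0},
  ],
)

```text
clock: 18.35
tcp_pos: [0.3862, 0.0712, 0.0919]
orientation: [0.263, 3.129, 0.001]
ft_force: [0.5, -0.2, -2.6]
grip_width: 0.0347
grasp_force: 80.5
```

```bash
python3 - <<'E'
from h import *
from plant import robot
s=robot.sense();print(s["tcp_pos"],s["grip_width"],s["ft_force"])
t,ps=slot(TR,-.035)
plan([(*t,.08,ps,0,32)],s)
E
```

```text
[0.38615704 0.07117463 0.09186279] 0.0347294306128172 [ 0.54581475 -0.2376738  -2.5749537 ]
# [ 0.4231 -0.4211  0.08  ] (176.8, 0, 32)
  rows 4 end [-0.237, -0.958, 0.023] [0.0, 0.0, -0.028]
  rows 4 end [-0.216, -0.964, 0.024] [0.0, 0.001, -0.029]
  rows 4 end [-0.194, -0.968, 0.023] [0.001, 0.0, -0.028]
  rows 4 end [-0.173, -0.972, 0.024] [-0.0, 0.001, -0.029]
  rows 4 end [-0.151, -0.976, 0.024] [-0.0, 0.0, -0.028]
```

Call:
apply_moves(
  moves=[
    {"tx": -0.059,"ty": -0.2,"tz": 0,"wx": 0,"wy": 0,"wz": -0.007},
    {"tx": -0.118,"ty": -0.45,"tz": 0.01,"wx": 0,"wy": 0,"wz": -0.014},
    {"tx": -0.178,"ty": -0.7,"tz": 0.02,"wx": 0,"wy": 0,"wz": -0.021},
    {"tx": -0.237,"ty": -0.958,"tz": 0.023,"wx": 0,"wy": 0,"wz": -0.028},
  ],
)

```text
clock: 18.75
tcp_pos: [0.3912, -0.0284, 0.0869]
orientation: [-0.227, -3.131, 0.0]
ft_force: [0.4, 0.3, -2.6]
grip_width: 0.0345
grasp_force: 80.7
```

Call:
apply_moves(
  moves=[
    {"tx": -0.072,"ty": -0.321,"tz": 0.008,"wx": 0,"wy": 0,"wz": -0.01},
    {"tx": -0.144,"ty": -0.643,"tz": 0.016,"wx": 0,"wy": 0,"wz": -0.02},
    {"tx": -0.216,"ty": -0.964,"tz": 0.024,"wx": 0,"wy": 0,"wz": -0.029},
  ],
)

```text
clock: 19.05
tcp_pos: [0.3986, -0.1273, 0.0845]
orientation: [-0.192, -3.133, 0.0]
ft_force: [0.3, 1.6, -1.9]
grip_width: 0.0348
grasp_force: 80.7
```

Call:
apply_moves(
  moves=[
    {"tx": -0.065,"ty": -0.323,"tz": 0.008,"wx": 0,"wy": 0,"wz": -0.01},
    {"tx": -0.13,"ty": -0.645,"tz": 0.016,"wx": 0,"wy": 0,"wz": -0.02},
    {"tx": -0.194,"ty": -0.968,"tz": 0.023,"wx": 0,"wy": 0,"wz": -0.028},
  ],
)

```text
clock: 19.35
tcp_pos: [0.4059, -0.2257, 0.0821]
orientation: [-0.158, -3.135, -0.0]
ft_force: [0.7, 0.8, -3.0]
grip_width: 0.0345
grasp_force: 80.7
```

Call:
apply_moves(
  moves=[
    {"tx": -0.058,"ty": -0.324,"tz": 0.008,"wx": 0,"wy": 0,"wz": -0.01},
    {"tx": -0.115,"ty": -0.648,"tz": 0.016,"wx": 0,"wy": 0,"wz": -0.02},
    {"tx": -0.173,"ty": -0.972,"tz": 0.024,"wx": 0,"wy": 0,"wz": -0.029},
  ],
)

```text
clock: 19.65
tcp_pos: [0.4133, -0.3241, 0.0795]
orientation: [-0.123, -3.136, -0.001]
ft_force: [0.9, 0.3, -2.5]
grip_width: 0.0347
grasp_force: 80.7
```

Call:
apply_moves(
  moves=[
    {"tx": -0.038,"ty": -0.3,"tz": 0.006,"wx": 0,"wy": 0,"wz": -0.007},
    {"tx": -0.076,"ty": -0.55,"tz": 0.012,"wx": 0,"wy": 0,"wz": -0.014},
    {"tx": -0.113,"ty": -0.8,"tz": 0.018,"wx": 0,"wy": 0,"wz": -0.021},
    {"tx": -0.151,"ty": -0.976,"tz": 0.024,"wx": 0,"wy": 0,"wz": -0.028},
    {"tx": -0.151,"ty": -0.976,"tz": 0.024,"wx": 0,"wy": 0,"wz": -0.028},
    {"tx": -0.151,"ty": -0.976,"tz": 0.024,"wx": 0,"wy": 0,"wz": -0.028},
  ],
)

```text
clock: 20.25
tcp_pos: [0.4207, -0.4208, 0.077]
orientation: [-0.089, -3.137, -0.002]
ft_force: [-0.3, 0.5, -2.4]
grip_width: 0.0347
grasp_force: 80.8
```

```bash
python3 - <<'E'
from h import *
from plant import robot
s=robot.sense();print(s["tcp_pos"],s["grip_width"],s["ft_force"])
t,ps=slot(TR,-.035)
plan([(*t,.0095,ps,0,20)],s)
c=robot.read_camera("top")
cv2.imwrite("pics/t4.png",cv2.resize(c["pixels"][180:340,300:520,::-1],None,fx=3.5,fy=3.5,interpolation=cv2.INTER_CUBIC))
E
```

```text
[ 0.4206688  -0.42079885  0.0769692 ] 0.034676413422953196 [-0.2950798   0.45034071 -2.36567973]
# [ 0.4231 -0.4211  0.0095] (176.8, 0, 20)
  rows 4 end [-0.027, -0.003, 0.675] [0.002, -0.004, -0.001]
```

View pics/t4.png

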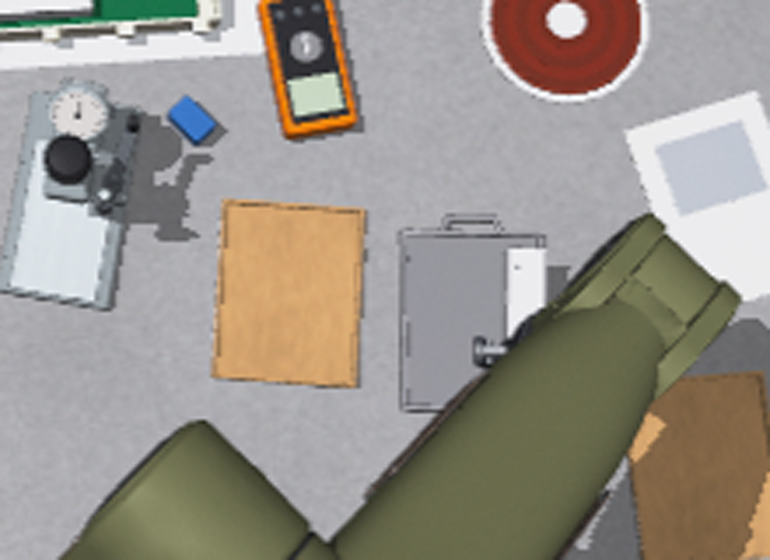

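The held bar is over the tray's right half, crop (527,290). Allowing for its height of about 0.1 m, it will land around 16 mm inside the wall. The lever is swung clear.

Call:
apply_moves(
  moves=[
    {"tx": -0.007,"ty": -0.003,"tz": 0.17,"wx": 0,"wy": 0,"wz": 0},
    {"tx": -0.014,"ty": -0.003,"tz": 0.34,"wx": 0,"wy": -0.002,"wz": 0},
    {"tx": -0.02,"ty": -0.003,"tz": 0.51,"wx": 0,"wy": -0.004,"wz": 0},
    {"tx": -0.027,"ty": -0.003,"tz": 0.63,"wx": 0.002,"wy": -0.004,"wz": 0},
    {"tx": -0.027,"ty": -0.003,"tz": 0.68,"wx": 0.002,"wy": -0.004,"wz": 0},
    {"tx": -0.027,"ty": -0.003,"tz": 0.68,"wx": 0.002,"wy": -0.004,"wz": 0},
  ],
)

```text
clock: 20.9
tcp_pos: [0.4238, -0.4211, 0.0101]
orientation: [0.087, 3.14, -0.002]
ft_force: [-0.0, 0.9, -2.9]
grip_width: 0.0346
grasp_force: 80.9
```

Call:
apply_moves(
  moves=[
    {"tx": 0,"ty": 0,"tz": 0.005,"wx": 0,"wy": 0,"wz": 0},
    {"tx": 0,"ty": 0,"tz": 0.01,"wx": 0,"wy": 0,"wz": 0},
    {"tx": 0,"ty": 0,"tz": 0.01,"wx": 0,"wy": 0,"wz": 0},
  ],
)

```text
clock: 21.2
tcp_pos: [0.4242, -0.4221, 0.0097]
orientation: [0.088, 3.139, -0.004]
ft_force: [0.1, 0.2, -2.7]
grip_width: 0.0347
grasp_force: 80.9
```

Call:
apply_moves(
  moves=[
    {"tx": 0,"ty": 0,"tz": 0.01,"wx": 0,"wy": 0,"wz": 0},
    {"tx": 0,"ty": 0,"tz": 0.015,"wx": 0,"wy": 0,"wz": 0},
    {"tx": 0,"ty": 0,"tz": 0.015,"wx": 0,"wy": 0,"wz": 0},
  ],
)

```text
clock: 21.5
tcp_pos: [0.4242, -0.4222, 0.0091]
orientation: [0.088, 3.138, -0.004]
ft_force: [-2.2, 2.9, 7.2]
grip_width: 0.0347
grasp_force: 82.1
```

Call:
apply_moves(
  moves=[
    {"tx": 0,"ty": 0,"tz": 0,"wx": 0,"wy": 0,"wz": 0},
    {"tx": 0,"ty": 0,"tz": 0,"wx": 0,"wy": 0,"wz": 0},
    {"tx": 0,"ty": 0,"tz": 0,"wx": 0,"wy": 0,"wz": 0},
    {"tx": 0,"ty": 0,"tz": 0,"wx": 0,"wy": 0,"wz": 0},
  ],
  hand=0.6,
)

```text
clock: 21.9
tcp_pos: [0.4241, -0.422, 0.0079]
orientation: [0.088, 3.139, -0.003]
ft_force: [-0.8, -0.3, -0.3]
grip_width: 0.051
grasp_force: 0.0
```

Call:
apply_moves(
  moves=[
    {"tx": 0,"ty": 0,"tz": -0.2,"wx": 0,"wy": 0,"wz": 0},
    {"tx": 0,"ty": 0,"tz": -0.5,"wx": 0,"wy": 0,"wz": 0},
    {"tx": 0,"ty": 0,"tz": -0.98,"wx": 0,"wy": 0,"wz": 0},
    {"tx": 0,"ty": 0,"tz": -0.98,"wx": 0,"wy": 0,"wz": 0},
  ],
)

```text
clock: 22.3
tcp_pos: [0.4271, -0.425, 0.1122]
orientation: [0.088, 3.132, -0.014]
ft_force: [0.6, -0.6, 0.2]
grip_width: 0.0512
grasp_force: 0.0
```

```bash
python3 - <<'E'
from h import *
from plant import robot
s=robot.sense();print(s["tcp_pos"],s["grip_width"],s["ft_force"])
c=robot.read_camera("top"); bars(c,"top")
plan([(.446,.2946,.11,184.6)],s)
E
```

```text
[ 0.42712718 -0.42496876  0.11224448] 0.051190751156445995 [ 0.55097172 -0.60943027  0.2278633 ]
top [241 246  12  40 385] c [491.  298.6] yaw 4.4 ext [138.  36.] z 30.1
top [218 255  12  40 406] c [460.1 381.4] yaw 3.8 ext [139.  37.] z 33.5
top [195 257  12  39 411] c [451.2 465.9] yaw 0.8 ext [138.  37.] z 30.6
top [163 292   9  15  82] c [370.9 587.3] yaw 7.4 ext [48. 30.] z 26.1
# [0.446  0.2946 0.11  ] (184.6,)
  rows 2 end [0.027, 0.899, -0.005] [-0.001, 0.001, -0.022]
  rows 3 end [0.011, 0.9, -0.005] [-0.002, 0.002, -0.021]
  rows 3 end [-0.003, 0.9, -0.003] [-0.001, 0.001, -0.022]
  rows 2 end [-0.019, 0.899, -0.002] [-0.002, 0.001, -0.022]
  rows 3 end [-0.034, 0.9, -0.001] [-0.001, 0.002, -0.022]
  rows 2 end [-0.05, 0.898, -0.0] [-0.002, 0.001, -0.021]
  rows 2 end [-0.065, 0.897, 0.001] [-0.001, 0.001, -0.022]
  rows 3 end [-0.08, 0.897, 0.001] [-0.002, 0.002, -0.022]
```

Call:
apply_moves(
  moves=[
    {"tx": 0.013,"ty": 0.43,"tz": 0,"wx": 0,"wy": 0,"wz": -0.011},
    {"tx": 0.027,"ty": 0.899,"tz": -0.005,"wx": 0,"wy": 0,"wz": -0.022},
  ],
  hand=0.75,
)

```text
clock: 22.55
tcp_pos: [0.4258, -0.3315, 0.1051]
orientation: [0.065, 3.14, -0.002]
ft_force: [0.2, 1.0, 0.7]
grip_width: 0.0647
grasp_force: 0.0
```

Call:
apply_moves(
  moves=[
    {"tx": 0.006,"ty": 0.45,"tz": 0,"wx": 0,"wy": 0,"wz": -0.011},
    {"tx": 0.011,"ty": 0.9,"tz": -0.005,"wx": 0,"wy": 0,"wz": -0.021},
  ],
)

```text
clock: 22.75
tcp_pos: [0.4276, -0.2399, 0.1053]
orientation: [0.036, 3.141, -0.002]
ft_force: [1.2, 0.5, -0.3]
grip_width: 0.0637
grasp_force: 0.0
```

Call:
apply_moves(
  moves=[
    {"tx": -0.001,"ty": 0.45,"tz": 0,"wx": 0,"wy": 0,"wz": -0.011},
    {"tx": -0.003,"ty": 0.9,"tz": -0.003,"wx": 0,"wy": 0,"wz": -0.022},
  ],
)

```text
clock: 22.95
tcp_pos: [0.43, -0.15, 0.1056]
orientation: [0.008, 3.141, -0.002]
ft_force: [1.0, 0.2, 0.2]
grip_width: 0.0641
grasp_force: 0.0
```

Call:
apply_moves(
  moves=[
    {"tx": -0.01,"ty": 0.45,"tz": 0,"wx": 0,"wy": 0,"wz": -0.011},
    {"tx": -0.019,"ty": 0.9,"tz": -0.002,"wx": 0,"wy": 0,"wz": -0.022},
  ],
)

```text
clock: 23.15
tcp_pos: [0.4324, -0.0601, 0.1058]
orientation: [-0.019, 3.141, -0.003]
ft_force: [1.0, 0.0, 0.1]
grip_width: 0.0642
grasp_force: 0.0
```

Call:
apply_moves(
  moves=[
    {"tx": -0.017,"ty": 0.45,"tz": 0,"wx": 0,"wy": 0,"wz": -0.011},
    {"tx": -0.034,"ty": 0.9,"tz": 0,"wx": 0,"wy": 0,"wz": -0.022},
  ],
)

```text
clock: 23.35
tcp_pos: [0.4347, 0.0298, 0.1057]
orientation: [-0.046, 3.141, -0.003]
ft_force: [0.3, 0.7, 0.7]
grip_width: 0.0638
grasp_force: 0.0
```

Call:
apply_moves(
  moves=[
    {"tx": -0.025,"ty": 0.45,"tz": 0,"wx": 0,"wy": 0,"wz": -0.011},
    {"tx": -0.05,"ty": 0.9,"tz": 0,"wx": 0,"wy": 0,"wz": -0.022},
  ],
)

```text
clock: 23.55
tcp_pos: [0.4371, 0.1199, 0.1055]
orientation: [-0.074, 3.14, -0.004]
ft_force: [1.0, 0.2, 0.3]
grip_width: 0.0643
grasp_force: 0.0
```

Call:
apply_moves(
  moves=[
    {"tx": -0.032,"ty": 0.45,"tz": 0,"wx": 0,"wy": 0,"wz": -0.011},
    {"tx": -0.065,"ty": 0.897,"tz": 0,"wx": 0,"wy": 0,"wz": -0.022},
  ],
)

```text
clock: 23.75
tcp_pos: [0.4394, 0.2098, 0.1052]
orientation: [-0.101, 3.14, -0.004]
ft_force: [0.4, -0.1, 0.1]
grip_width: 0.0639
grasp_force: 0.0
```

Call:
apply_moves(
  moves=[
    {"tx": -0.04,"ty": 0.45,"tz": 0,"wx": 0,"wy": 0,"wz": -0.011},
    {"tx": -0.08,"ty": 0.897,"tz": 0,"wx": -0.01,"wy": 0.01,"wz": -0.022},
    {"tx": -0.08,"ty": 0.897,"tz": 0,"wx": -0.01,"wy": 0.01,"wz": -0.022},
    {"tx": -0.08,"ty": 0.897,"tz": 0,"wx": -0.01,"wy": 0.01,"wz": -0.022},
    {"tx": -0.08,"ty": 0.897,"tz": 0,"wx": -0.01,"wy": 0.01,"wz": -0.022},
  ],
)

```text
clock: 24.25
tcp_pos: [0.4418, 0.2969, 0.1051]
orientation: [0.126, -3.131, -0.006]
ft_force: [0.0, -0.4, 0.2]
grip_width: 0.0642
grasp_force: 0.0
```

```bash
python3 - <<'E'
from h import *
from plant import robot
s=robot.sense();print(s["tcp_pos"],s["grip_width"],s["ft_force"])
c=robot.read_camera("top"); bars(c,"top")
plan([(.4468,.2951,.006,184.5,0,25)],s)
# tray content
w=world(c);z=w[...,2];m=(z>.016)&(z<.06)&(w[...,0]>.36)&(w[...,0]<.58)&(w[...,1]>-.49)&(w[...,1]<-.30)
print(comp(w,m))
E
```

```text
[0.44176072 0.29686913 0.10505554] 0.06424136048110805 [ 0.02383131 -0.38519932  0.20722133]
top [241 247  12  22 168] c [527.4 298. ] yaw 16.8 ext [80. 35.] z 30.4
top [195 259  12  38 314] c [437.3 467.5] yaw 6.4 ext [126.  40.] z 29.9
top [163 292   8  15  67] c [369.3 588.1] yaw 9.3 ext [47. 25.] z 27.1
# [0.4468 0.2951 0.006 ] (184.5, 0, 25)
  rows 2 end [-0.029, -0.013, 0.495] [0.003, -0.005, 0.001]
  rows 2 end [-0.026, -0.012, 0.495] [0.003, -0.006, 0.002]
[([440, 253, 13, 39, 424], [467, -423, 142, 43, -6.8], array([23., 34., 43.]))]
```

Call:
apply_moves(
  moves=[
    {"tx": -0.014,"ty": -0.006,"tz": 0.25,"wx": 0,"wy": 0,"wz": 0},
    {"tx": -0.029,"ty": -0.013,"tz": 0.495,"wx": 0.003,"wy": -0.005,"wz": 0},
  ],
)

```text
clock: 24.5
tcp_pos: [0.4462, 0.2963, 0.0566]
orientation: [0.124, -3.138, -0.007]
ft_force: [0.5, 0.3, 0.2]
grip_width: 0.0641
grasp_force: 0.0
```

Call:
apply_moves(
  moves=[
    {"tx": -0.013,"ty": -0.006,"tz": 0.25,"wx": 0,"wy": 0,"wz": 0},
    {"tx": -0.026,"ty": -0.012,"tz": 0.49,"wx": 0.003,"wy": -0.006,"wz": 0.002},
    {"tx": -0.026,"ty": -0.012,"tz": 0.495,"wx": 0.003,"wy": -0.006,"wz": 0.002},
    {"tx": -0.026,"ty": -0.012,"tz": 0.495,"wx": 0.003,"wy": -0.006,"wz": 0.002},
  ],
)

```text
clock: 24.9
tcp_pos: [0.4475, 0.2953, 0.0071]
orientation: [-0.123, 3.138, 0.001]
ft_force: [-0.2, 0.6, 0.2]
grip_width: 0.0639
grasp_force: 0.0
```

Call:
apply_moves(
  moves=[
    {"tx": 0,"ty": 0,"tz": 0,"wx": 0,"wy": 0,"wz": 0},
    {"tx": 0,"ty": 0,"tz": 0,"wx": 0,"wy": 0,"wz": 0},
    {"tx": 0,"ty": 0,"tz": 0,"wx": 0,"wy": 0,"wz": 0},
    {"tx": 0,"ty": 0,"tz": 0,"wx": 0,"wy": 0,"wz": 0},
    {"tx": 0,"ty": 0,"tz": 0,"wx": 0,"wy": 0,"wz": 0},
    {"tx": 0,"ty": 0,"tz": 0,"wx": 0,"wy": 0,"wz": 0},
  ],
  hand=0,
  grip_force=80,
)

```text
clock: 25.5
tcp_pos: [0.449, 0.297, 0.0088]
orientation: [-0.125, 3.135, 0.003]
ft_force: [-1.2, -1.2, 7.4]
grip_width: 0.0342
grasp_force: 80.6
```

Call:
apply_moves(
  moves=[
    {"tx": 0,"ty": 0,"tz": -0.15,"wx": 0,"wy": 0,"wz": 0},
    {"tx": 0,"ty": 0,"tz": -0.35,"wx": 0,"wy": 0,"wz": 0},
    {"tx": 0,"ty": 0,"tz": -0.6,"wx": 0,"wy": 0,"wz": 0},
    {"tx": 0,"ty": 0,"tz": -0.6,"wx": 0,"wy": 0,"wz": 0},
  ],
)

```text
clock: 25.9
tcp_pos: [0.4499, 0.2981, 0.0705]
orientation: [-0.125, 3.132, 0.007]
ft_force: [0.7, -0.3, -2.8]
grip_width: 0.0346
grasp_force: 80.4
```

```bash
python3 - <<'E'
from h import *
from plant import robot
s=robot.sense();print(s["tcp_pos"],s["grip_width"],s["ft_force"])
f=g2w(-.22,0)
plan([(*f,.067,170.4,0,32),(*f,.037,170.4,0,20),(*g2w(-.083,0),.0375,170.4,0,20),(*g2w(-.083,0),.0235,170.4,0,10)],s)
E
```

```text
[0.44993086 0.29809583 0.07050511] 0.03464881054273806 [ 0.65239418 -0.34469999 -2.84886763]
# [0.3851 0.0712 0.067 ] (170.4, 0, 32)
  rows 3 end [0.276, -0.737, 0.006] [0.002, 0.003, 0.105]
  rows 3 end [0.214, -0.757, 0.009] [0.002, 0.003, 0.105]
  rows 3 end [0.151, -0.772, 0.01] [0.003, 0.003, 0.105]
# [0.3851 0.0712 0.037 ] (170.4, 0, 20)
  rows 2 end [-0.0, 0.0, 0.3] [-0.0, -0.0, -0.0]
# [0.5202 0.0483 0.0375] (170.4, 0, 20)
  rows 4 end [-0.685, 0.0, -0.003] [-0.0, -0.0, -0.0]
  rows 4 end [-0.685, 0.001, -0.003] [-0.0, -0.0, -0.0]
# [0.5202 0.0483 0.0235] (170.4, 0, 10)
  rows 2 end [-0.0, -0.0, 0.14] [-0.0, -0.0, -0.0]
```

Call:
apply_moves(
  moves=[
    {"tx": 0.069,"ty": -0.16,"tz": 0,"wx": 0,"wy": 0,"wz": 0.026},
    {"tx": 0.138,"ty": -0.368,"tz": 0,"wx": 0,"wy": 0,"wz": 0.052},
    {"tx": 0.276,"ty": -0.737,"tz": 0.006,"wx": 0.002,"wy": 0.003,"wz": 0.105},
  ],
)

```text
clock: 26.2
tcp_pos: [0.4266, 0.2215, 0.0659]
orientation: [0.003, 3.141, 0.001]
ft_force: [1.0, -1.8, -2.6]
grip_width: 0.0343
grasp_force: 80.4
```

Call:
apply_moves(
  moves=[
    {"tx": 0.071,"ty": -0.252,"tz": 0.003,"wx": 0,"wy": 0,"wz": 0.035},
    {"tx": 0.142,"ty": -0.505,"tz": 0.006,"wx": 0,"wy": 0,"wz": 0.07},
    {"tx": 0.214,"ty": -0.757,"tz": 0.009,"wx": 0.002,"wy": 0.003,"wz": 0.105},
  ],
)

```text
clock: 26.5
tcp_pos: [0.4034, 0.144, 0.0647]
orientation: [-0.135, -3.135, 0.003]
ft_force: [0.9, 0.1, -2.9]
grip_width: 0.0345
grasp_force: 80.4
```

Call:
apply_moves(
  moves=[
    {"tx": 0.05,"ty": -0.257,"tz": 0.003,"wx": 0,"wy": 0,"wz": 0.035},
    {"tx": 0.1,"ty": -0.515,"tz": 0.006,"wx": 0,"wy": 0,"wz": 0.07},
    {"tx": 0.151,"ty": -0.772,"tz": 0.01,"wx": 0.003,"wy": 0.003,"wz": 0.105},
    {"tx": 0.151,"ty": -0.772,"tz": 0.01,"wx": 0.003,"wy": 0.003,"wz": 0.105},
  ],
)

```text
clock: 26.9
tcp_pos: [0.3805, 0.0673, 0.0636]
orientation: [-0.268, -3.123, 0.009]
ft_force: [-1.2, 0.6, -2.5]
grip_width: 0.0347
grasp_force: 80.7
```

Call:
apply_moves(
  moves=[
    {"tx": 0,"ty": 0,"tz": 0.15,"wx": 0,"wy": 0,"wz": 0},
    {"tx": 0,"ty": 0,"tz": 0.28,"wx": 0,"wy": 0,"wz": 0},
    {"tx": 0,"ty": 0,"tz": 0.28,"wx": 0,"wy": 0,"wz": 0},
    {"tx": 0,"ty": 0,"tz": 0.28,"wx": 0,"wy": 0,"wz": 0},
  ],
)

```text
clock: 27.3
tcp_pos: [0.3823, 0.0698, 0.0363]
orientation: [-0.262, -3.125, 0.007]
ft_force: [0.2, -0.0, -2.8]
grip_width: 0.0342
grasp_force: 80.6
```

```bash
python3 - <<'E'
from h import *
from plant import robot
s=robot.sense();print(s["tcp_pos"],s["orientation"],s["grip_width"],s["ft_force"])
plan([(*g2w(-.083,0),.038,170.4,0,20),(*g2w(-.083,0),.0255,170.4,0,10)],s)
E
```

```text
[0.38228331 0.06976048 0.03633385] [-0.26183146 -3.12461769  0.00669248] 0.03417308846083722 [ 0.19794589 -0.0453635  -2.75914877]
# [0.5202 0.0483 0.038 ] (170.4, 0, 20)
  rows 4 end [-0.698, 0.009, -0.012] [-0.003, -0.004, 0.0]
  rows 4 end [-0.697, 0.009, -0.01] [-0.003, -0.003, 0.0]
# [0.5202 0.0483 0.0255] (170.4, 0, 10)
  rows 2 end [-0.0, 0.0, 0.125] [-0.0, -0.0, 0.0]
```

Call:
apply_moves(
  moves=[
    {"tx": -0.172,"ty": 0.002,"tz": -0.02,"wx": 0,"wy": 0,"wz": 0},
    {"tx": -0.344,"ty": 0.004,"tz": -0.02,"wx": 0,"wy": 0,"wz": 0},
    {"tx": -0.516,"ty": 0.006,"tz": -0.02,"wx": 0,"wy": 0,"wz": 0},
    {"tx": -0.698,"ty": 0.009,"tz": -0.015,"wx": -0.003,"wy": -0.004,"wz": 0},
  ],
)

```text
clock: 27.7
tcp_pos: [0.453, 0.0591, 0.0384]
orientation: [-0.262, -3.13, 0.003]
ft_force: [-0.2, 0.5, -3.2]
grip_width: 0.0344
grasp_force: 80.7
```

Call:
apply_moves(
  moves=[
    {"tx": -0.172,"ty": 0.002,"tz": -0.01,"wx": 0,"wy": 0,"wz": 0},
    {"tx": -0.344,"ty": 0.004,"tz": -0.01,"wx": 0,"wy": 0,"wz": 0},
    {"tx": -0.516,"ty": 0.006,"tz": -0.01,"wx": 0,"wy": 0,"wz": 0},
    {"tx": -0.68,"ty": 0.009,"tz": -0.01,"wx": -0.003,"wy": -0.003,"wz": 0},
    {"tx": -0.68,"ty": 0.009,"tz": -0.01,"wx": -0.003,"wy": -0.003,"wz": 0},
  ],
)

```text
clock: 28.2
tcp_pos: [0.5219, 0.0484, 0.0395]
orientation: [0.263, 3.126, 0.001]
ft_force: [-0.9, -0.3, -2.2]
grip_width: 0.0342
grasp_force: 80.7
```

Call:
apply_moves(
  moves=[
    {"tx": 0,"ty": 0,"tz": 0.05,"wx": 0,"wy": 0,"wz": 0},
    {"tx": 0,"ty": 0,"tz": 0.1,"wx": 0,"wy": 0,"wz": 0},
    {"tx": 0,"ty": 0,"tz": 0.12,"wx": 0,"wy": 0,"wz": 0},
    {"tx": 0,"ty": 0,"tz": 0.12,"wx": 0,"wy": 0,"wz": 0},
    {"tx": 0,"ty": 0,"tz": 0.12,"wx": 0,"wy": 0,"wz": 0},
  ],
)

```text
clock: 28.7
tcp_pos: [0.5184, 0.0483, 0.0265]
orientation: [0.263, 3.13, -0.0]
ft_force: [-0.4, 0.4, -2.6]
grip_width: 0.0341
grasp_force: 80.7
```

Call:
apply_moves(
  moves=[
    {"tx": 0,"ty": 0,"tz": 0.01,"wx": 0,"wy": 0,"wz": 0},
    {"tx": 0,"ty": 0,"tz": 0.022,"wx": 0,"wy": 0,"wz": 0},
    {"tx": 0,"ty": 0,"tz": 0.022,"wx": 0,"wy": 0,"wz": 0},
  ],
)

```text
clock: 29.0
tcp_pos: [0.519, 0.0482, 0.0248]
orientation: [0.263, 3.129, 0.0]
ft_force: [-1.9, 0.5, 2.5]
grip_width: 0.0343
grasp_force: 81.1
```

Call:
apply_moves(
  moves=[
    {"tx": 0,"ty": 0,"tz": 0,"wx": 0,"wy": 0,"wz": 0},
    {"tx": 0,"ty": 0,"tz": 0,"wx": 0,"wy": 0,"wz": 0},
    {"tx": 0,"ty": 0,"tz": 0,"wx": 0,"wy": 0,"wz": 0},
    {"tx": 0,"ty": 0,"tz": 0,"wx": 0,"wy": 0,"wz": 0},
  ],
  hand=0.65,
)

```text
clock: 29.4
tcp_pos: [0.519, 0.0482, 0.0244]
orientation: [0.263, 3.129, -0.0]
ft_force: [0.3, 1.0, 0.8]
grip_width: 0.0555
grasp_force: 0.0
```

Call:
apply_moves(
  moves=[
    {"tx": 0,"ty": 0,"tz": -0.2,"wx": 0,"wy": 0,"wz": 0},
    {"tx": 0,"ty": 0,"tz": -0.5,"wx": 0,"wy": 0,"wz": 0},
    {"tx": 0,"ty": 0,"tz": -0.98,"wx": 0,"wy": 0,"wz": 0},
    {"tx": 0,"ty": 0,"tz": -0.98,"wx": 0,"wy": 0,"wz": 0},
  ],
)

```text
clock: 29.8
tcp_pos: [0.5231, 0.0486, 0.1283]
orientation: [0.262, 3.12, 0.003]
ft_force: [0.5, -0.8, 0.3]
grip_width: 0.0553
grasp_force: 0.0
```

Call:
apply_moves(
  moves=[
    {"tx": 0,"ty": 0,"tz": -0.45,"wx": 0,"wy": 0,"wz": 0},
    {"tx": 0,"ty": 0,"tz": -0.98,"wx": 0,"wy": 0,"wz": 0},
    {"tx": 0,"ty": 0,"tz": -0.98,"wx": 0,"wy": 0,"wz": 0},
  ],
  hand=0,
)

```text
clock: 30.1
tcp_pos: [0.5224, 0.0486, 0.2266]
orientation: [0.262, 3.12, 0.003]
ft_force: [1.0, -0.7, -0.2]
grip_width: 0.0124
grasp_force: 0.0
```

Call:
apply_moves(
  moves=[
    {"tx": 0,"ty": 0,"tz": -0.2,"wx": 0,"wy": 0.008,"wz": 0},
    {"tx": 0,"ty": 0,"tz": -0.2,"wx": 0,"wy": 0.008,"wz": 0},
    {"tx": 0,"ty": 0,"tz": -0.2,"wx": 0,"wy": 0.008,"wz": 0},
  ],
)

```text
clock: 30.4
tcp_pos: [0.5188, 0.0482, 0.2398]
orientation: [-0.263, -3.125, -0.001]
ft_force: [0.6, -0.2, 0.2]
grip_width: -0.0005
grasp_force: 0.0
```

Call:
apply_moves(
  moves=[
    {"tx": -0.4,"ty": -0.008,"tz": 0.0,"wx": 0,"wy": 0,"wz": 0},
    {"tx": -0.82,"ty": -0.012,"tz": 0.0,"wx": 0,"wy": 0,"wz": 0},
    {"tx": -0.82,"ty": -0.012,"tz": 0.0,"wx": 0,"wy": 0,"wz": 0},
    {"tx": -0.82,"ty": -0.012,"tz": 0.0,"wx": 0,"wy": 0,"wz": 0},
  ],
)

```text
clock: 30.8
tcp_pos: [0.5988, 0.0331, 0.2374]
orientation: [-0.263, -3.121, -0.0]
ft_force: [-1.1, 0.4, 0.1]
grip_width: -0.0004
grasp_force: 0.0
```

Call:
apply_moves(
  moves=[
    {"tx": 0,"ty": 0,"tz": 0.1,"wx": 0,"wy": 0,"wz": 0},
    {"tx": 0,"ty": 0,"tz": 0.18,"wx": 0,"wy": 0,"wz": 0},
    {"tx": 0,"ty": 0,"tz": 0.26,"wx": 0,"wy": 0,"wz": 0},
    {"tx": 0,"ty": 0,"tz": 0.33,"wx": 0,"wy": 0,"wz": 0},
    {"tx": 0,"ty": 0,"tz": 0.38,"wx": 0,"wy": 0,"wz": 0},
    {"tx": 0,"ty": 0,"tz": 0.41,"wx": 0,"wy": 0,"wz": 0},
    {"tx": 0,"ty": 0,"tz": 0.41,"wx": 0,"wy": 0,"wz": 0},
  ],
)

```text
clock: 31.5
tcp_pos: [0.5985, 0.0335, 0.1993]
orientation: [-0.262, -3.126, -0.001]
ft_force: [-0.7, -0.4, 5.9]
grip_width: 0.0
grasp_force: 3.2
```

Call:
apply_moves(
  moves=[
    {"tx": 0,"ty": 0,"tz": 0.01,"wx": 0,"wy": 0,"wz": 0},
    {"tx": 0,"ty": 0,"tz": 0.02,"wx": 0,"wy": 0,"wz": 0},
    {"tx": 0,"ty": 0,"tz": 0.02,"wx": 0,"wy": 0,"wz": 0},
  ],
)

```text
clock: 31.8
tcp_pos: [0.5985, 0.0335, 0.1977]
orientation: [-0.262, -3.127, -0.001]
ft_force: [-1.5, -0.0, 5.5]
grip_width: 0.0003
grasp_force: 3.3
```

Call:
apply_moves(
  moves=[
    {"tx": 0,"ty": 0,"tz": 0.01,"wx": 0,"wy": 0,"wz": 0},
    {"tx": 0,"ty": 0,"tz": 0.025,"wx": 0,"wy": 0,"wz": 0},
    {"tx": 0,"ty": 0,"tz": 0.035,"wx": 0,"wy": 0,"wz": 0},
    {"tx": 0,"ty": 0,"tz": 0.035,"wx": 0,"wy": 0,"wz": 0},
  ],
)

```text
clock: 32.2
tcp_pos: [0.5985, 0.0335, 0.1942]
orientation: [-0.262, -3.127, -0.001]
ft_force: [-0.8, -0.2, 6.4]
grip_width: 0.0002
grasp_force: 3.5
```

Call:
apply_moves(
  moves=[
    {"tx": 0,"ty": 0,"tz": 0.01,"wx": 0,"wy": 0,"wz": 0},
    {"tx": 0,"ty": 0,"tz": 0.015,"wx": 0,"wy": 0,"wz": 0},
    {"tx": 0,"ty": 0,"tz": 0.015,"wx": 0,"wy": 0,"wz": 0},
  ],
)

```text
clock: 32.5
tcp_pos: [0.5986, 0.0335, 0.194]
orientation: [-0.263, -3.128, -0.001]
ft_force: [-4.4, -1.2, 14.8]
grip_width: -0.0002
grasp_force: 7.1
```

```bash
python3 - <<'E'
from h import *
from plant import robot
s=robot.sense();print(s["tcp_pos"],s["ft_force"])
q=np.array([.519,.0482]);f=g2w(-.22,0);t,ps=slot(LID,-.035,-.0425);print(t,ps)
plan([(*s["tcp_pos"][:2],.255,170.4),(*q,.23,170.4),(*q,.0244,170.4,0,40),(*q,.036,170.4,0,10),(*f,.038,170.4,0,22),(*f,.09,170.4,0,25),(*t,.08,ps,0,32),(*t,.0085,ps,0,20)],s)
E
```

```text
[0.59856282 0.03353051 0.19402701] [-4.41838425 -1.20578314 14.80500772]
[ 0.45694009 -0.22763629] 175.6
# [0.5986 0.0335 0.255 ] (170.4,)
  rows 2 end [0.002, 0.0, -0.61] [0.0, -0.004, 0.0]
# [0.519  0.0482 0.23  ] (170.4,)
  rows 2 end [0.809, 0.012, 0.25] [0.0, 0.0, 0.0]
# [0.519  0.0482 0.0244] (170.4, 0, 40)
  rows 2 end [-0.0, -0.0, 0.685] [0.0, 0.0, 0.0]
  rows 2 end [-0.0, -0.0, 0.686] [0.0, 0.0, 0.0]
  rows 2 end [-0.0, -0.001, 0.685] [0.0, 0.0, 0.0]
# [0.519  0.0482 0.036 ] (170.4, 0, 10)
  rows 2 end [-0.0, 0.0, -0.116] [0.0, 0.0, 0.0]
# [0.3851 0.0712 0.038 ] (170.4, 0, 22)
  rows 4 end [0.679, 0.002, -0.01] [0.0, 0.0, 0.0]
  rows 4 end [0.68, 0.002, -0.01] [0.0, 0.0, 0.0]
# [0.3851 0.0712 0.09  ] (170.4, 0, 25)
  rows 3 end [-0.0, 0.0, -0.52] [0.0, 0.0, 0.0]
# [ 0.4569 -0.2276  0.08  ] (175.6, 0, 32)
  rows 4 end [-0.402, -0.942, 0.033] [0.0, 0.0, -0.038]
  rows 4 end [-0.374, -0.954, 0.033] [0.0, 0.0, -0.039]
  rows 4 end [-0.345, -0.965, 0.033] [0.0, 0.0, -0.038]
# [ 0.4569 -0.2276  0.0085] (175.6, 0, 20)
  rows 4 end [0.0, -0.0, 0.715] [0.0, 0.0, -0.0]
```

Call:
apply_moves(
  moves=[
    {"tx": 0,"ty": 0,"tz": -0.3,"wx": 0,"wy": 0,"wz": 0},
    {"tx": 0,"ty": 0,"tz": -0.62,"wx": 0,"wy": 0,"wz": 0},
    {"tx": 0,"ty": 0,"tz": -0.62,"wx": 0,"wy": 0,"wz": 0},
  ],
)

```text
clock: 32.8
tcp_pos: [0.6007, 0.0336, 0.2582]
orientation: [0.263, 3.129, 0.002]
ft_force: [0.3, -0.2, 1.0]
grip_width: -0.0004
grasp_force: 0.0
```

Call:
apply_moves(
  moves=[
    {"tx": 0.4,"ty": 0.006,"tz": 0.0,"wx": 0,"wy": 0,"wz": 0},
    {"tx": 0.809,"ty": 0.012,"tz": 0.1,"wx": 0,"wy": 0,"wz": 0},
    {"tx": 0.809,"ty": 0.012,"tz": 0.25,"wx": 0,"wy": 0,"wz": 0},
    {"tx": 0.809,"ty": 0.012,"tz": 0.25,"wx": 0,"wy": 0,"wz": 0},
  ],
  hand=0.7,
)

```text
clock: 33.2
tcp_pos: [0.5166, 0.0482, 0.2272]
orientation: [-0.261, -3.122, 0.0]
ft_force: [0.6, -1.6, 0.3]
grip_width: 0.0581
grasp_force: 0.0
```

Call:
apply_moves(
  moves=[
    {"tx": 0,"ty": 0,"tz": 0.345,"wx": 0,"wy": 0,"wz": 0},
    {"tx": 0,"ty": 0,"tz": 0.69,"wx": 0,"wy": 0,"wz": 0},
    {"tx": 0,"ty": 0,"tz": 0.69,"wx": 0,"wy": 0,"wz": 0},
  ],
)

```text
clock: 33.5
tcp_pos: [0.5162, 0.0478, 0.1564]
orientation: [-0.262, -3.118, 0.001]
ft_force: [-0.6, -0.4, -0.2]
grip_width: 0.06
grasp_force: 0.0
```

Call:
apply_moves(
  moves=[
    {"tx": 0,"ty": 0,"tz": 0.345,"wx": 0,"wy": 0,"wz": 0},
    {"tx": 0,"ty": 0,"tz": 0.69,"wx": 0,"wy": 0,"wz": 0},
    {"tx": 0,"ty": 0,"tz": 0.69,"wx": 0,"wy": 0,"wz": 0},
    {"tx": 0,"ty": 0,"tz": 0.69,"wx": 0,"wy": 0,"wz": 0},
  ],
)

```text
clock: 33.9
tcp_pos: [0.5194, 0.0482, 0.0926]
orientation: [-0.263, -3.125, -0.001]
ft_force: [-0.4, -0.6, -0.1]
grip_width: 0.0597
grasp_force: 0.0
```

```bash
python3 - <<'E'
from h import *
from plant import robot
s=robot.sense();print(s["tcp_pos"],s["grip_width"])
plan([(.519,.0482,.0244,170.4,0,40)],s)
E
```

```text
[0.51939413 0.04818188 0.09262057] 0.059712308020881386
# [0.519  0.0482 0.0244] (170.4, 0, 40)
  rows 2 end [0.0, -0.0, 0.682] [-0.0, -0.007, -0.0]
```

Call:
apply_moves(
  moves=[
    {"tx": 0,"ty": 0,"tz": 0.34,"wx": 0,"wy": -0.003,"wz": 0},
    {"tx": 0,"ty": 0,"tz": 0.685,"wx": 0,"wy": -0.006,"wz": 0},
    {"tx": 0,"ty": 0,"tz": 0.685,"wx": 0,"wy": -0.006,"wz": 0},
  ],
)

```text
clock: 34.2
tcp_pos: [0.5171, 0.0481, 0.0219]
orientation: [-0.263, -3.126, 0.001]
ft_force: [-0.8, 0.1, -0.9]
grip_width: 0.0598
grasp_force: 0.0
```

Call:
apply_moves(
  moves=[
    {"tx": 0,"ty": 0,"tz": 0,"wx": 0,"wy": 0,"wz": 0},
    {"tx": 0,"ty": 0,"tz": 0,"wx": 0,"wy": 0,"wz": 0},
    {"tx": 0,"ty": 0,"tz": 0,"wx": 0,"wy": 0,"wz": 0},
    {"tx": 0,"ty": 0,"tz": 0,"wx": 0,"wy": 0,"wz": 0},
    {"tx": 0,"ty": 0,"tz": 0,"wx": 0,"wy": 0,"wz": 0},
  ],
  hand=0,
  grip_force=80,
)

```text
clock: 34.7
tcp_pos: [0.5209, 0.0484, 0.0259]
orientation: [0.263, 3.127, 0.001]
ft_force: [-0.7, 0.0, 6.6]
grip_width: 0.034
grasp_force: 80.8
```

Call:
apply_moves(
  moves=[
    {"tx": 0,"ty": 0,"tz": -0.06,"wx": 0,"wy": 0,"wz": 0},
    {"tx": 0,"ty": 0,"tz": -0.115,"wx": 0,"wy": 0,"wz": 0},
    {"tx": 0,"ty": 0,"tz": -0.115,"wx": 0,"wy": 0,"wz": 0},
  ],
)

```text
clock: 35.0
tcp_pos: [0.5195, 0.0484, 0.0358]
orientation: [0.263, 3.129, 0.001]
ft_force: [0.0, 0.2, -1.8]
grip_width: 0.034
grasp_force: 79.9
```

Call:
apply_moves(
  moves=[
    {"tx": 0.171,"ty": 0,"tz": -0.01,"wx": 0,"wy": 0,"wz": 0},
    {"tx": 0.342,"ty": 0.001,"tz": -0.01,"wx": 0,"wy": 0,"wz": 0},
    {"tx": 0.512,"ty": 0.002,"tz": -0.01,"wx": 0,"wy": 0,"wz": 0},
    {"tx": 0.68,"ty": 0.002,"tz": -0.01,"wx": 0,"wy": 0,"wz": 0},
  ],
)

```text
clock: 35.4
tcp_pos: [0.4507, 0.0599, 0.0355]
orientation: [-0.263, -3.129, -0.0]
ft_force: [-0.2, 0.5, -2.8]
grip_width: 0.0345
grasp_force: 79.9
```

Call:
apply_moves(
  moves=[
    {"tx": 0.171,"ty": 0,"tz": -0.01,"wx": 0,"wy": 0,"wz": 0},
    {"tx": 0.342,"ty": 0.001,"tz": -0.01,"wx": 0,"wy": 0,"wz": 0},
    {"tx": 0.512,"ty": 0.002,"tz": -0.01,"wx": 0,"wy": 0,"wz": 0},
    {"tx": 0.68,"ty": 0.002,"tz": -0.01,"wx": 0,"wy": 0,"wz": 0},
  ],
)

```text
clock: 35.8
tcp_pos: [0.3838, 0.0715, 0.0366]
orientation: [-0.263, -3.13, -0.0]
ft_force: [-0.3, -0.1, -3.1]
grip_width: 0.0344
grasp_force: 79.9
```

Call:
apply_moves(
  moves=[
    {"tx": 0,"ty": 0,"tz": -0.2,"wx": 0,"wy": 0,"wz": 0},
    {"tx": 0,"ty": 0,"tz": -0.4,"wx": 0,"wy": 0,"wz": 0},
    {"tx": 0,"ty": 0,"tz": -0.52,"wx": 0,"wy": 0,"wz": 0},
    {"tx": 0,"ty": 0,"tz": -0.52,"wx": 0,"wy": 0,"wz": 0},
  ],
)

```text
clock: 36.2
tcp_pos: [0.3861, 0.0717, 0.0901]
orientation: [0.263, 3.128, 0.002]
ft_force: [0.2, 0.1, -3.0]
grip_width: 0.0346
grasp_force: 80.4
```

Call:
apply_moves(
  moves=[
    {"tx": -0.1,"ty": -0.2,"tz": 0,"wx": 0,"wy": 0,"wz": -0.009},
    {"tx": -0.2,"ty": -0.45,"tz": 0.01,"wx": 0,"wy": 0,"wz": -0.019},
    {"tx": -0.3,"ty": -0.7,"tz": 0.02,"wx": 0,"wy": 0,"wz": -0.028},
    {"tx": -0.402,"ty": -0.942,"tz": 0.033,"wx": 0,"wy": 0,"wz": -0.038},
  ],
)

```text
clock: 36.6
tcp_pos: [0.408, -0.0292, 0.0844]
orientation: [-0.215, -3.132, -0.0]
ft_force: [1.1, 1.0, -2.5]
grip_width: 0.0348
grasp_force: 80.6
```

Call:
apply_moves(
  moves=[
    {"tx": -0.125,"ty": -0.318,"tz": 0.01,"wx": 0,"wy": 0,"wz": -0.013},
    {"tx": -0.25,"ty": -0.636,"tz": 0.02,"wx": 0,"wy": 0,"wz": -0.026},
    {"tx": -0.374,"ty": -0.954,"tz": 0.033,"wx": 0,"wy": 0,"wz": -0.039},
  ],
)

```text
clock: 36.9
tcp_pos: [0.432, -0.1291, 0.0809]
orientation: [-0.168, -3.135, -0.001]
ft_force: [0.2, 1.1, -2.3]
grip_width: 0.0344
grasp_force: 80.6
```

Call:
apply_moves(
  moves=[
    {"tx": -0.115,"ty": -0.32,"tz": 0.01,"wx": 0,"wy": 0,"wz": -0.012},
    {"tx": -0.23,"ty": -0.6,"tz": 0.02,"wx": 0,"wy": 0,"wz": -0.025},
    {"tx": -0.32,"ty": -0.85,"tz": 0.033,"wx": 0,"wy": 0,"wz": -0.038},
    {"tx": -0.345,"ty": -0.965,"tz": 0.033,"wx": 0,"wy": 0,"wz": -0.038},
    {"tx": -0.345,"ty": -0.965,"tz": 0.033,"wx": 0,"wy": 0,"wz": -0.038},
    {"tx": -0.345,"ty": -0.965,"tz": 0.033,"wx": 0,"wy": 0,"wz": -0.038},
  ],
)

```text
clock: 37.5
tcp_pos: [0.4554, -0.2266, 0.0778]
orientation: [-0.122, -3.137, -0.002]
ft_force: [-0.3, -0.4, -2.1]
grip_width: 0.0345
grasp_force: 80.7
```

```bash
python3 - <<'E'
from h import *
from plant import robot
s=robot.sense();print(s["tcp_pos"],s["grip_width"],s["ft_force"])
t,ps=slot(LID,-.035,-.0425)
plan([(*t,.010,ps,0,20)],s)
E
```

```text
[ 0.45539398 -0.22658977  0.07776787] 0.034541820743359104 [-0.25912056 -0.41686831 -2.06940924]
# [ 0.4569 -0.2276  0.01  ] (175.6, 0, 20)
  rows 4 end [-0.018, -0.01, 0.678] [0.002, -0.003, -0.001]
```

Call:
apply_moves(
  moves=[
    {"tx": -0.007,"ty": -0.01,"tz": 0.17,"wx": 0,"wy": 0,"wz": 0},
    {"tx": -0.014,"ty": -0.01,"tz": 0.34,"wx": 0,"wy": -0.002,"wz": 0},
    {"tx": -0.018,"ty": -0.01,"tz": 0.51,"wx": 0,"wy": -0.003,"wz": 0},
    {"tx": -0.018,"ty": -0.01,"tz": 0.62,"wx": 0.002,"wy": -0.003,"wz": 0},
    {"tx": -0.018,"ty": -0.01,"tz": 0.67,"wx": 0.002,"wy": -0.003,"wz": 0},
    {"tx": -0.018,"ty": -0.01,"tz": 0.685,"wx": 0.002,"wy": -0.003,"wz": 0},
    {"tx": -0.018,"ty": -0.01,"tz": 0.69,"wx": 0.002,"wy": -0.003,"wz": 0},
    {"tx": -0.018,"ty": -0.01,"tz": 0.69,"wx": 0.002,"wy": -0.003,"wz": 0},
  ],
)

```text
clock: 38.3
tcp_pos: [0.4587, -0.2289, 0.0101]
orientation: [0.121, 3.136, -0.003]
ft_force: [-0.5, -0.7, -2.9]
grip_width: 0.0347
grasp_force: 80.7
```

Call:
apply_moves(
  moves=[
    {"tx": 0,"ty": 0,"tz": 0.005,"wx": 0,"wy": 0,"wz": 0},
    {"tx": 0,"ty": 0,"tz": 0.01,"wx": 0,"wy": 0,"wz": 0},
    {"tx": 0,"ty": 0,"tz": 0.01,"wx": 0,"wy": 0,"wz": 0},
  ],
)

```text
clock: 38.6
tcp_pos: [0.4588, -0.229, 0.0099]
orientation: [0.122, 3.136, -0.003]
ft_force: [-2.9, 2.1, 10.0]
grip_width: 0.0344
grasp_force: 82.2
```

Call:
apply_moves(
  moves=[
    {"tx": 0,"ty": 0,"tz": 0,"wx": 0,"wy": 0,"wz": 0},
    {"tx": 0,"ty": 0,"tz": 0,"wx": 0,"wy": 0,"wz": 0},
    {"tx": 0,"ty": 0,"tz": 0,"wx": 0,"wy": 0,"wz": 0},
    {"tx": 0,"ty": 0,"tz": 0,"wx": 0,"wy": 0,"wz": 0},
  ],
  hand=0.6,
)

```text
clock: 39.0
tcp_pos: [0.4581, -0.2288, 0.0085]
orientation: [0.122, 3.138, -0.003]
ft_force: [0.0, 0.2, -0.4]
grip_width: 0.051
grasp_force: 0.0
```

Call:
apply_moves(
  moves=[
    {"tx": 0,"ty": 0,"tz": -0.2,"wx": 0,"wy": 0,"wz": 0},
    {"tx": 0,"ty": 0,"tz": -0.5,"wx": 0,"wy": 0,"wz": 0},
    {"tx": 0,"ty": 0,"tz": -0.98,"wx": 0,"wy": 0,"wz": 0},
    {"tx": 0,"ty": 0,"tz": -0.98,"wx": 0,"wy": 0,"wz": 0},
  ],
)

```text
clock: 39.4
tcp_pos: [0.4618, -0.2305, 0.1121]
orientation: [0.121, 3.129, -0.009]
ft_force: [1.5, -0.2, -0.0]
grip_width: 0.0515
grasp_force: 0.0
```

```bash
python3 - <<'E'
from h import *
from plant import robot
s=robot.sense();print(s["tcp_pos"],s["grip_width"],s["ft_force"])
c=robot.read_camera("top"); bars(c,"top")
plan([(.43,.0,.11,180),(.416,.3785,.11,183.5)],s)
E
```

```text
[ 0.46175769 -0.23048954  0.11213579] 0.051497480181937685 [ 1.47217626 -0.19400264 -0.02136745]
top [218 255  12  39 405] c [460.9 381.2] yaw 3.6 ext [139.  37.] z 33.6
top [195 257  12  40 399] c [451.4 465.9] yaw 0.8 ext [138.  37.] z 30.2
top [162 292  11  14  78] c [370.8 587.4] yaw 10.0 ext [45. 31.] z 26.9
# [0.43 0.   0.11] (180,)
  rows 2 end [0.165, 0.758, 0.002] [-0.002, 0.004, -0.033]
  rows 2 end [0.146, 0.762, 0.003] [-0.003, 0.005, -0.033]
  rows 2 end [0.125, 0.765, 0.005] [-0.002, 0.004, -0.033]
# [0.416  0.3785 0.11  ] (183.5,)
  rows 3 end [0.035, 0.946, 0.0] [0.0, -0.0, -0.019]
  rows 3 end [0.021, 0.947, 0.0] [0.0, -0.0, -0.02]
  rows 3 end [0.005, 0.947, 0.0] [0.0, -0.0, -0.019]
  rows 3 end [-0.008, 0.947, 0.001] [0.0, -0.0, -0.02]
```

Call:
apply_moves(
  moves=[
    {"tx": 0.08,"ty": 0.36,"tz": 0,"wx": 0,"wy": 0,"wz": -0.016},
    {"tx": 0.165,"ty": 0.758,"tz": 0.002,"wx": 0,"wy": 0,"wz": -0.033},
  ],
  hand=0.75,
)

```text
clock: 39.65
tcp_pos: [0.4468, -0.1515, 0.1052]
orientation: [0.084, 3.14, -0.002]
ft_force: [-0.2, 0.2, -0.7]
grip_width: 0.0641
grasp_force: 0.0
```

Call:
apply_moves(
  moves=[
    {"tx": 0.073,"ty": 0.381,"tz": 0,"wx": 0,"wy": 0,"wz": -0.016},
    {"tx": 0.146,"ty": 0.762,"tz": 0.003,"wx": 0,"wy": 0,"wz": -0.033},
  ],
)

```text
clock: 39.85
tcp_pos: [0.4353, -0.0734, 0.1045]
orientation: [-0.041, -3.141, 0.002]
ft_force: [0.6, 0.3, 0.5]
grip_width: 0.0644
grasp_force: 0.0
```

Call:
apply_moves(
  moves=[
    {"tx": 0.063,"ty": 0.382,"tz": 0,"wx": 0,"wy": 0,"wz": -0.016},
    {"tx": 0.125,"ty": 0.765,"tz": 0.005,"wx": 0,"wy": 0,"wz": -0.033},
  ],
)

```text
clock: 40.05
tcp_pos: [0.4248, 0.0034, 0.1039]
orientation: [0.001, -3.141, 0.002]
ft_force: [0.3, 0.4, -0.0]
grip_width: 0.0641
grasp_force: 0.0
```

Call:
apply_moves(
  moves=[
    {"tx": 0.018,"ty": 0.473,"tz": 0,"wx": 0,"wy": 0,"wz": -0.01},
    {"tx": 0.035,"ty": 0.946,"tz": 0,"wx": 0,"wy": 0,"wz": -0.019},
  ],
)

```text
clock: 40.25
tcp_pos: [0.4214, 0.0979, 0.1039]
orientation: [-0.023, 3.141, -0.003]
ft_force: [1.5, 0.1, 0.2]
grip_width: 0.064
grasp_force: 0.0
```

Call:
apply_moves(
  moves=[
    {"tx": 0.01,"ty": 0.473,"tz": 0,"wx": 0,"wy": 0,"wz": -0.01},
    {"tx": 0.021,"ty": 0.947,"tz": 0,"wx": 0,"wy": 0,"wz": -0.02},
  ],
)

```text
clock: 40.45
tcp_pos: [0.4179, 0.1928, 0.1036]
orientation: [-0.049, 3.141, -0.004]
ft_force: [1.8, -0.1, -0.4]
grip_width: 0.0637
grasp_force: 0.0
```

Call:
apply_moves(
  moves=[
    {"tx": 0.003,"ty": 0.473,"tz": 0,"wx": 0,"wy": 0,"wz": -0.01},
    {"tx": 0.005,"ty": 0.947,"tz": 0,"wx": 0,"wy": 0,"wz": -0.019},
  ],
)

```text
clock: 40.65
tcp_pos: [0.4144, 0.2874, 0.1033]
orientation: [-0.073, 3.141, -0.004]
ft_force: [0.4, -0.2, 0.1]
grip_width: 0.0642
grasp_force: 0.0
```

Call:
apply_moves(
  moves=[
    {"tx": -0.004,"ty": 0.473,"tz": 0,"wx": 0,"wy": 0,"wz": -0.01},
    {"tx": -0.008,"ty": 0.947,"tz": 0,"wx": -0.004,"wy": 0.006,"wz": -0.02},
    {"tx": -0.008,"ty": 0.947,"tz": 0,"wx": -0.004,"wy": 0.006,"wz": -0.02},
    {"tx": -0.008,"ty": 0.947,"tz": 0,"wx": -0.004,"wy": 0.006,"wz": -0.02},
    {"tx": -0.008,"ty": 0.947,"tz": 0,"wx": -0.004,"wy": 0.006,"wz": -0.02},
  ],
)

```text
clock: 41.15
tcp_pos: [0.4113, 0.3791, 0.1033]
orientation: [0.096, -3.135, 0.001]
ft_force: [0.5, -0.4, -0.2]
grip_width: 0.0639
grasp_force: 0.0
```

```bash
python3 - <<'E'
from h import *
from plant import robot
s=robot.sense();print(s["tcp_pos"],s["grip_width"],s["ft_force"])
c=robot.read_camera("top"); bars(c,"top")
plan([(.4165,.3785,.007,183.6,0,25)],s)
w=world(c);z=w[...,2];m=(z>.016)&(z<.06)&(w[...,0]>.4)&(w[...,0]<.6)&(w[...,1]>-.49)&(w[...,1]<-.13)
print(comp(w,m))
E
```

```text
[0.41131768 0.37909323 0.10328425] 0.06393929843591686 [ 0.47333422 -0.4073141  -0.21121475]
top [218 255  12  25 226] c [491.8 381.9] yaw 11.7 ext [88. 39.] z 33.8
top [162 292  11  14  76] c [371.9 587.5] yaw 8.7 ext [45. 34.] z 26.9
# [0.4165 0.3785 0.007 ] (183.6, 0, 25)
  rows 4 end [-0.056, -0.009, 0.963] [-0.0, -0.007, -0.002]
[([387, 244, 12, 39, 391], [500, -232, 141, 38, -3.7], array([21., 30., 39.])), ([424, 254, 12, 37, 374], [467, -369, 134, 39, -3.3], array([24., 35., 43.]))]
```

The bar in the tray has shifted, from y −0.423 to y −0.369. It still lies flat inside the tray, so I'll put the next full-height bar on the −y side.

Call:
apply_moves(
  moves=[
    {"tx": -0.014,"ty": -0.003,"tz": 0.24,"wx": 0,"wy": -0.002,"wz": 0},
    {"tx": -0.028,"ty": -0.006,"tz": 0.48,"wx": 0,"wy": -0.004,"wz": 0},
    {"tx": -0.042,"ty": -0.009,"tz": 0.72,"wx": 0,"wy": -0.006,"wz": 0},
    {"tx": -0.05,"ty": -0.009,"tz": 0.93,"wx": 0,"wy": -0.007,"wz": 0},
    {"tx": -0.05,"ty": -0.009,"tz": 0.93,"wx": 0,"wy": -0.007,"wz": 0},
    {"tx": -0.05,"ty": -0.009,"tz": 0.93,"wx": 0,"wy": -0.007,"wz": 0},
  ],
)

```text
clock: 41.8
tcp_pos: [0.4168, 0.3789, 0.0117]
orientation: [-0.094, 3.139, 0.001]
ft_force: [0.6, -0.4, 0.3]
grip_width: 0.0636
grasp_force: 0.0
```

Call:
apply_moves(
  moves=[
    {"tx": 0,"ty": 0,"tz": 0,"wx": 0,"wy": 0,"wz": 0},
    {"tx": 0,"ty": 0,"tz": 0,"wx": 0,"wy": 0,"wz": 0},
    {"tx": 0,"ty": 0,"tz": 0,"wx": 0,"wy": 0,"wz": 0},
    {"tx": 0,"ty": 0,"tz": 0,"wx": 0,"wy": 0,"wz": 0},
    {"tx": 0,"ty": 0,"tz": 0,"wx": 0,"wy": 0,"wz": 0},
    {"tx": 0,"ty": 0,"tz": 0,"wx": 0,"wy": 0,"wz": 0},
  ],
  hand=0,
  grip_force=80,
)

```text
clock: 42.4
tcp_pos: [0.4178, 0.3807, 0.0132]
orientation: [-0.096, 3.136, 0.004]
ft_force: [-1.2, -1.5, 6.9]
grip_width: 0.0345
grasp_force: 80.9
```

Call:
apply_moves(
  moves=[
    {"tx": 0,"ty": 0,"tz": -0.15,"wx": 0,"wy": 0,"wz": 0},
    {"tx": 0,"ty": 0,"tz": -0.35,"wx": 0,"wy": 0,"wz": 0},
    {"tx": 0,"ty": 0,"tz": -0.6,"wx": 0,"wy": 0,"wz": 0},
    {"tx": 0,"ty": 0,"tz": -0.6,"wx": 0,"wy": 0,"wz": 0},
  ],
)

```text
clock: 42.8
tcp_pos: [0.4185, 0.3818, 0.0749]
orientation: [-0.097, 3.134, 0.009]
ft_force: [0.5, 0.5, -2.6]
grip_width: 0.0339
grasp_force: 80.4
```

```bash
python3 - <<'E'
from h import *
from plant import robot
s=robot.sense();print(s["tcp_pos"],s["grip_width"],s["ft_force"])
f=g2w(-.22,0)
plan([(*f,.071,170.4,0,32)],s)
E
```

```text
[0.41853914 0.38180931 0.07486376] 0.03387858253020201 [ 0.51402111  0.48175605 -2.56069707]
# [0.3851 0.0712 0.071 ] (170.4, 0, 32)
  rows 3 end [0.131, -0.77, 0.005] [0.002, 0.002, 0.073]
  rows 3 end [0.087, -0.776, 0.006] [0.002, 0.002, 0.073]
  rows 3 end [0.043, -0.78, 0.007] [0.002, 0.002, 0.073]
  rows 3 end [-0.002, -0.781, 0.009] [0.002, 0.002, 0.073]
```

Call:
apply_moves(
  moves=[
    {"tx": 0.03,"ty": -0.17,"tz": 0,"wx": 0,"wy": 0,"wz": 0.018},
    {"tx": 0.07,"ty": -0.4,"tz": 0,"wx": 0,"wy": 0,"wz": 0.04},
    {"tx": 0.131,"ty": -0.77,"tz": 0.005,"wx": 0.002,"wy": 0.002,"wz": 0.073},
  ],
)

```text
clock: 43.1
tcp_pos: [0.4083, 0.3027, 0.0701]
orientation: [-0.009, 3.141, 0.001]
ft_force: [0.4, -0.2, -2.2]
grip_width: 0.0344
grasp_force: 80.4
```

Call:
apply_moves(
  moves=[
    {"tx": 0.029,"ty": -0.26,"tz": 0,"wx": 0,"wy": 0,"wz": 0.024},
    {"tx": 0.058,"ty": -0.52,"tz": 0.003,"wx": 0,"wy": 0,"wz": 0.048},
    {"tx": 0.087,"ty": -0.776,"tz": 0.006,"wx": 0.002,"wy": 0.002,"wz": 0.073},
  ],
)

```text
clock: 43.4
tcp_pos: [0.399, 0.2233, 0.0693]
orientation: [-0.084, -3.139, 0.003]
ft_force: [0.4, -1.2, -3.4]
grip_width: 0.0341
grasp_force: 80.5
```

Call:
apply_moves(
  moves=[
    {"tx": 0.014,"ty": -0.26,"tz": 0,"wx": 0,"wy": 0,"wz": 0.024},
    {"tx": 0.028,"ty": -0.52,"tz": 0.003,"wx": 0,"wy": 0,"wz": 0.048},
    {"tx": 0.043,"ty": -0.78,"tz": 0.007,"wx": 0.002,"wy": 0.002,"wz": 0.073},
  ],
)

```text
clock: 43.7
tcp_pos: [0.3906, 0.1458, 0.0689]
orientation: [-0.174, -3.133, 0.005]
ft_force: [0.7, -0.3, -4.1]
grip_width: 0.034
grasp_force: 80.4
```

Call:
apply_moves(
  moves=[
    {"tx": 0,"ty": -0.26,"tz": 0,"wx": 0,"wy": 0,"wz": 0.024},
    {"tx": 0,"ty": -0.52,"tz": 0.003,"wx": 0,"wy": 0,"wz": 0.048},
    {"tx": -0.002,"ty": -0.7,"tz": 0.009,"wx": 0.002,"wy": 0.002,"wz": 0.073},
    {"tx": -0.002,"ty": -0.781,"tz": 0.009,"wx": 0.002,"wy": 0.002,"wz": 0.073},
    {"tx": -0.002,"ty": -0.781,"tz": 0.009,"wx": 0.002,"wy": 0.002,"wz": 0.073},
  ],
)

```text
clock: 44.2
tcp_pos: [0.3826, 0.0688, 0.0685]
orientation: [-0.265, -3.126, 0.007]
ft_force: [-0.8, 0.6, -3.3]
grip_width: 0.0345
grasp_force: 80.6
```

Call:
apply_moves(
  moves=[
    {"tx": 0,"ty": 0,"tz": 0.13,"wx": 0,"wy": 0,"wz": 0},
    {"tx": 0,"ty": 0,"tz": 0.25,"wx": 0,"wy": 0,"wz": 0},
    {"tx": 0,"ty": 0,"tz": 0.25,"wx": 0,"wy": 0,"wz": 0},
    {"tx": 0,"ty": 0,"tz": 0.25,"wx": 0,"wy": 0,"wz": 0},
  ],
)

```text
clock: 44.6
tcp_pos: [0.3829, 0.0699, 0.0439]
orientation: [-0.261, -3.126, 0.007]
ft_force: [-0.1, -0.3, -2.6]
grip_width: 0.0344
grasp_force: 80.4
```

```bash
python3 - <<'E'
from h import *
from plant import robot
s=robot.sense();print(s["tcp_pos"],s["orientation"],s["grip_width"],s["ft_force"])
plan([(*g2w(-.083,0),.0425,170.4,0,20),(*g2w(-.083,0),.03,170.4,0,10)],s)
E
```

```text
[0.38285892 0.06988059 0.04391064] [-0.26108621 -3.12586888  0.00708518] 0.03443572042063984 [-0.08670823 -0.33167038 -2.57893934]
# [0.5202 0.0483 0.0425] (170.4, 0, 20)
  rows 4 end [-0.695, 0.008, 0.004] [-0.003, -0.003, 0.001]
  rows 4 end [-0.695, 0.008, 0.006] [-0.003, -0.003, 0.0]
# [0.5202 0.0483 0.03  ] (170.4, 0, 10)
  rows 2 end [0.0, -0.0, 0.125] [-0.0, 0.0, 0.0]
```

Call:
apply_moves(
  moves=[
    {"tx": -0.172,"ty": 0.002,"tz": -0.005,"wx": 0,"wy": 0,"wz": 0},
    {"tx": -0.344,"ty": 0.004,"tz": -0.005,"wx": 0,"wy": 0,"wz": 0},
    {"tx": -0.516,"ty": 0.006,"tz": -0.005,"wx": 0,"wy": 0,"wz": 0},
    {"tx": -0.695,"ty": 0.008,"tz": 0,"wx": -0.003,"wy": -0.003,"wz": 0},
  ],
)

```text
clock: 45.0
tcp_pos: [0.4531, 0.0589, 0.0444]
orientation: [-0.262, -3.13, 0.003]
ft_force: [0.5, 0.5, -3.5]
grip_width: 0.0345
grasp_force: 80.6
```

Call:
apply_moves(
  moves=[
    {"tx": -0.172,"ty": 0.002,"tz": 0,"wx": 0,"wy": 0,"wz": 0},
    {"tx": -0.344,"ty": 0.004,"tz": 0,"wx": 0,"wy": 0,"wz": 0},
    {"tx": -0.516,"ty": 0.006,"tz": 0.003,"wx": 0,"wy": 0,"wz": 0},
    {"tx": -0.68,"ty": 0.008,"tz": 0.006,"wx": -0.003,"wy": -0.003,"wz": 0},
    {"tx": -0.68,"ty": 0.008,"tz": 0.006,"wx": -0.003,"wy": -0.003,"wz": 0},
  ],
)

```text
clock: 45.5
tcp_pos: [0.522, 0.0482, 0.0439]
orientation: [0.263, 3.126, 0.0]
ft_force: [1.0, 0.1, -3.3]
grip_width: 0.0347
grasp_force: 80.5
```

Call:
apply_moves(
  moves=[
    {"tx": 0,"ty": 0,"tz": 0.05,"wx": 0,"wy": 0,"wz": 0},
    {"tx": 0,"ty": 0,"tz": 0.1,"wx": 0,"wy": 0,"wz": 0},
    {"tx": 0,"ty": 0,"tz": 0.12,"wx": 0,"wy": 0,"wz": 0},
    {"tx": 0,"ty": 0,"tz": 0.12,"wx": 0,"wy": 0,"wz": 0},
  ],
)

```text
clock: 45.9
tcp_pos: [0.5177, 0.048, 0.0305]
orientation: [-0.263, -3.13, 0.001]
ft_force: [0.8, 0.6, -3.1]
grip_width: 0.0342
grasp_force: 80.5
```

Call:
apply_moves(
  moves=[
    {"tx": 0,"ty": 0,"tz": 0.01,"wx": 0,"wy": 0,"wz": 0},
    {"tx": 0,"ty": 0,"tz": 0.022,"wx": 0,"wy": 0,"wz": 0},
    {"tx": 0,"ty": 0,"tz": 0.022,"wx": 0,"wy": 0,"wz": 0},
  ],
)

```text
clock: 46.2
tcp_pos: [0.5189, 0.0479, 0.0292]
orientation: [0.263, 3.129, -0.0]
ft_force: [-2.4, 0.1, 1.6]
grip_width: 0.0347
grasp_force: 81.0
```

Call:
apply_moves(
  moves=[
    {"tx": 0,"ty": 0,"tz": 0,"wx": 0,"wy": 0,"wz": 0},
    {"tx": 0,"ty": 0,"tz": 0,"wx": 0,"wy": 0,"wz": 0},
    {"tx": 0,"ty": 0,"tz": 0,"wx": 0,"wy": 0,"wz": 0},
    {"tx": 0,"ty": 0,"tz": 0,"wx": 0,"wy": 0,"wz": 0},
  ],
  hand=0.65,
)

```text
clock: 46.6
tcp_pos: [0.5191, 0.0478, 0.0289]
orientation: [0.263, 3.129, -0.001]
ft_force: [0.9, -0.7, -0.1]
grip_width: 0.0556
grasp_force: 0.0
```

Call:
apply_moves(
  moves=[
    {"tx": 0,"ty": 0,"tz": -0.2,"wx": 0,"wy": 0,"wz": 0},
    {"tx": 0,"ty": 0,"tz": -0.5,"wx": 0,"wy": 0,"wz": 0},
    {"tx": 0,"ty": 0,"tz": -0.98,"wx": 0,"wy": 0,"wz": 0},
    {"tx": 0,"ty": 0,"tz": -0.98,"wx": 0,"wy": 0,"wz": 0},
  ],
)

```text
clock: 47.0
tcp_pos: [0.5231, 0.0483, 0.1327]
orientation: [0.262, 3.12, 0.002]
ft_force: [0.5, -0.1, 0.9]
grip_width: 0.0552
grasp_force: 0.0
```

Call:
apply_moves(
  moves=[
    {"tx": 0,"ty": 0,"tz": -0.45,"wx": 0,"wy": 0,"wz": 0},
    {"tx": 0,"ty": 0,"tz": -0.98,"wx": 0,"wy": 0,"wz": 0},
    {"tx": 0,"ty": 0,"tz": -0.98,"wx": 0,"wy": 0,"wz": 0},
  ],
  hand=0,
)

```text
clock: 47.3
tcp_pos: [0.5224, 0.0483, 0.231]
orientation: [0.262, 3.12, 0.002]
ft_force: [1.3, -0.8, 0.6]
grip_width: 0.0121
grasp_force: 0.0
```

Call:
apply_moves(
  moves=[
    {"tx": 0,"ty": 0,"tz": -0.15,"wx": 0,"wy": 0.008,"wz": 0},
    {"tx": 0,"ty": 0,"tz": -0.15,"wx": 0,"wy": 0.008,"wz": 0},
    {"tx": 0,"ty": 0,"tz": -0.15,"wx": 0,"wy": 0.008,"wz": 0},
  ],
)

```text
clock: 47.6
tcp_pos: [0.5187, 0.048, 0.2392]
orientation: [-0.263, -3.125, -0.0]
ft_force: [0.1, 0.4, -0.4]
grip_width: 0.0002
grasp_force: 0.0
```

Call:
apply_moves(
  moves=[
    {"tx": -0.4,"ty": -0.008,"tz": 0.0,"wx": 0,"wy": 0,"wz": 0},
    {"tx": -0.82,"ty": -0.012,"tz": 0.0,"wx": 0,"wy": 0,"wz": 0},
    {"tx": -0.82,"ty": -0.012,"tz": 0.0,"wx": 0,"wy": 0,"wz": 0},
    {"tx": -0.82,"ty": -0.012,"tz": 0.0,"wx": 0,"wy": 0,"wz": 0},
  ],
)

```text
clock: 48.0
tcp_pos: [0.5989, 0.0328, 0.2371]
orientation: [-0.263, -3.122, 0.0]
ft_force: [0.2, -0.2, -0.7]
grip_width: 0.0
grasp_force: 0.0
```

Call:
apply_moves(
  moves=[
    {"tx": 0,"ty": 0,"tz": 0.1,"wx": 0,"wy": 0,"wz": 0},
    {"tx": 0,"ty": 0,"tz": 0.18,"wx": 0,"wy": 0,"wz": 0},
    {"tx": 0,"ty": 0,"tz": 0.26,"wx": 0,"wy": 0,"wz": 0},
    {"tx": 0,"ty": 0,"tz": 0.33,"wx": 0,"wy": 0,"wz": 0},
    {"tx": 0,"ty": 0,"tz": 0.38,"wx": 0,"wy": 0,"wz": 0},
    {"tx": 0,"ty": 0,"tz": 0.38,"wx": 0,"wy": 0,"wz": 0},
  ],
)

```text
clock: 48.6
tcp_pos: [0.5986, 0.0332, 0.2016]
orientation: [-0.262, -3.127, -0.0]
ft_force: [-0.7, 0.1, 6.1]
grip_width: -0.0001
grasp_force: 3.0
```

Call:
apply_moves(
  moves=[
    {"tx": 0,"ty": 0,"tz": 0.015,"wx": 0,"wy": 0,"wz": 0},
    {"tx": 0,"ty": 0,"tz": 0.03,"wx": 0,"wy": 0,"wz": 0},
    {"tx": 0,"ty": 0,"tz": 0.045,"wx": 0,"wy": 0,"wz": 0},
    {"tx": 0,"ty": 0,"tz": 0.045,"wx": 0,"wy": 0,"wz": 0},
  ],
)

```text
clock: 49.0
tcp_pos: [0.5987, 0.0332, 0.198]
orientation: [-0.263, -3.127, -0.0]
ft_force: [-2.1, -1.0, 8.2]
grip_width: 0.0001
grasp_force: 4.3
```

Call:
apply_moves(
  moves=[
    {"tx": 0,"ty": 0,"tz": 0.01,"wx": 0,"wy": 0,"wz": 0},
    {"tx": 0,"ty": 0,"tz": 0.015,"wx": 0,"wy": 0,"wz": 0},
    {"tx": 0,"ty": 0,"tz": 0.015,"wx": 0,"wy": 0,"wz": 0},
  ],
)

```text
clock: 49.3
tcp_pos: [0.5987, 0.0332, 0.198]
orientation: [-0.263, -3.128, -0.001]
ft_force: [-5.5, -1.1, 16.1]
grip_width: -0.0001
grasp_force: 8.5
```

```bash
python3 - <<'E'
from h import *
from plant import robot
s=robot.sense();print(s["tcp_pos"],s["ft_force"])
c=robot.read_camera("top");w=world(c);z=w[...,2];m=(z>.016)&(z<.06)&(w[...,0]>.36)&(w[...,0]<.6)&(w[...,1]>-.49)&(w[...,1]<-.13)
print(comp(w,m)); bars(c,"top")
cv2.imwrite("pics/t5.png",cv2.resize(c["pixels"][220:320,340:480,::-1],None,fx=5,fy=5,interpolation=cv2.INTER_CUBIC))
E
```

```text
[0.59869963 0.03322953 0.19800663] [-5.52917006 -1.14029674 16.07029566]
[([386, 243, 14, 40, 397], [502, -234, 148, 40, -5.8], array([20., 30., 39.])), ([425, 255, 11, 40, 411], [460, -368, 142, 37, -2.7], array([24., 34., 44.]))]
top [195 257  12  39 403] c [451.3 466. ] yaw 0.8 ext [137.  38.] z 31.0
top [162 292  11  15  81] c [370.5 587.3] yaw 1.5 ext [45. 30.] z 26.1
```

View pics/t5.png

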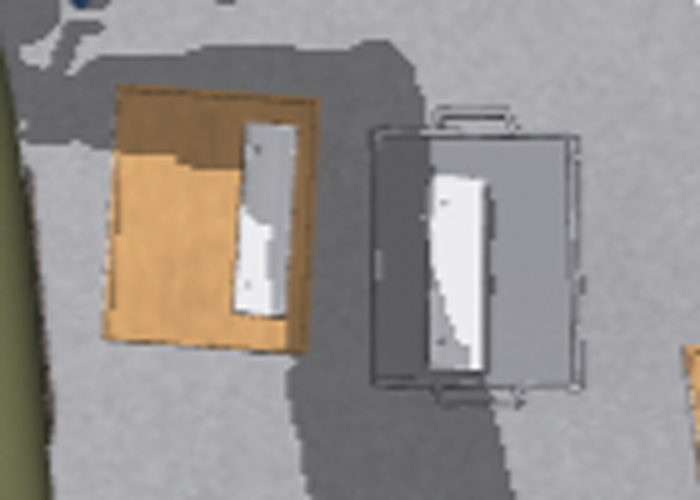

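The bars lie flat: the low one in the lid at crop (265,220), the full one in the tray at (458,270). The tray's right side is free.

Call:
apply_moves(
  moves=[
    {"tx": 0,"ty": 0,"tz": -0.3,"wx": 0,"wy": 0,"wz": 0},
    {"tx": 0,"ty": 0,"tz": -0.6,"wx": 0,"wy": 0,"wz": 0},
    {"tx": 0,"ty": 0,"tz": -0.6,"wx": 0,"wy": 0,"wz": 0},
  ],
)

```text
clock: 49.65
tcp_pos: [0.6006, 0.0334, 0.2594]
orientation: [0.262, 3.13, 0.002]
ft_force: [0.9, 0.1, 0.1]
grip_width: -0.0001
grasp_force: 0.0
```

Call:
apply_moves(
  moves=[
    {"tx": 0.4,"ty": 0.006,"tz": 0.0,"wx": 0,"wy": 0,"wz": 0},
    {"tx": 0.809,"ty": 0.012,"tz": 0.1,"wx": 0,"wy": 0,"wz": 0},
    {"tx": 0.809,"ty": 0.012,"tz": 0.25,"wx": 0,"wy": 0,"wz": 0},
    {"tx": 0.809,"ty": 0.012,"tz": 0.25,"wx": 0,"wy": 0,"wz": 0},
  ],
  hand=0.7,
)

```text
clock: 50.05
tcp_pos: [0.5166, 0.0479, 0.2286]
orientation: [-0.261, -3.122, 0.001]
ft_force: [0.3, -0.9, -0.1]
grip_width: 0.0579
grasp_force: 0.0
```

Call:
apply_moves(
  moves=[
    {"tx": 0,"ty": 0,"tz": 0.345,"wx": 0,"wy": 0,"wz": 0},
    {"tx": 0,"ty": 0,"tz": 0.69,"wx": 0,"wy": 0,"wz": 0},
    {"tx": 0,"ty": 0,"tz": 0.69,"wx": 0,"wy": 0,"wz": 0},
  ],
)

```text
clock: 50.35
tcp_pos: [0.5162, 0.0475, 0.1578]
orientation: [-0.262, -3.118, 0.002]
ft_force: [-1.8, -0.5, -0.2]
grip_width: 0.0597
grasp_force: 0.0
```

Call:
apply_moves(
  moves=[
    {"tx": 0,"ty": 0,"tz": 0.345,"wx": 0,"wy": 0,"wz": 0},
    {"tx": 0,"ty": 0,"tz": 0.69,"wx": 0,"wy": 0,"wz": 0},
    {"tx": 0,"ty": 0,"tz": 0.69,"wx": 0,"wy": 0,"wz": 0},
    {"tx": 0,"ty": 0,"tz": 0.69,"wx": 0,"wy": 0,"wz": 0},
  ],
)

```text
clock: 50.75
tcp_pos: [0.5194, 0.0478, 0.094]
orientation: [-0.263, -3.125, -0.0]
ft_force: [0.1, -0.1, 0.8]
grip_width: 0.0599
grasp_force: 0.0
```

```bash
python3 - <<'E'
from h import *
from plant import robot
s=robot.sense();print(s["tcp_pos"],s["grip_width"])
t,ps=slot(TR,-.040,-.043);f=g2w(-.22,0);q=(.519,.0482);print(t)
plan([(*q,.0289,170.4,0,40),(*q,.0405,170.4,0,10),(*f,.0425,170.4,0,22),(*f,.095,170.4,0,25),(*t,.085,ps,0,32)],s)
E
```

```text
[0.51941373 0.04783796 0.09404123] 0.05985755366368836
[ 0.42383419 -0.42613731]
# [0.519  0.0482 0.0289] (170.4, 0, 40)
  rows 2 end [0.001, 0.003, 0.651] [-0.0, -0.007, -0.0]
# [0.519  0.0482 0.0405] (170.4, 0, 10)
  rows 2 end [0.0, 0.0, -0.116] [-0.0, 0.0, -0.0]
# [0.3851 0.0712 0.0425] (170.4, 0, 22)
  rows 4 end [0.679, 0.001, -0.01] [-0.0, 0.0, -0.0]
  rows 4 end [0.68, 0.002, -0.01] [-0.0, 0.0, -0.0]
# [0.3851 0.0712 0.095 ] (170.4, 0, 25)
  rows 3 end [-0.0, -0.0, -0.525] [-0.0, 0.0, -0.0]
# [ 0.4238 -0.4261  0.085 ] (176.8, 0, 32)
  rows 4 end [-0.243, -0.968, 0.02] [-0.0, -0.0, -0.029]
  rows 4 end [-0.22, -0.973, 0.021] [-0.0, -0.0, -0.028]
  rows 4 end [-0.199, -0.977, 0.02] [-0.0, -0.0, -0.029]
  rows 4 end [-0.177, -0.982, 0.021] [-0.0, -0.0, -0.028]
  rows 4 end [-0.155, -0.986, 0.02] [-0.0, -0.0, -0.029]
```

Call:
apply_moves(
  moves=[
    {"tx": 0,"ty": 0,"tz": 0.33,"wx": 0,"wy": -0.003,"wz": 0},
    {"tx": 0,"ty": 0,"tz": 0.65,"wx": 0,"wy": -0.006,"wz": 0},
    {"tx": 0,"ty": 0,"tz": 0.65,"wx": 0,"wy": -0.006,"wz": 0},
  ],
)

```text
clock: 51.05
tcp_pos: [0.5174, 0.0478, 0.027]
orientation: [-0.263, -3.127, 0.001]
ft_force: [-0.2, -0.1, -0.8]
grip_width: 0.0599
grasp_force: 0.0
```

Call:
apply_moves(
  moves=[
    {"tx": 0,"ty": 0,"tz": 0,"wx": 0,"wy": 0,"wz": 0},
    {"tx": 0,"ty": 0,"tz": 0,"wx": 0,"wy": 0,"wz": 0},
    {"tx": 0,"ty": 0,"tz": 0,"wx": 0,"wy": 0,"wz": 0},
    {"tx": 0,"ty": 0,"tz": 0,"wx": 0,"wy": 0,"wz": 0},
    {"tx": 0,"ty": 0,"tz": 0,"wx": 0,"wy": 0,"wz": 0},
  ],
  hand=0,
  grip_force=80,
)

```text
clock: 51.55
tcp_pos: [0.521, 0.048, 0.0308]
orientation: [0.263, 3.127, 0.001]
ft_force: [-0.9, 0.2, 6.5]
grip_width: 0.0343
grasp_force: 80.9
```

Call:
apply_moves(
  moves=[
    {"tx": 0,"ty": 0,"tz": -0.06,"wx": 0,"wy": 0,"wz": 0},
    {"tx": 0,"ty": 0,"tz": -0.115,"wx": 0,"wy": 0,"wz": 0},
    {"tx": 0,"ty": 0,"tz": -0.115,"wx": 0,"wy": 0,"wz": 0},
  ],
)

```text
clock: 51.85
tcp_pos: [0.5196, 0.048, 0.0407]
orientation: [0.263, 3.129, 0.0]
ft_force: [-0.6, -0.1, -2.2]
grip_width: 0.0342
grasp_force: 79.9
```

Call:
apply_moves(
  moves=[
    {"tx": 0.171,"ty": 0,"tz": -0.01,"wx": 0,"wy": 0,"wz": 0},
    {"tx": 0.342,"ty": 0.001,"tz": -0.01,"wx": 0,"wy": 0,"wz": 0},
    {"tx": 0.512,"ty": 0.002,"tz": -0.01,"wx": 0,"wy": 0,"wz": 0},
    {"tx": 0.68,"ty": 0.002,"tz": -0.01,"wx": 0,"wy": 0,"wz": 0},
  ],
)

```text
clock: 52.25
tcp_pos: [0.4508, 0.0595, 0.0404]
orientation: [-0.263, -3.13, 0.0]
ft_force: [-0.2, 0.4, -3.0]
grip_width: 0.0342
grasp_force: 80.0
```

Call:
apply_moves(
  moves=[
    {"tx": 0.171,"ty": 0,"tz": -0.01,"wx": 0,"wy": 0,"wz": 0},
    {"tx": 0.342,"ty": 0.001,"tz": -0.01,"wx": 0,"wy": 0,"wz": 0},
    {"tx": 0.512,"ty": 0.002,"tz": -0.01,"wx": 0,"wy": 0,"wz": 0},
    {"tx": 0.68,"ty": 0.002,"tz": -0.01,"wx": 0,"wy": 0,"wz": 0},
  ],
)

```text
clock: 52.65
tcp_pos: [0.3838, 0.0711, 0.0415]
orientation: [-0.263, -3.13, 0.0]
ft_force: [-0.1, -0.4, -2.8]
grip_width: 0.0343
grasp_force: 80.0
```

Call:
apply_moves(
  moves=[
    {"tx": 0,"ty": 0,"tz": -0.2,"wx": 0,"wy": 0,"wz": 0},
    {"tx": 0,"ty": 0,"tz": -0.4,"wx": 0,"wy": 0,"wz": 0},
    {"tx": 0,"ty": 0,"tz": -0.525,"wx": 0,"wy": 0,"wz": 0},
    {"tx": 0,"ty": 0,"tz": -0.525,"wx": 0,"wy": 0,"wz": 0},
  ],
)

```text
clock: 53.05
tcp_pos: [0.3861, 0.0713, 0.0956]
orientation: [0.263, 3.128, 0.001]
ft_force: [0.8, 0.0, -2.1]
grip_width: 0.034
grasp_force: 80.5
```

Call:
apply_moves(
  moves=[
    {"tx": -0.06,"ty": -0.2,"tz": 0,"wx": 0,"wy": 0,"wz": -0.007},
    {"tx": -0.12,"ty": -0.45,"tz": 0.01,"wx": 0,"wy": 0,"wz": -0.014},
    {"tx": -0.18,"ty": -0.7,"tz": 0.02,"wx": 0,"wy": 0,"wz": -0.021},
    {"tx": -0.243,"ty": -0.968,"tz": 0.02,"wx": 0,"wy": 0,"wz": -0.029},
  ],
)

```text
clock: 53.45
tcp_pos: [0.3917, -0.0292, 0.091]
orientation: [-0.226, -3.132, 0.0]
ft_force: [-0.6, -0.2, -3.3]
grip_width: 0.0342
grasp_force: 80.8
```

Call:
apply_moves(
  moves=[
    {"tx": -0.073,"ty": -0.324,"tz": 0.008,"wx": 0,"wy": 0,"wz": -0.01},
    {"tx": -0.146,"ty": -0.648,"tz": 0.016,"wx": 0,"wy": 0,"wz": -0.02},
    {"tx": -0.22,"ty": -0.973,"tz": 0.021,"wx": 0,"wy": 0,"wz": -0.028},
  ],
)

```text
clock: 53.75
tcp_pos: [0.3995, -0.1291, 0.089]
orientation: [-0.192, -3.134, -0.0]
ft_force: [1.1, -0.5, -2.8]
grip_width: 0.0343
grasp_force: 80.8
```

Call:
apply_moves(
  moves=[
    {"tx": -0.066,"ty": -0.325,"tz": 0.008,"wx": 0,"wy": 0,"wz": -0.01},
    {"tx": -0.132,"ty": -0.65,"tz": 0.016,"wx": 0,"wy": 0,"wz": -0.02},
    {"tx": -0.199,"ty": -0.977,"tz": 0.02,"wx": 0,"wy": 0,"wz": -0.029},
  ],
)

```text
clock: 54.05
tcp_pos: [0.4071, -0.2285, 0.0868]
orientation: [-0.157, -3.136, -0.001]
ft_force: [0.1, 0.6, -3.2]
grip_width: 0.0345
grasp_force: 80.8
```

Call:
apply_moves(
  moves=[
    {"tx": -0.059,"ty": -0.327,"tz": 0.008,"wx": 0,"wy": 0,"wz": -0.01},
    {"tx": -0.118,"ty": -0.655,"tz": 0.016,"wx": 0,"wy": 0,"wz": -0.02},
    {"tx": -0.177,"ty": -0.982,"tz": 0.021,"wx": 0,"wy": 0,"wz": -0.028},
  ],
)

```text
clock: 54.35
tcp_pos: [0.415, -0.3279, 0.0845]
orientation: [-0.123, -3.137, -0.001]
ft_force: [1.0, -0.2, -2.9]
grip_width: 0.0342
grasp_force: 80.8
```

Call:
apply_moves(
  moves=[
    {"tx": -0.04,"ty": -0.3,"tz": 0.006,"wx": 0,"wy": 0,"wz": -0.007},
    {"tx": -0.08,"ty": -0.55,"tz": 0.012,"wx": 0,"wy": 0,"wz": -0.014},
    {"tx": -0.12,"ty": -0.8,"tz": 0.018,"wx": 0,"wy": 0,"wz": -0.021},
    {"tx": -0.155,"ty": -0.986,"tz": 0.02,"wx": 0,"wy": 0,"wz": -0.029},
    {"tx": -0.155,"ty": -0.986,"tz": 0.02,"wx": 0,"wy": 0,"wz": -0.029},
    {"tx": -0.155,"ty": -0.986,"tz": 0.02,"wx": 0,"wy": 0,"wz": -0.029},
  ],
)

```text
clock: 54.95
tcp_pos: [0.4226, -0.4258, 0.0824]
orientation: [-0.088, -3.138, -0.002]
ft_force: [0.7, 0.2, -2.7]
grip_width: 0.0345
grasp_force: 80.9
```

```bash
python3 - <<'E'
from h import *
from plant import robot
s=robot.sense();print(s["tcp_pos"],s["grip_width"],s["ft_force"])
t,ps=slot(TR,-.040,-.043)
plan([(*t,.0145,ps,0,20)],s)
E
```

```text
[ 0.42264526 -0.4257966   0.08238043] 0.03448242627498933 [ 0.69290416  0.18601235 -2.7146379 ]
# [ 0.4238 -0.4261  0.0145] (176.8, 0, 20)
  rows 4 end [-0.014, -0.004, 0.679] [0.002, -0.003, -0.0]
```

Call:
apply_moves(
  moves=[
    {"tx": -0.007,"ty": -0.004,"tz": 0.17,"wx": 0,"wy": 0,"wz": 0},
    {"tx": -0.014,"ty": -0.004,"tz": 0.34,"wx": 0,"wy": -0.002,"wz": 0},
    {"tx": -0.014,"ty": -0.004,"tz": 0.51,"wx": 0,"wy": -0.003,"wz": 0},
    {"tx": -0.014,"ty": -0.004,"tz": 0.62,"wx": 0.002,"wy": -0.003,"wz": 0},
    {"tx": -0.014,"ty": -0.004,"tz": 0.67,"wx": 0.002,"wy": -0.003,"wz": 0},
    {"tx": -0.014,"ty": -0.004,"tz": 0.68,"wx": 0.002,"wy": -0.003,"wz": 0},
    {"tx": -0.014,"ty": -0.004,"tz": 0.69,"wx": 0.002,"wy": -0.003,"wz": 0},
    {"tx": -0.014,"ty": -0.004,"tz": 0.69,"wx": 0.002,"wy": -0.003,"wz": 0},
  ],
)

```text
clock: 55.75
tcp_pos: [0.4252, -0.4272, 0.0154]
orientation: [0.087, 3.138, -0.004]
ft_force: [0.6, 0.7, -2.5]
grip_width: 0.0344
grasp_force: 80.9
```

Call:
apply_moves(
  moves=[
    {"tx": 0,"ty": 0,"tz": 0.005,"wx": 0,"wy": 0,"wz": 0},
    {"tx": 0,"ty": 0,"tz": 0.01,"wx": 0,"wy": 0,"wz": 0},
    {"tx": 0,"ty": 0,"tz": 0.01,"wx": 0,"wy": 0,"wz": 0},
  ],
)

```text
clock: 56.05
tcp_pos: [0.4251, -0.4273, 0.0148]
orientation: [0.087, 3.138, -0.004]
ft_force: [-2.2, 1.3, 6.0]
grip_width: 0.0343
grasp_force: 81.7
```

Call:
apply_moves(
  moves=[
    {"tx": 0,"ty": 0,"tz": 0,"wx": 0,"wy": 0,"wz": 0},
    {"tx": 0,"ty": 0,"tz": 0,"wx": 0,"wy": 0,"wz": 0},
    {"tx": 0,"ty": 0,"tz": 0,"wx": 0,"wy": 0,"wz": 0},
    {"tx": 0,"ty": 0,"tz": 0,"wx": 0,"wy": 0,"wz": 0},
  ],
  hand=0.52,
)

```text
clock: 56.45
tcp_pos: [0.4248, -0.4269, 0.0137]
orientation: [0.087, 3.139, -0.003]
ft_force: [-0.9, 0.7, 0.0]
grip_width: 0.0447
grasp_force: 0.0
```

Call:
apply_moves(
  moves=[
    {"tx": 0,"ty": 0,"tz": -0.2,"wx": 0,"wy": 0,"wz": 0},
    {"tx": 0,"ty": 0,"tz": -0.5,"wx": 0,"wy": 0,"wz": 0},
    {"tx": 0,"ty": 0,"tz": -0.98,"wx": 0,"wy": 0,"wz": 0},
    {"tx": 0,"ty": 0,"tz": -0.98,"wx": 0,"wy": 0,"wz": 0},
  ],
)

```text
clock: 56.85
tcp_pos: [0.4278, -0.4299, 0.1182]
orientation: [0.087, 3.131, -0.014]
ft_force: [0.7, -0.9, 0.6]
grip_width: 0.0444
grasp_force: 0.0
```

```bash
python3 - <<'E'
from h import *
from plant import robot
s=robot.sense();print(s["tcp_pos"],s["grip_width"],s["ft_force"])
c=robot.read_camera("top"); bars(c,"top")
plan([(.43,-.04,.115,180),(.408,.4654,.115,180.8)],s)
E
```

```text
[ 0.42778077 -0.42985437  0.11821068] 0.04442122803403417 [ 0.70075696 -0.90950815  0.61261462]
top [195 257  12  39 401] c [451.6 466. ] yaw 0.9 ext [138.  38.] z 30.3
top [162 292  11  15  80] c [370.4 587.3] yaw 3.3 ext [47. 31.] z 26.8
# [ 0.43  -0.04   0.115] (180,)
  rows 3 end [0.049, 0.973, -0.001] [-0.003, 0.003, -0.018]
  rows 3 end [0.034, 0.975, 0.002] [-0.003, 0.003, -0.017]
  rows 3 end [0.022, 0.974, 0.004] [-0.002, 0.003, -0.018]
  rows 3 end [0.008, 0.975, 0.005] [-0.003, 0.003, -0.018]
# [0.408  0.4654 0.115 ] (180.8,)
  rows 2 end [0.036, 0.842, -0.0] [-0.0, -0.0, -0.003]
  rows 2 end [0.035, 0.843, -0.0] [-0.0, -0.0, -0.003]
  rows 2 end [0.032, 0.842, -0.0] [-0.0, -0.0, -0.003]
  rows 2 end [0.031, 0.843, -0.001] [-0.0, -0.0, -0.003]
  rows 2 end [0.028, 0.842, 0.0] [-0.0, -0.0, -0.003]
  rows 2 end [0.027, 0.843, 0.0] [-0.0, -0.0, -0.002]
```

Call:
apply_moves(
  moves=[
    {"tx": 0.024,"ty": 0.48,"tz": 0,"wx": 0,"wy": 0,"wz": -0.009},
    {"tx": 0.049,"ty": 0.973,"tz": 0,"wx": 0,"wy": 0,"wz": -0.018},
  ],
  hand=0.75,
)

```text
clock: 57.1
tcp_pos: [0.4246, -0.3287, 0.1105]
orientation: [0.069, 3.139, -0.002]
ft_force: [0.3, 1.2, 0.4]
grip_width: 0.0639
grasp_force: 0.0
```

Call:
apply_moves(
  moves=[
    {"tx": 0.017,"ty": 0.487,"tz": 0,"wx": 0,"wy": 0,"wz": -0.009},
    {"tx": 0.034,"ty": 0.975,"tz": 0.002,"wx": 0,"wy": 0,"wz": -0.017},
  ],
)

```text
clock: 57.3
tcp_pos: [0.4247, -0.2297, 0.11]
orientation: [0.045, 3.141, -0.002]
ft_force: [1.4, 0.2, 0.3]
grip_width: 0.0644
grasp_force: 0.0
```

Call:
apply_moves(
  moves=[
    {"tx": 0.011,"ty": 0.487,"tz": 0,"wx": 0,"wy": 0,"wz": -0.009},
    {"tx": 0.022,"ty": 0.974,"tz": 0.004,"wx": 0,"wy": 0,"wz": -0.018},
  ],
)

```text
clock: 57.5
tcp_pos: [0.4252, -0.1323, 0.1097]
orientation: [0.022, 3.141, -0.002]
ft_force: [0.9, 0.0, -0.6]
grip_width: 0.064
grasp_force: 0.0
```

Call:
apply_moves(
  moves=[
    {"tx": 0.004,"ty": 0.487,"tz": 0,"wx": 0,"wy": 0,"wz": -0.009},
    {"tx": 0.008,"ty": 0.975,"tz": 0.005,"wx": 0,"wy": 0,"wz": -0.018},
  ],
)

```text
clock: 57.7
tcp_pos: [0.4258, -0.0349, 0.1091]
orientation: [-0.0, 3.141, -0.003]
ft_force: [1.4, 0.2, -0.6]
grip_width: 0.0637
grasp_force: 0.0
```

Call:
apply_moves(
  moves=[
    {"tx": 0.018,"ty": 0.421,"tz": 0,"wx": 0,"wy": 0,"wz": 0},
    {"tx": 0.036,"ty": 0.842,"tz": 0,"wx": 0,"wy": 0,"wz": -0.003},
  ],
)

```text
clock: 57.9
tcp_pos: [0.4221, 0.0492, 0.1089]
orientation: [-0.005, 3.141, -0.003]
ft_force: [1.1, 0.4, 0.5]
grip_width: 0.0641
grasp_force: 0.0
```

Call:
apply_moves(
  moves=[
    {"tx": 0.018,"ty": 0.421,"tz": 0,"wx": 0,"wy": 0,"wz": 0},
    {"tx": 0.035,"ty": 0.843,"tz": 0,"wx": 0,"wy": 0,"wz": -0.003},
  ],
)

```text
clock: 58.1
tcp_pos: [0.4184, 0.1333, 0.1087]
orientation: [-0.008, 3.141, -0.004]
ft_force: [0.5, 0.1, 0.6]
grip_width: 0.064
grasp_force: 0.0
```

Call:
apply_moves(
  moves=[
    {"tx": 0.016,"ty": 0.421,"tz": 0,"wx": 0,"wy": 0,"wz": 0},
    {"tx": 0.032,"ty": 0.842,"tz": 0,"wx": 0,"wy": 0,"wz": -0.003},
  ],
)

```text
clock: 58.3
tcp_pos: [0.4148, 0.2174, 0.1085]
orientation: [-0.012, 3.141, -0.004]
ft_force: [1.2, 0.7, -0.1]
grip_width: 0.0639
grasp_force: 0.0
```

Call:
apply_moves(
  moves=[
    {"tx": 0.016,"ty": 0.421,"tz": 0,"wx": 0,"wy": 0,"wz": 0},
    {"tx": 0.031,"ty": 0.843,"tz": 0,"wx": 0,"wy": 0,"wz": -0.003},
  ],
)

```text
clock: 58.5
tcp_pos: [0.4111, 0.3016, 0.1082]
orientation: [-0.016, 3.141, -0.004]
ft_force: [0.6, 0.2, 0.6]
grip_width: 0.0642
grasp_force: 0.0
```

Call:
apply_moves(
  moves=[
    {"tx": 0.014,"ty": 0.421,"tz": 0,"wx": 0,"wy": 0,"wz": 0},
    {"tx": 0.028,"ty": 0.842,"tz": 0,"wx": 0,"wy": 0,"wz": -0.003},
  ],
)

```text
clock: 58.7
tcp_pos: [0.4075, 0.3857, 0.1079]
orientation: [-0.02, 3.141, -0.005]
ft_force: [-0.1, -0.1, 0.6]
grip_width: 0.0644
grasp_force: 0.0
```

Call:
apply_moves(
  moves=[
    {"tx": 0.014,"ty": 0.421,"tz": 0,"wx": 0,"wy": 0,"wz": 0},
    {"tx": 0.027,"ty": 0.843,"tz": 0,"wx": -0.004,"wy": 0.006,"wz": -0.002},
    {"tx": 0.027,"ty": 0.843,"tz": 0,"wx": -0.004,"wy": 0.006,"wz": -0.002},
    {"tx": 0.027,"ty": 0.843,"tz": 0,"wx": -0.004,"wy": 0.006,"wz": -0.002},
    {"tx": 0.027,"ty": 0.843,"tz": 0,"wx": -0.004,"wy": 0.006,"wz": -0.002},
  ],
)

```text
clock: 59.2
tcp_pos: [0.4042, 0.4671, 0.1079]
orientation: [0.021, -3.137, 0.001]
ft_force: [-0.0, 0.2, -0.2]
grip_width: 0.064
grasp_force: 0.0
```

```bash
python3 - <<'E'
from h import *
from plant import robot
s=robot.sense();print(s["tcp_pos"],s["grip_width"],s["ft_force"])
c=robot.read_camera("top"); bars(c,"top")
w=world(c);z=w[...,2];m=(z>.016)&(z<.06)&(w[...,0]>.36)&(w[...,0]<.6)&(w[...,1]>-.49)&(w[...,1]<-.13)
print(comp(w,m))
plan([(.4085,.4654,.009,180.8,0,25)],s)
c=robot.read_camera("scene")
cv2.imwrite("pics/s6.png",c["pixels"][:,:,::-1])
E
```

```text
[0.40422595 0.46709866 0.10786387] 0.06401885307026521 [-0.03207132  0.17043204 -0.16463778]
top [195 257  12  26 245] c [479.2 465.9] yaw 0.9 ext [89. 37.] z 29.9
[([387, 244, 13, 39, 391], [500, -234, 140, 41, -4.3], array([20., 30., 39.])), ([441, 253, 13, 40, 426], [466, -431, 142, 42, -3.6], array([23., 34., 44.])), ([424, 255, 13, 40, 412], [459, -367, 140, 43, -5.0], array([23., 34., 44.]))]
# [0.4085 0.4654 0.009 ] (180.8, 0, 25)
  rows 2 end [-0.023, -0.008, 0.494] [-0.0, -0.003, -0.001]
  rows 2 end [-0.023, -0.009, 0.495] [-0.001, -0.003, -0.0]
```

View pics/s6.png

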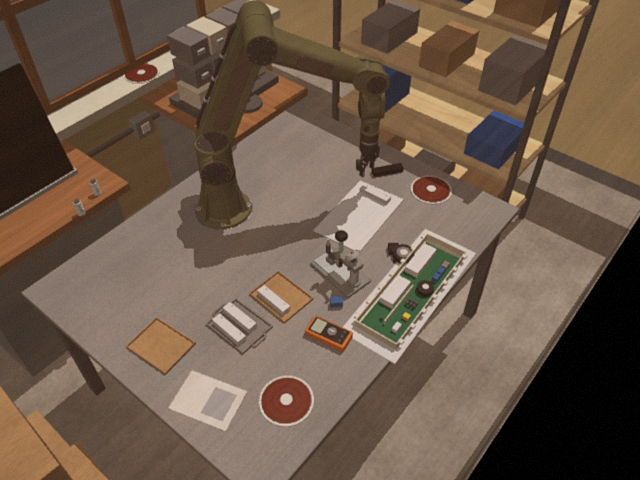

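Two bars lie in the tray (about 240,322) and one in the lid (272,298). The last one is on the foam at (377,194), under the gripper.

Call:
apply_moves(
  moves=[
    {"tx": -0.012,"ty": -0.004,"tz": 0.25,"wx": 0,"wy": 0,"wz": 0},
    {"tx": -0.023,"ty": -0.008,"tz": 0.494,"wx": 0,"wy": -0.003,"wz": 0},
  ],
)

```text
clock: 59.5
tcp_pos: [0.408, 0.4675, 0.0601]
orientation: [-0.019, 3.141, 0.005]
ft_force: [-0.2, 0.1, -0.4]
grip_width: 0.0643
grasp_force: 0.0
```

Call:
apply_moves(
  moves=[
    {"tx": -0.012,"ty": -0.004,"tz": 0.25,"wx": 0,"wy": 0,"wz": 0},
    {"tx": -0.02,"ty": -0.009,"tz": 0.48,"wx": 0,"wy": -0.003,"wz": 0},
    {"tx": -0.02,"ty": -0.009,"tz": 0.495,"wx": 0,"wy": -0.003,"wz": 0},
    {"tx": -0.02,"ty": -0.009,"tz": 0.495,"wx": 0,"wy": -0.003,"wz": 0},
  ],
)

```text
clock: 59.9
tcp_pos: [0.4088, 0.4661, 0.0101]
orientation: [-0.02, 3.141, 0.001]
ft_force: [-0.3, 0.6, 0.3]
grip_width: 0.0642
grasp_force: 0.0
```

Call:
apply_moves(
  moves=[
    {"tx": 0,"ty": 0,"tz": 0,"wx": 0,"wy": 0,"wz": 0},
    {"tx": 0,"ty": 0,"tz": 0,"wx": 0,"wy": 0,"wz": 0},
    {"tx": 0,"ty": 0,"tz": 0,"wx": 0,"wy": 0,"wz": 0},
    {"tx": 0,"ty": 0,"tz": 0,"wx": 0,"wy": 0,"wz": 0},
    {"tx": 0,"ty": 0,"tz": 0,"wx": 0,"wy": 0,"wz": 0},
    {"tx": 0,"ty": 0,"tz": 0,"wx": 0,"wy": 0,"wz": 0},
  ],
  hand=0,
  grip_force=80,
)

```text
clock: 60.5
tcp_pos: [0.4099, 0.468, 0.0121]
orientation: [-0.021, 3.138, 0.005]
ft_force: [-0.3, -1.3, 6.3]
grip_width: 0.034
grasp_force: 80.9
```

Call:
apply_moves(
  moves=[
    {"tx": 0,"ty": 0,"tz": -0.15,"wx": 0,"wy": 0,"wz": 0},
    {"tx": 0,"ty": 0,"tz": -0.35,"wx": 0,"wy": 0,"wz": 0},
    {"tx": 0,"ty": 0,"tz": -0.6,"wx": 0,"wy": 0,"wz": 0},
    {"tx": 0,"ty": 0,"tz": -0.6,"wx": 0,"wy": 0,"wz": 0},
  ],
)

```text
clock: 60.9
tcp_pos: [0.4106, 0.4693, 0.0745]
orientation: [-0.022, 3.136, 0.01]
ft_force: [0.7, 0.7, -2.9]
grip_width: 0.0344
grasp_force: 80.4
```

```bash
python3 - <<'E'
from h import *
from plant import robot
s=robot.sense();print(s["tcp_pos"],s["grip_width"],s["ft_force"])
f=g2w(-.22,0)
plan([(*f,.07,170.4,0,32)],s)
E
```

```text
[0.41063627 0.46929729 0.07445454] 0.03438694055799764 [ 0.72132914  0.73877136 -2.94302832]
# [0.3851 0.0712 0.07  ] (170.4, 0, 32)
  rows 3 end [0.062, -0.795, 0.004] [0.002, 0.001, 0.046]
  rows 3 end [0.033, -0.798, 0.004] [0.001, 0.002, 0.046]
  rows 3 end [0.005, -0.798, 0.006] [0.002, 0.001, 0.047]
  rows 3 end [-0.025, -0.797, 0.007] [0.002, 0.001, 0.046]
  rows 3 end [-0.054, -0.796, 0.008] [0.002, 0.002, 0.046]
```

Call:
apply_moves(
  moves=[
    {"tx": 0.015,"ty": -0.17,"tz": 0,"wx": 0,"wy": 0,"wz": 0.011},
    {"tx": 0.03,"ty": -0.4,"tz": 0,"wx": 0,"wy": 0,"wz": 0.023},
    {"tx": 0.062,"ty": -0.795,"tz": 0.004,"wx": 0.002,"wy": 0.001,"wz": 0.046},
  ],
)

```text
clock: 61.2
tcp_pos: [0.4038, 0.3883, 0.0693]
orientation: [0.033, 3.14, 0.002]
ft_force: [0.2, -0.6, -2.8]
grip_width: 0.0347
grasp_force: 80.5
```

Call:
apply_moves(
  moves=[
    {"tx": 0.011,"ty": -0.266,"tz": 0,"wx": 0,"wy": 0,"wz": 0.015},
    {"tx": 0.022,"ty": -0.532,"tz": 0.003,"wx": 0,"wy": 0,"wz": 0.03},
    {"tx": 0.033,"ty": -0.798,"tz": 0.004,"wx": 0.001,"wy": 0.002,"wz": 0.046},
  ],
)

```text
clock: 61.5
tcp_pos: [0.3979, 0.3064, 0.0687]
orientation: [-0.093, -3.139, 0.002]
ft_force: [0.7, -0.7, -2.3]
grip_width: 0.0343
grasp_force: 80.5
```

Call:
apply_moves(
  moves=[
    {"tx": 0.002,"ty": -0.266,"tz": 0,"wx": 0,"wy": 0,"wz": 0.015},
    {"tx": 0.004,"ty": -0.532,"tz": 0.003,"wx": 0,"wy": 0,"wz": 0.03},
    {"tx": 0.005,"ty": -0.798,"tz": 0.006,"wx": 0.002,"wy": 0.001,"wz": 0.047},
  ],
)

```text
clock: 61.8
tcp_pos: [0.3927, 0.2269, 0.0683]
orientation: [-0.15, -3.136, 0.004]
ft_force: [0.4, -0.7, -2.8]
grip_width: 0.0344
grasp_force: 80.5
```

Call:
apply_moves(
  moves=[
    {"tx": -0.008,"ty": -0.266,"tz": 0,"wx": 0,"wy": 0,"wz": 0.015},
    {"tx": -0.016,"ty": -0.532,"tz": 0.003,"wx": 0,"wy": 0,"wz": 0.03},
    {"tx": -0.025,"ty": -0.797,"tz": 0.007,"wx": 0.002,"wy": 0.001,"wz": 0.046},
  ],
)

```text
clock: 62.1
tcp_pos: [0.3876, 0.1474, 0.0678]
orientation: [-0.207, -3.132, 0.007]
ft_force: [0.4, 0.6, -2.8]
grip_width: 0.0343
grasp_force: 80.5
```

Call:
apply_moves(
  moves=[
    {"tx": -0.018,"ty": -0.266,"tz": 0,"wx": 0,"wy": 0,"wz": 0.015},
    {"tx": -0.036,"ty": -0.532,"tz": 0.003,"wx": 0,"wy": 0,"wz": 0.03},
    {"tx": -0.054,"ty": -0.72,"tz": 0.008,"wx": 0.002,"wy": 0.002,"wz": 0.046},
    {"tx": -0.054,"ty": -0.796,"tz": 0.008,"wx": 0.002,"wy": 0.002,"wz": 0.046},
    {"tx": -0.054,"ty": -0.796,"tz": 0.008,"wx": 0.002,"wy": 0.002,"wz": 0.046},
  ],
)

```text
clock: 62.6
tcp_pos: [0.3827, 0.0684, 0.0675]
orientation: [-0.265, -3.126, 0.009]
ft_force: [-1.3, 1.2, -1.8]
grip_width: 0.0344
grasp_force: 80.6
```

Call:
apply_moves(
  moves=[
    {"tx": 0,"ty": 0,"tz": 0.13,"wx": 0,"wy": 0,"wz": 0},
    {"tx": 0,"ty": 0,"tz": 0.25,"wx": 0,"wy": 0,"wz": 0},
    {"tx": 0,"ty": 0,"tz": 0.25,"wx": 0,"wy": 0,"wz": 0},
    {"tx": 0,"ty": 0,"tz": 0.25,"wx": 0,"wy": 0,"wz": 0},
  ],
)

```text
clock: 63.0
tcp_pos: [0.3829, 0.0694, 0.0427]
orientation: [-0.261, -3.126, 0.009]
ft_force: [-0.6, 0.6, -2.3]
grip_width: 0.0338
grasp_force: 80.5
```

```bash
python3 - <<'E'
from h import *
from plant import robot
s=robot.sense();print(s["tcp_pos"],s["orientation"],s["grip_width"],s["ft_force"])
plan([(*g2w(-.083,0),.0415,170.4,0,20),(*g2w(-.083,0),.029,170.4,0,10)],s)
E
```

```text
[0.38290781 0.06943249 0.04267171] [-0.26108051 -3.12598261  0.00865538] 0.033826623337274105 [-0.60687683  0.5946517  -2.26579673]
# [0.5202 0.0483 0.0415] (170.4, 0, 20)
  rows 4 end [-0.694, 0.01, 0.003] [-0.004, -0.003, 0.001]
  rows 4 end [-0.695, 0.01, 0.004] [-0.004, -0.002, 0.0]
# [0.5202 0.0483 0.029 ] (170.4, 0, 10)
  rows 2 end [0.0, 0.0, 0.125] [0.0, -0.0, 0.0]
```

Same procedure as for the third bar.

Call:
apply_moves(
  moves=[
    {"tx": -0.172,"ty": 0.002,"tz": -0.005,"wx": 0,"wy": 0,"wz": 0},
    {"tx": -0.344,"ty": 0.004,"tz": -0.005,"wx": 0,"wy": 0,"wz": 0},
    {"tx": -0.516,"ty": 0.007,"tz": -0.005,"wx": 0,"wy": 0,"wz": 0},
    {"tx": -0.695,"ty": 0.01,"tz": 0,"wx": -0.004,"wy": -0.003,"wz": 0},
  ],
)

```text
clock: 63.4
tcp_pos: [0.4532, 0.0587, 0.0432]
orientation: [-0.262, -3.13, 0.003]
ft_force: [-0.8, 0.7, -1.8]
grip_width: 0.0336
grasp_force: 80.6
```

Call:
apply_moves(
  moves=[
    {"tx": -0.172,"ty": 0.002,"tz": 0,"wx": 0,"wy": 0,"wz": 0},
    {"tx": -0.344,"ty": 0.004,"tz": 0,"wx": 0,"wy": 0,"wz": 0},
    {"tx": -0.516,"ty": 0.007,"tz": 0.003,"wx": 0,"wy": 0,"wz": 0},
    {"tx": -0.68,"ty": 0.01,"tz": 0.004,"wx": -0.004,"wy": -0.002,"wz": 0},
    {"tx": -0.68,"ty": 0.01,"tz": 0.004,"wx": -0.004,"wy": -0.002,"wz": 0},
  ],
)

```text
clock: 63.9
tcp_pos: [0.5221, 0.0481, 0.0429]
orientation: [0.263, 3.127, 0.001]
ft_force: [-0.5, 0.8, -3.2]
grip_width: 0.0345
grasp_force: 80.5
```

Call:
apply_moves(
  moves=[
    {"tx": 0,"ty": 0,"tz": 0.05,"wx": 0,"wy": 0,"wz": 0},
    {"tx": 0,"ty": 0,"tz": 0.1,"wx": 0,"wy": 0,"wz": 0},
    {"tx": 0,"ty": 0,"tz": 0.12,"wx": 0,"wy": 0,"wz": 0},
    {"tx": 0,"ty": 0,"tz": 0.12,"wx": 0,"wy": 0,"wz": 0},
  ],
)

```text
clock: 64.3
tcp_pos: [0.5179, 0.0479, 0.0294]
orientation: [-0.263, -3.13, -0.0]
ft_force: [-0.3, -0.7, -2.3]
grip_width: 0.0339
grasp_force: 80.5
```

Call:
apply_moves(
  moves=[
    {"tx": 0,"ty": 0,"tz": 0.01,"wx": 0,"wy": 0,"wz": 0},
    {"tx": 0,"ty": 0,"tz": 0.022,"wx": 0,"wy": 0,"wz": 0},
    {"tx": 0,"ty": 0,"tz": 0.022,"wx": 0,"wy": 0,"wz": 0},
  ],
)

```text
clock: 64.6
tcp_pos: [0.5191, 0.0479, 0.0281]
orientation: [0.263, 3.13, 0.001]
ft_force: [-1.9, -0.0, 0.2]
grip_width: 0.034
grasp_force: 80.9
```

Call:
apply_moves(
  moves=[
    {"tx": 0,"ty": 0,"tz": 0,"wx": 0,"wy": 0,"wz": 0},
    {"tx": 0,"ty": 0,"tz": 0,"wx": 0,"wy": 0,"wz": 0},
    {"tx": 0,"ty": 0,"tz": 0,"wx": 0,"wy": 0,"wz": 0},
    {"tx": 0,"ty": 0,"tz": 0,"wx": 0,"wy": 0,"wz": 0},
  ],
  hand=0.65,
)

```text
clock: 65.0
tcp_pos: [0.5192, 0.0478, 0.0279]
orientation: [0.263, 3.13, 0.0]
ft_force: [1.2, -0.9, -0.3]
grip_width: 0.0555
grasp_force: 0.0
```

Call:
apply_moves(
  moves=[
    {"tx": 0,"ty": 0,"tz": -0.2,"wx": 0,"wy": 0,"wz": 0},
    {"tx": 0,"ty": 0,"tz": -0.5,"wx": 0,"wy": 0,"wz": 0},
    {"tx": 0,"ty": 0,"tz": -0.98,"wx": 0,"wy": 0,"wz": 0},
    {"tx": 0,"ty": 0,"tz": -0.98,"wx": 0,"wy": 0,"wz": 0},
  ],
)

```text
clock: 65.4
tcp_pos: [0.5233, 0.0482, 0.1317]
orientation: [0.262, 3.12, 0.003]
ft_force: [-0.2, 0.5, -0.3]
grip_width: 0.0553
grasp_force: 0.0
```

Call:
apply_moves(
  moves=[
    {"tx": 0,"ty": 0,"tz": -0.45,"wx": 0,"wy": 0,"wz": 0},
    {"tx": 0,"ty": 0,"tz": -0.98,"wx": 0,"wy": 0,"wz": 0},
    {"tx": 0,"ty": 0,"tz": -0.98,"wx": 0,"wy": 0,"wz": 0},
  ],
  hand=0,
)

```text
clock: 65.7
tcp_pos: [0.5227, 0.0481, 0.23]
orientation: [0.262, 3.12, 0.003]
ft_force: [0.6, 0.7, -0.1]
grip_width: 0.0121
grasp_force: 0.0
```

Call:
apply_moves(
  moves=[
    {"tx": 0,"ty": 0,"tz": -0.16,"wx": 0,"wy": 0.008,"wz": 0},
    {"tx": 0,"ty": 0,"tz": -0.16,"wx": 0,"wy": 0.008,"wz": 0},
    {"tx": 0,"ty": 0,"tz": -0.16,"wx": 0,"wy": 0.008,"wz": 0},
  ],
)

```text
clock: 66.0
tcp_pos: [0.519, 0.0477, 0.2391]
orientation: [-0.263, -3.125, -0.001]
ft_force: [-0.5, 0.4, -0.5]
grip_width: -0.0001
grasp_force: 0.0
```

Call:
apply_moves(
  moves=[
    {"tx": -0.4,"ty": -0.008,"tz": 0.0,"wx": 0,"wy": 0,"wz": 0},
    {"tx": -0.82,"ty": -0.012,"tz": 0.0,"wx": 0,"wy": 0,"wz": 0},
    {"tx": -0.82,"ty": -0.012,"tz": 0.0,"wx": 0,"wy": 0,"wz": 0},
    {"tx": -0.82,"ty": -0.012,"tz": 0.0,"wx": 0,"wy": 0,"wz": 0},
  ],
)

```text
clock: 66.4
tcp_pos: [0.5991, 0.0327, 0.2369]
orientation: [-0.263, -3.121, -0.001]
ft_force: [-1.1, -0.3, -1.3]
grip_width: 0.0001
grasp_force: 0.0
```

Call:
apply_moves(
  moves=[
    {"tx": 0,"ty": 0,"tz": 0.1,"wx": 0,"wy": 0,"wz": 0},
    {"tx": 0,"ty": 0,"tz": 0.18,"wx": 0,"wy": 0,"wz": 0},
    {"tx": 0,"ty": 0,"tz": 0.26,"wx": 0,"wy": 0,"wz": 0},
    {"tx": 0,"ty": 0,"tz": 0.33,"wx": 0,"wy": 0,"wz": 0},
    {"tx": 0,"ty": 0,"tz": 0.38,"wx": 0,"wy": 0,"wz": 0},
    {"tx": 0,"ty": 0,"tz": 0.41,"wx": 0,"wy": 0,"wz": 0},
    {"tx": 0,"ty": 0,"tz": 0.425,"wx": 0,"wy": 0,"wz": 0},
    {"tx": 0,"ty": 0,"tz": 0.425,"wx": 0,"wy": 0,"wz": 0},
  ],
)

```text
clock: 67.2
tcp_pos: [0.5989, 0.033, 0.1974]
orientation: [-0.262, -3.126, -0.001]
ft_force: [-0.6, -0.2, 6.3]
grip_width: -0.0004
grasp_force: 3.3
```

Call:
apply_moves(
  moves=[
    {"tx": 0,"ty": 0,"tz": 0.01,"wx": 0,"wy": 0,"wz": 0},
    {"tx": 0,"ty": 0,"tz": 0.025,"wx": 0,"wy": 0,"wz": 0},
    {"tx": 0,"ty": 0,"tz": 0.04,"wx": 0,"wy": 0,"wz": 0},
    {"tx": 0,"ty": 0,"tz": 0.05,"wx": 0,"wy": 0,"wz": 0},
    {"tx": 0,"ty": 0,"tz": 0.05,"wx": 0,"wy": 0,"wz": 0},
  ],
)

```text
clock: 67.7
tcp_pos: [0.599, 0.033, 0.194]
orientation: [-0.263, -3.128, -0.001]
ft_force: [-3.4, -0.1, 14.9]
grip_width: 0.0
grasp_force: 7.5
```

```bash
python3 - <<'E'
from h import *
from plant import robot
s=robot.sense();print(s["tcp_pos"],s["ft_force"])
t,ps=slot(LID,.033,-.042);f=g2w(-.22,0);q=(.519,.048);print(t)
plan([(*q,.0929,170.4,0,40),(*q,.0279,170.4,0,40),(*q,.0395,170.4,0,10),(*f,.0415,170.4,0,22),(*f,.095,170.4,0,25),(*t,.085,ps,0,32)],s)
E
```

```text
[0.598968   0.03303769 0.19402557] [-3.38224958 -0.10580599 14.90489698]
[ 0.46265551 -0.15987506]
# [0.519  0.048  0.0929] (170.4, 0, 40)
  rows 2 end [0.405, 0.007, 0.507] [0.0, -0.002, 0.0]
  rows 2 end [0.406, 0.006, 0.506] [0.001, -0.002, 0.0]
# [0.519  0.048  0.0279] (170.4, 0, 40)
  rows 2 end [0.0, 0.001, 0.65] [-0.0, 0.0, 0.0]
# [0.519  0.048  0.0395] (170.4, 0, 10)
  rows 2 end [0.0, -0.0, -0.116] [-0.0, 0.0, 0.0]
# [0.3851 0.0712 0.0415] (170.4, 0, 22)
  rows 4 end [0.68, 0.002, -0.01] [-0.0, 0.0, 0.0]
  rows 4 end [0.679, 0.003, -0.01] [-0.0, 0.0, 0.0]
# [0.3851 0.0712 0.095 ] (170.4, 0, 25)
  rows 3 end [0.0, -0.0, -0.535] [-0.0, 0.0, 0.0]
# [ 0.4627 -0.1599  0.085 ] (175.6, 0, 32)
  rows 3 end [-0.383, -0.716, 0.033] [-0.0, 0.0, -0.039]
  rows 3 end [-0.362, -0.728, 0.034] [-0.0, 0.0, -0.038]
  rows 3 end [-0.339, -0.738, 0.033] [-0.0, 0.0, -0.039]
```

Call:
apply_moves(
  moves=[
    {"tx": 0,"ty": 0,"tz": -0.3,"wx": 0,"wy": 0,"wz": 0},
    {"tx": 0,"ty": 0,"tz": -0.62,"wx": 0,"wy": 0,"wz": 0},
    {"tx": 0,"ty": 0,"tz": -0.62,"wx": 0,"wy": 0,"wz": 0},
  ],
)

```text
clock: 68.0
tcp_pos: [0.601, 0.0332, 0.258]
orientation: [0.263, 3.13, 0.003]
ft_force: [0.7, -0.7, 0.6]
grip_width: 0.0001
grasp_force: 0.0
```

Call:
apply_moves(
  moves=[
    {"tx": 0.4,"ty": 0.006,"tz": 0.0,"wx": 0,"wy": 0,"wz": 0},
    {"tx": 0.809,"ty": 0.012,"tz": 0.1,"wx": 0,"wy": 0,"wz": 0},
    {"tx": 0.809,"ty": 0.012,"tz": 0.25,"wx": 0,"wy": 0,"wz": 0},
    {"tx": 0.809,"ty": 0.012,"tz": 0.25,"wx": 0,"wy": 0,"wz": 0},
  ],
  hand=0.7,
)

```text
clock: 68.4
tcp_pos: [0.5169, 0.0477, 0.227]
orientation: [-0.261, -3.121, -0.0]
ft_force: [0.3, 0.4, 0.2]
grip_width: 0.058
grasp_force: 0.0
```

Call:
apply_moves(
  moves=[
    {"tx": 0,"ty": 0,"tz": 0.345,"wx": 0,"wy": 0,"wz": 0},
    {"tx": 0,"ty": 0,"tz": 0.69,"wx": 0,"wy": 0,"wz": 0},
    {"tx": 0,"ty": 0,"tz": 0.69,"wx": 0,"wy": 0,"wz": 0},
  ],
)

```text
clock: 68.7
tcp_pos: [0.5164, 0.0473, 0.1562]
orientation: [-0.262, -3.118, 0.001]
ft_force: [-1.5, -1.0, 0.2]
grip_width: 0.0599
grasp_force: 0.0
```

Call:
apply_moves(
  moves=[
    {"tx": 0,"ty": 0,"tz": 0.345,"wx": 0,"wy": 0,"wz": 0},
    {"tx": 0,"ty": 0,"tz": 0.69,"wx": 0,"wy": 0,"wz": 0},
    {"tx": 0,"ty": 0,"tz": 0.69,"wx": 0,"wy": 0,"wz": 0},
    {"tx": 0,"ty": 0,"tz": 0.69,"wx": 0,"wy": 0,"wz": 0},
  ],
)

```text
clock: 69.1
tcp_pos: [0.5196, 0.0478, 0.0924]
orientation: [-0.263, -3.125, -0.001]
ft_force: [0.8, -0.7, 0.5]
grip_width: 0.0598
grasp_force: 0.0
```

Call:
apply_moves(
  moves=[
    {"tx": 0,"ty": 0,"tz": 0.33,"wx": 0,"wy": -0.003,"wz": 0},
    {"tx": 0,"ty": 0,"tz": 0.65,"wx": 0,"wy": -0.006,"wz": 0},
    {"tx": 0,"ty": 0,"tz": 0.65,"wx": 0,"wy": -0.006,"wz": 0},
  ],
)

```text
clock: 69.4
tcp_pos: [0.5176, 0.0477, 0.0255]
orientation: [-0.263, -3.126, 0.0]
ft_force: [-1.1, -0.4, -0.1]
grip_width: 0.0602
grasp_force: 0.0
```

Call:
apply_moves(
  moves=[
    {"tx": 0,"ty": 0,"tz": 0,"wx": 0,"wy": 0,"wz": 0},
    {"tx": 0,"ty": 0,"tz": 0,"wx": 0,"wy": 0,"wz": 0},
    {"tx": 0,"ty": 0,"tz": 0,"wx": 0,"wy": 0,"wz": 0},
    {"tx": 0,"ty": 0,"tz": 0,"wx": 0,"wy": 0,"wz": 0},
    {"tx": 0,"ty": 0,"tz": 0,"wx": 0,"wy": 0,"wz": 0},
  ],
  hand=0,
  grip_force=80,
)

```text
clock: 69.9
tcp_pos: [0.521, 0.048, 0.0292]
orientation: [0.263, 3.127, 0.002]
ft_force: [-0.8, 0.1, 5.4]
grip_width: 0.0342
grasp_force: 80.7
```

Call:
apply_moves(
  moves=[
    {"tx": 0,"ty": 0,"tz": -0.06,"wx": 0,"wy": 0,"wz": 0},
    {"tx": 0,"ty": 0,"tz": -0.115,"wx": 0,"wy": 0,"wz": 0},
    {"tx": 0,"ty": 0,"tz": -0.115,"wx": 0,"wy": 0,"wz": 0},
  ],
)

```text
clock: 70.2
tcp_pos: [0.5198, 0.0479, 0.0393]
orientation: [0.263, 3.13, 0.001]
ft_force: [-0.1, -0.5, -2.9]
grip_width: 0.0344
grasp_force: 79.9
```

Call:
apply_moves(
  moves=[
    {"tx": 0.171,"ty": 0,"tz": -0.01,"wx": 0,"wy": 0,"wz": 0},
    {"tx": 0.342,"ty": 0.001,"tz": -0.01,"wx": 0,"wy": 0,"wz": 0},
    {"tx": 0.512,"ty": 0.002,"tz": -0.01,"wx": 0,"wy": 0,"wz": 0},
    {"tx": 0.68,"ty": 0.002,"tz": -0.01,"wx": 0,"wy": 0,"wz": 0},
  ],
)

```text
clock: 70.6
tcp_pos: [0.451, 0.0595, 0.0389]
orientation: [-0.263, -3.129, -0.001]
ft_force: [0.5, 0.2, -2.4]
grip_width: 0.0341
grasp_force: 80.0
```

Call:
apply_moves(
  moves=[
    {"tx": 0.171,"ty": 0,"tz": -0.01,"wx": 0,"wy": 0,"wz": 0},
    {"tx": 0.342,"ty": 0.001,"tz": -0.01,"wx": 0,"wy": 0,"wz": 0},
    {"tx": 0.512,"ty": 0.002,"tz": -0.01,"wx": 0,"wy": 0,"wz": 0},
    {"tx": 0.68,"ty": 0.002,"tz": -0.01,"wx": 0,"wy": 0,"wz": 0},
  ],
)

```text
clock: 71.0
tcp_pos: [0.384, 0.071, 0.04]
orientation: [-0.263, -3.129, -0.001]
ft_force: [-0.3, 0.5, -2.1]
grip_width: 0.0341
grasp_force: 80.0
```

Call:
apply_moves(
  moves=[
    {"tx": 0,"ty": 0,"tz": -0.2,"wx": 0,"wy": 0,"wz": 0},
    {"tx": 0,"ty": 0,"tz": -0.4,"wx": 0,"wy": 0,"wz": 0},
    {"tx": 0,"ty": 0,"tz": -0.535,"wx": 0,"wy": 0,"wz": 0},
    {"tx": 0,"ty": 0,"tz": -0.535,"wx": 0,"wy": 0,"wz": 0},
  ],
)

```text
clock: 71.4
tcp_pos: [0.3864, 0.0712, 0.0952]
orientation: [0.263, 3.128, 0.002]
ft_force: [0.4, -0.9, -3.5]
grip_width: 0.034
grasp_force: 80.5
```

Call:
apply_moves(
  moves=[
    {"tx": -0.1,"ty": -0.16,"tz": 0,"wx": 0,"wy": 0,"wz": -0.01},
    {"tx": -0.2,"ty": -0.36,"tz": 0.01,"wx": 0,"wy": 0,"wz": -0.02},
    {"tx": -0.383,"ty": -0.716,"tz": 0.033,"wx": 0,"wy": 0,"wz": -0.039},
  ],
)

```text
clock: 71.7
tcp_pos: [0.4101, -0.0057, 0.0894]
orientation: [-0.21, -3.133, -0.002]
ft_force: [0.7, -0.1, -2.2]
grip_width: 0.0344
grasp_force: 80.6
```

Call:
apply_moves(
  moves=[
    {"tx": -0.12,"ty": -0.243,"tz": 0.01,"wx": 0,"wy": 0,"wz": -0.013},
    {"tx": -0.24,"ty": -0.486,"tz": 0.02,"wx": 0,"wy": 0,"wz": -0.026},
    {"tx": -0.362,"ty": -0.728,"tz": 0.034,"wx": 0,"wy": 0,"wz": -0.038},
  ],
)

```text
clock: 72.0
tcp_pos: [0.4361, -0.0842, 0.0856]
orientation: [-0.168, -3.135, -0.001]
ft_force: [0.2, 0.1, -2.3]
grip_width: 0.0346
grasp_force: 80.7
```

Call:
apply_moves(
  moves=[
    {"tx": -0.113,"ty": -0.246,"tz": 0.01,"wx": 0,"wy": 0,"wz": -0.013},
    {"tx": -0.226,"ty": -0.492,"tz": 0.02,"wx": 0,"wy": 0,"wz": -0.026},
    {"tx": -0.3,"ty": -0.67,"tz": 0.033,"wx": 0,"wy": 0,"wz": -0.039},
    {"tx": -0.339,"ty": -0.738,"tz": 0.033,"wx": 0,"wy": 0,"wz": -0.039},
    {"tx": -0.339,"ty": -0.738,"tz": 0.033,"wx": 0,"wy": 0,"wz": -0.039},
    {"tx": -0.339,"ty": -0.738,"tz": 0.033,"wx": 0,"wy": 0,"wz": -0.039},
  ],
)

```text
clock: 72.6
tcp_pos: [0.4616, -0.1593, 0.0827]
orientation: [-0.12, -3.137, -0.002]
ft_force: [-0.3, 1.1, -3.0]
grip_width: 0.0341
grasp_force: 80.7
```

```bash
python3 - <<'E'
from h import *
from plant import robot
s=robot.sense();print(s["tcp_pos"],s["grip_width"],s["ft_force"])
t,ps=slot(LID,.033,-.042)
plan([(*t,.0130,ps,0,20)],s)
c=robot.read_camera("top")
w=world(c);z=w[...,2];m=(z>.016)&(z<.06)&(w[...,0]>.36)&(w[...,0]<.6)&(w[...,1]>-.49)&(w[...,1]<-.13)
print(comp(w,m))
E
```

```text
[ 0.46157364 -0.15931744  0.08266249] 0.03405201919419016 [-0.3321975   1.12863632 -2.9929656 ]
# [ 0.4627 -0.1599  0.013 ] (175.6, 0, 20)
  rows 4 end [-0.013, -0.006, 0.697] [0.002, -0.003, 0.0]
[([441, 253, 13, 39, 421], [467, -430, 141, 43, -4.8], array([24., 34., 43.])), ([424, 255, 12, 39, 419], [460, -367, 141, 39, -1.8], array([22., 34., 42.]))]
```

Call:
apply_moves(
  moves=[
    {"tx": -0.007,"ty": -0.006,"tz": 0.17,"wx": 0,"wy": 0,"wz": 0},
    {"tx": -0.013,"ty": -0.006,"tz": 0.34,"wx": 0,"wy": -0.002,"wz": 0},
    {"tx": -0.013,"ty": -0.006,"tz": 0.51,"wx": 0,"wy": -0.003,"wz": 0},
    {"tx": -0.013,"ty": -0.006,"tz": 0.63,"wx": 0.002,"wy": -0.003,"wz": 0},
    {"tx": -0.013,"ty": -0.006,"tz": 0.68,"wx": 0.002,"wy": -0.003,"wz": 0},
    {"tx": -0.013,"ty": -0.006,"tz": 0.695,"wx": 0.002,"wy": -0.003,"wz": 0},
    {"tx": -0.013,"ty": -0.006,"tz": 0.7,"wx": 0.002,"wy": -0.003,"wz": 0},
    {"tx": -0.013,"ty": -0.006,"tz": 0.7,"wx": 0.002,"wy": -0.003,"wz": 0},
  ],
)

```text
clock: 73.45
tcp_pos: [0.4641, -0.161, 0.0138]
orientation: [0.12, 3.137, -0.002]
ft_force: [-0.6, -0.8, -2.1]
grip_width: 0.0344
grasp_force: 80.7
```

Call:
apply_moves(
  moves=[
    {"tx": 0,"ty": 0,"tz": 0.005,"wx": 0,"wy": 0,"wz": 0},
    {"tx": 0,"ty": 0,"tz": 0.012,"wx": 0,"wy": 0,"wz": 0},
    {"tx": 0,"ty": 0,"tz": 0.012,"wx": 0,"wy": 0,"wz": 0},
  ],
)

```text
clock: 73.75
tcp_pos: [0.4641, -0.1611, 0.0132]
orientation: [0.121, 3.137, -0.002]
ft_force: [-3.7, 1.6, 7.5]
grip_width: 0.034
grasp_force: 81.9
```

Call:
apply_moves(
  moves=[
    {"tx": 0,"ty": 0,"tz": 0,"wx": 0,"wy": 0,"wz": 0},
    {"tx": 0,"ty": 0,"tz": 0,"wx": 0,"wy": 0,"wz": 0},
    {"tx": 0,"ty": 0,"tz": 0,"wx": 0,"wy": 0,"wz": 0},
    {"tx": 0,"ty": 0,"tz": 0,"wx": 0,"wy": 0,"wz": 0},
  ],
  hand=0.55,
)

```text
clock: 74.15
tcp_pos: [0.4636, -0.1609, 0.012]
orientation: [0.12, 3.138, -0.002]
ft_force: [0.4, 0.2, -0.1]
grip_width: 0.0467
grasp_force: 0.0
```

Call:
apply_moves(
  moves=[
    {"tx": 0,"ty": 0,"tz": -0.2,"wx": 0,"wy": 0,"wz": 0},
    {"tx": 0,"ty": 0,"tz": -0.5,"wx": 0,"wy": 0,"wz": 0},
    {"tx": 0,"ty": 0,"tz": -0.98,"wx": 0,"wy": 0,"wz": 0},
    {"tx": 0,"ty": 0,"tz": -0.98,"wx": 0,"wy": 0,"wz": 0},
  ],
)

```text
clock: 74.55
tcp_pos: [0.4675, -0.1621, 0.1155]
orientation: [0.12, 3.129, -0.006]
ft_force: [1.1, -0.4, -0.4]
grip_width: 0.047
grasp_force: 0.0
```

Call:
apply_moves(
  moves=[
    {"tx": 0,"ty": 0,"tz": -0.45,"wx": 0,"wy": 0,"wz": 0},
    {"tx": 0,"ty": 0,"tz": -0.9,"wx": 0,"wy": 0,"wz": 0},
    {"tx": 0,"ty": 0,"tz": -0.9,"wx": 0,"wy": 0,"wz": 0},
  ],
  hand=0.4,
)

```text
clock: 74.85
tcp_pos: [0.4668, -0.1618, 0.2055]
orientation: [0.12, 3.129, -0.006]
ft_force: [1.4, 0.3, 1.0]
grip_width: 0.034
grasp_force: 0.0
```

```bash
python3 - <<'E'
from h import *
from plant import robot
s=robot.sense();print(s["tcp_pos"],s["grip_width"],s["ft_force"])
c=robot.read_camera("top");w=world(c);z=w[...,2]
for lo,hi in((.165,.18),(.135,.18)):
    m=(z>lo)&(z<hi)&(w[...,0]>.56)&(w[...,0]<.72)&(w[...,1]>-.12)&(w[...,1]<.0)
    print(lo,comp(w,m,3))
cv2.imwrite("pics/t7.png",cv2.resize(c["pixels"][190:320,280:480,::-1],None,fx=4,fy=4,interpolation=cv2.INTER_CUBIC))
def pin(th,z,tilt=15):
    a=-np.pi/2+th; q=g2w(.06*np.cos(a),-.045+.06*np.sin(a))
    return np.array([*q,z])+ori(80.4,tilt).apply([0,0,.0187])
p=pin(1.4,.166);print(p,pin(0,.166))
plan([(.6,-.18,.26,80.4,15),(p[0],p[1]-.024,p[2]+.09,80.4,15),(*p,80.4,15,25)],s)
E
```

```text
[ 0.46680474 -0.16177992  0.20548422] 0.03401948883486898 [1.42624545 0.25202635 0.96784566]
0.165 [([329, 208, 2, 5, 8], [664, -3, 14, 3, -0.2], array([167., 172., 176.])), ([337, 212, 3, 4, 10], [652, -32, 12, 7, -0.9], array([167., 172., 178.])), ([329, 213, 2, 2, 3], [652, -4, 6, 2, -38.5], array([166., 167., 170.])), ([329, 235, 3, 5, 8], [567, -6, 15, 6, -33.3], array([174., 178., 179.]))]
0.135 [([329, 208, 2, 9, 15], [659, -3, 22, 4, -0.1], array([157., 167., 176.])), ([329, 212, 11, 30, 106], [609, -18, 102, 21, -20.3], array([136., 144., 177.]))]
[ 0.65190081 -0.02501343  0.14793719] [ 0.58529643 -0.06425745  0.14793719]
# [ 0.6  -0.18  0.26] (80.4, 15)
  rows 5 end [-0.449, -0.027, -0.177] [-0.09, 0.089, 0.701]
  rows 5 end [-0.381, 0.221, -0.2] [-0.09, 0.088, 0.702]
  rows 5 end [-0.192, 0.398, -0.197] [-0.089, 0.089, 0.701]
# [ 0.6519 -0.049   0.2379] (80.4, 15)
  rows 2 end [0.637, 0.146, 0.285] [-0.0, 0.0, -0.0]
  rows 2 end [0.637, 0.147, 0.284] [-0.0, 0.0, -0.0]
# [ 0.6519 -0.025   0.1479] (80.4, 15, 25)
  rows 4 end [-0.004, -0.04, 0.931] [-0.0, 0.0, -0.0]
```

View pics/t7.png

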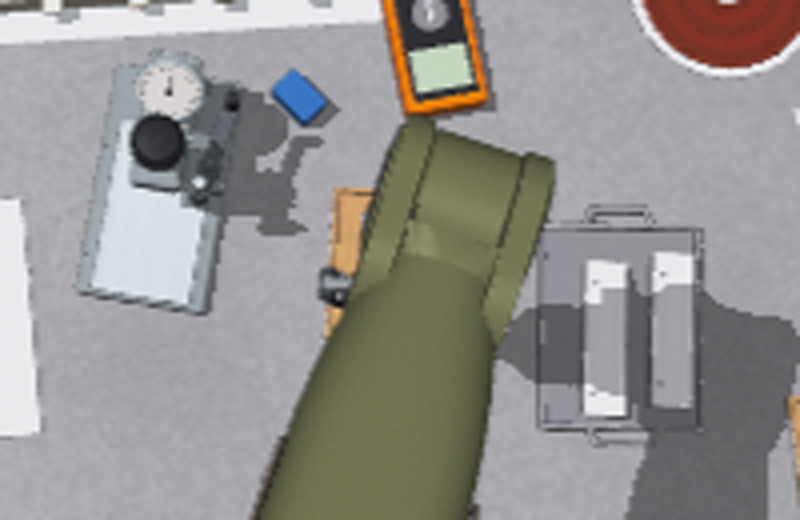

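The knob is up at crop (158,142). The lever pin sits at (232,97), near world (0.652, −0.032), which is the 1.4 stop. Two bars lie flat in the tray. Next I'll return the lever.

Call:
apply_moves(
  moves=[
    {"tx": -0.112,"ty": -0.007,"tz": -0.044,"wx": -0.022,"wy": 0.022,"wz": 0.175},
    {"tx": -0.224,"ty": -0.014,"tz": -0.088,"wx": -0.045,"wy": 0.045,"wz": 0.35},
    {"tx": -0.337,"ty": -0.02,"tz": -0.133,"wx": -0.067,"wy": 0.067,"wz": 0.525},
    {"tx": -0.449,"ty": -0.027,"tz": -0.177,"wx": -0.09,"wy": 0.089,"wz": 0.701},
  ],
  grip_force=30,
)

```text
clock: 75.3
tcp_pos: [0.5076, -0.1664, 0.216]
orientation: [-0.956, -2.919, -0.111]
ft_force: [-0.3, 0.2, -0.7]
grip_width: 0.0344
grasp_force: 0.0
```

Call:
apply_moves(
  moves=[
    {"tx": -0.095,"ty": 0.055,"tz": -0.05,"wx": -0.022,"wy": 0.022,"wz": 0.175},
    {"tx": -0.19,"ty": 0.11,"tz": -0.1,"wx": -0.045,"wy": 0.044,"wz": 0.35},
    {"tx": -0.286,"ty": 0.166,"tz": -0.15,"wx": -0.067,"wy": 0.066,"wz": 0.526},
    {"tx": -0.381,"ty": 0.221,"tz": -0.2,"wx": -0.09,"wy": 0.088,"wz": 0.702},
  ],
)

```text
clock: 75.7
tcp_pos: [0.5522, -0.1726, 0.2335]
orientation: [-1.682, -2.491, -0.209]
ft_force: [1.2, -0.1, -0.8]
grip_width: 0.0344
grasp_force: 0.0
```

Call:
apply_moves(
  moves=[
    {"tx": -0.048,"ty": 0.1,"tz": -0.05,"wx": -0.022,"wy": 0.022,"wz": 0.175},
    {"tx": -0.096,"ty": 0.2,"tz": -0.1,"wx": -0.045,"wy": 0.044,"wz": 0.35},
    {"tx": -0.144,"ty": 0.3,"tz": -0.15,"wx": -0.067,"wy": 0.066,"wz": 0.526},
    {"tx": -0.192,"ty": 0.398,"tz": -0.197,"wx": -0.089,"wy": 0.089,"wz": 0.701},
    {"tx": -0.192,"ty": 0.398,"tz": -0.197,"wx": -0.089,"wy": 0.089,"wz": 0.701},
    {"tx": -0.192,"ty": 0.398,"tz": -0.197,"wx": -0.089,"wy": 0.089,"wz": 0.701},
  ],
)

```text
clock: 76.3
tcp_pos: [0.5962, -0.1788, 0.2516]
orientation: [-2.251, -1.905, -0.287]
ft_force: [-0.2, -0.1, -0.1]
grip_width: 0.0339
grasp_force: 0.0
```

```bash
python3 - <<'E'
from h import *
from plant import robot
s=robot.sense();print(s["tcp_pos"],s["orientation"],s["grip_width"],s["ft_force"])
plan([(.652,-.050,.2379,80.4,15,35)],s)
c=robot.read_camera("top");w=world(c);z=w[...,2];m=(z>.016)&(z<.06)&(w[...,0]>.36)&(w[...,0]<.6)&(w[...,1]>-.49)&(w[...,1]<-.11)
print(comp(w,m))
E
```

```text
[ 0.59620686 -0.17884127  0.25159184] [-2.2510473  -1.90522948 -0.28709572] 0.03394792718317966 [-0.19609741 -0.06971    -0.14158806]
# [ 0.652  -0.05    0.2379] (80.4, 15, 35)
  rows 3 end [0.64, 0.17, 0.242] [-0.007, -0.001, -0.0]
  rows 3 end [0.641, 0.17, 0.242] [-0.008, -0.001, -0.0]
[([368, 243, 12, 38, 294], [506, -164, 140, 37, -4.9], array([22., 31., 39.])), ([441, 253, 13, 40, 429], [466, -432, 142, 45, -4.1], array([22., 33., 43.])), ([425, 266, 12, 28, 173], [435, -378, 106, 35, -18.2], array([24., 33., 43.]))]
```

Call:
apply_moves(
  moves=[
    {"tx": 0.213,"ty": 0.057,"tz": 0.081,"wx": 0,"wy": 0,"wz": 0},
    {"tx": 0.427,"ty": 0.113,"tz": 0.161,"wx": -0.004,"wy": 0,"wz": 0},
    {"tx": 0.64,"ty": 0.17,"tz": 0.242,"wx": -0.007,"wy": 0,"wz": 0},
  ],
)

```text
clock: 76.65
tcp_pos: [0.6246, -0.1138, 0.2457]
orientation: [-2.256, -1.906, -0.294]
ft_force: [0.5, -0.0, -0.4]
grip_width: 0.0344
grasp_force: 0.0
```

Call:
apply_moves(
  moves=[
    {"tx": 0.213,"ty": 0.057,"tz": 0.081,"wx": 0,"wy": 0,"wz": 0},
    {"tx": 0.427,"ty": 0.113,"tz": 0.161,"wx": -0.004,"wy": 0,"wz": 0},
    {"tx": 0.641,"ty": 0.17,"tz": 0.242,"wx": -0.008,"wy": 0,"wz": 0},
    {"tx": 0.641,"ty": 0.17,"tz": 0.242,"wx": -0.008,"wy": 0,"wz": 0},
    {"tx": 0.641,"ty": 0.17,"tz": 0.242,"wx": -0.008,"wy": 0,"wz": 0},
  ],
)

```text
clock: 77.15
tcp_pos: [0.6525, -0.0498, 0.2391]
orientation: [-2.26, -1.909, -0.299]
ft_force: [-0.7, -0.1, -0.8]
grip_width: 0.0341
grasp_force: 0.0
```

```bash
python3 - <<'E'
from h import *
from plant import robot
s=robot.sense();print(s["tcp_pos"],s["orientation"],s["ft_force"])
plan([(.653,-.0245,.1485,80.4,15,25)],s)
def pin(th,z=.166,tilt=15):
    a=-np.pi/2+th; q=g2w(.06*np.cos(a),-.045+.06*np.sin(a))
    return np.array([*q,z])+ori(80.4,tilt).apply([0,0,.0187])
o=ori(80.4,15)
print("arc",[np.round(o.inv().apply(pin(t)-pin(1.4))*10,3).tolist() for t in (1.2,1.0,.8,.6,.4,.2,0,-.04)])
E
```

```text
[ 0.65253184 -0.0498073   0.23907824] [-2.25986433 -1.90890681 -0.29933305] [-0.70314932 -0.1261854  -0.76563044]
# [ 0.653  -0.0245  0.1485] (80.4, 15, 25)
  rows 4 end [0.007, -0.039, 0.94] [0.001, -0.001, -0.0]
arc [[-0.112, -0.032, -0.03], [-0.215, -0.086, -0.058], [-0.305, -0.161, -0.082], [-0.38, -0.252, -0.102], [-0.435, -0.358, -0.117], [-0.469, -0.472, -0.126], [-0.481, -0.591, -0.129], [-0.481, -0.615, -0.129]]
```

Call:
apply_moves(
  moves=[
    {"tx": 0.002,"ty": -0.01,"tz": 0.235,"wx": 0,"wy": 0,"wz": 0},
    {"tx": 0.004,"ty": -0.02,"tz": 0.47,"wx": 0,"wy": 0,"wz": 0},
    {"tx": 0.006,"ty": -0.03,"tz": 0.705,"wx": 0,"wy": 0,"wz": 0},
    {"tx": 0.007,"ty": -0.039,"tz": 0.94,"wx": 0,"wy": 0,"wz": 0},
    {"tx": 0.007,"ty": -0.039,"tz": 0.94,"wx": 0,"wy": 0,"wz": 0},
  ],
)

```text
clock: 77.65
tcp_pos: [0.6509, -0.0251, 0.1455]
orientation: [-2.26, -1.903, -0.294]
ft_force: [-0.9, -0.8, 0.4]
grip_width: 0.0343
grasp_force: 0.0
```

Call:
apply_moves(
  moves=[
    {"tx": 0,"ty": 0,"tz": 0,"wx": 0,"wy": 0,"wz": 0},
    {"tx": 0,"ty": 0,"tz": 0,"wx": 0,"wy": 0,"wz": 0},
    {"tx": 0,"ty": 0,"tz": 0,"wx": 0,"wy": 0,"wz": 0},
    {"tx": 0,"ty": 0,"tz": 0,"wx": 0,"wy": 0,"wz": 0},
    {"tx": 0,"ty": 0,"tz": 0,"wx": 0,"wy": 0,"wz": 0},
  ],
  hand=0,
)

```text
clock: 78.15
tcp_pos: [0.6538, -0.0257, 0.1501]
orientation: [-2.264, -1.907, -0.301]
ft_force: [-5.0, -3.1, 5.0]
grip_width: 0.0118
grasp_force: 30.2
```

Call:
apply_moves(
  moves=[
    {"tx": -0.112,"ty": -0.032,"tz": -0.03,"wx": 0,"wy": 0,"wz": 0},
    {"tx": -0.215,"ty": -0.086,"tz": -0.058,"wx": 0,"wy": 0,"wz": 0},
    {"tx": -0.305,"ty": -0.161,"tz": -0.082,"wx": 0,"wy": 0,"wz": 0},
    {"tx": -0.38,"ty": -0.252,"tz": -0.102,"wx": 0,"wy": 0,"wz": 0},
    {"tx": -0.435,"ty": -0.358,"tz": -0.117,"wx": 0,"wy": 0,"wz": 0},
    {"tx": -0.469,"ty": -0.472,"tz": -0.126,"wx": 0,"wy": 0,"wz": 0},
    {"tx": -0.481,"ty": -0.591,"tz": -0.129,"wx": 0,"wy": 0,"wz": 0},
    {"tx": -0.481,"ty": -0.615,"tz": -0.129,"wx": 0,"wy": 0,"wz": 0},
  ],
)

```text
clock: 78.95
tcp_pos: [0.5859, -0.0694, 0.1502]
orientation: [-2.274, -1.91, -0.298]
ft_force: [6.6, -13.1, 0.8]
grip_width: 0.012
grasp_force: 30.1
```

Call:
apply_moves(
  moves=[
    {"tx": 0,"ty": -0.01,"tz": 0,"wx": 0,"wy": 0,"wz": 0},
    {"tx": 0,"ty": -0.02,"tz": 0,"wx": 0,"wy": 0,"wz": 0},
    {"tx": 0,"ty": -0.02,"tz": 0,"wx": 0,"wy": 0,"wz": 0},
  ],
)

```text
clock: 79.25
tcp_pos: [0.586, -0.0695, 0.1502]
orientation: [-2.275, -1.912, -0.301]
ft_force: [6.6, -13.1, 0.5]
grip_width: 0.0117
grasp_force: 30.0
```

Call:
apply_moves(
  moves=[
    {"tx": 0,"ty": 0.02,"tz": 0,"wx": 0,"wy": 0,"wz": 0},
    {"tx": 0,"ty": 0.02,"tz": 0,"wx": 0,"wy": 0,"wz": 0},
    {"tx": 0,"ty": 0.02,"tz": 0,"wx": 0,"wy": 0,"wz": 0},
    {"tx": 0,"ty": 0.02,"tz": 0,"wx": 0,"wy": 0,"wz": 0},
  ],
  hand=0.4,
)

```text
clock: 79.65
tcp_pos: [0.5842, -0.0635, 0.1485]
orientation: [-2.262, -1.906, -0.3]
ft_force: [-0.9, -0.9, 0.9]
grip_width: 0.0342
grasp_force: 0.0
```

Call:
apply_moves(
  moves=[
    {"tx": -0.06,"ty": 0,"tz": -0.24,"wx": 0,"wy": 0,"wz": 0},
    {"tx": -0.13,"ty": 0,"tz": -0.48,"wx": 0,"wy": 0,"wz": 0},
    {"tx": -0.26,"ty": 0,"tz": -0.966,"wx": 0,"wy": 0,"wz": 0},
    {"tx": -0.26,"ty": 0,"tz": -0.966,"wx": 0,"wy": 0,"wz": 0},
  ],
)

```text
clock: 80.05
tcp_pos: [0.5784, -0.1157, 0.2407]
orientation: [-2.268, -1.91, -0.308]
ft_force: [1.4, 0.0, 0.9]
grip_width: 0.0343
grasp_force: 0.0
```

Call:
apply_moves(
  moves=[
    {"tx": -0.45,"ty": -0.45,"tz": -0.2,"wx": 0,"wy": 0,"wz": 0},
    {"tx": -0.9,"ty": -0.9,"tz": -0.4,"wx": 0,"wy": 0,"wz": 0},
    {"tx": -0.9,"ty": -0.9,"tz": -0.4,"wx": 0,"wy": 0,"wz": 0},
  ],
)

```text
clock: 80.35
tcp_pos: [0.4687, -0.1943, 0.2502]
orientation: [-2.262, -1.906, -0.3]
ft_force: [0.0, -0.4, 0.2]
grip_width: 0.0344
grasp_force: 0.0
```

Call:
apply_moves(
  moves=[
    {"tx": -0.45,"ty": -0.2,"tz": -0.2,"wx": 0,"wy": 0,"wz": 0},
    {"tx": -0.9,"ty": -0.4,"tz": -0.4,"wx": 0,"wy": 0,"wz": 0},
    {"tx": -0.9,"ty": -0.4,"tz": -0.4,"wx": 0,"wy": 0,"wz": 0},
  ],
)

```text
clock: 80.65
tcp_pos: [0.4128, -0.2862, 0.2657]
orientation: [-2.268, -1.902, -0.3]
ft_force: [1.0, 0.5, 0.4]
grip_width: 0.0343
grasp_force: 0.0
```

Call:
apply_moves(
  moves=[
    {"tx": -0.45,"ty": 0,"tz": 0,"wx": 0,"wy": 0,"wz": 0},
    {"tx": -0.9,"ty": 0,"tz": 0,"wx": 0,"wy": 0,"wz": 0},
    {"tx": -0.9,"ty": 0,"tz": 0,"wx": 0,"wy": 0,"wz": 0},
  ],
)

```text
clock: 80.95
tcp_pos: [0.3991, -0.3712, 0.2391]
orientation: [-2.265, -1.901, -0.3]
ft_force: [-0.0, 1.4, -1.1]
grip_width: 0.0343
grasp_force: 0.0
```

Call:
apply_moves(
  moves=[
    {"tx": -0.45,"ty": 0,"tz": 0,"wx": 0,"wy": 0,"wz": 0},
    {"tx": -0.9,"ty": 0,"tz": 0,"wx": 0,"wy": 0,"wz": 0},
    {"tx": -0.9,"ty": 0,"tz": 0,"wx": 0,"wy": 0,"wz": 0},
    {"tx": -0.9,"ty": 0,"tz": 0,"wx": 0,"wy": 0,"wz": 0},
  ],
)

```text
clock: 81.35
tcp_pos: [0.3856, -0.4532, 0.2176]
orientation: [-2.261, -1.904, -0.302]
ft_force: [0.2, 0.8, 0.9]
grip_width: 0.0342
grasp_force: 0.0
```

```bash
python3 - <<'E'
from h import *
from plant import robot
s=robot.sense();print(s["tcp_pos"],s["ft_force"])
c=robot.read_camera("top");w=world(c);z=w[...,2]
m=(z>.16)&(z<.182)&(w[...,0]>.56)&(w[...,0]<.72)&(w[...,1]>-.12)&(w[...,1]<.0);print(comp(w,m,3))
m=(z>.2)&(z<.24)&(w[...,0]>.56)&(w[...,0]<.65)&(w[...,1]>-.0)&(w[...,1]<.07);print(comp(w,m,3))
m=(z>.016)&(z<.06)&(w[...,0]>.36)&(w[...,0]<.6)&(w[...,1]>-.49)&(w[...,1]<-.11);print(comp(w,m))
c0=pickle.load(open("top0.pkl","rb"));w0=world(c0)
for n,ww in(("before",w0),("after",w)):
    zz=ww[...,2]; v,u=np.mgrid[:480,:640]
    print(n,comp(ww,(zz>.018)&(zz<.05)&(u>240)&(u<272)&(v>195)&(v<222),50),comp(ww,(zz>.018)&(zz<.05)&(u>346)&(u<364)&(v>204)&(v<224),50),comp(ww,(zz>.018)&(zz<.05)&(u>372)&(u<404)&(v>172)&(v<222),50))
cv2.imwrite("pics/t8.png",cv2.resize(c["pixels"][170:320,240:480,::-1],None,fx=3.3,fy=3.3,interpolation=cv2.INTER_CUBIC))
E
```

```text
[ 0.3856389  -0.45315384  0.21758133] [0.23916832 0.82550301 0.94152836]
[([329, 207, 2, 10, 16], [661, -3, 31, 4, -0.1], array([161., 168., 177.])), ([348, 231, 3, 5, 11], [584, -69, 13, 7, 1.2], array([163., 169., 176.]))]
[([312, 219, 14, 14, 158], [601, 34, 46, 44, -0.1], array([213., 223., 231.]))]
[([368, 243, 13, 39, 387], [506, -166, 142, 39, -4.8], array([21., 30., 39.])), ([386, 244, 13, 40, 395], [499, -232, 143, 40, -2.8], array([21., 30., 40.])), ([440, 253, 13, 40, 427], [467, -428, 142, 42, -3.6], array([22., 34., 43.])), ([424, 255, 13, 40, 417], [459, -370, 141, 44, -3.4], array([21., 34., 43.]))]
before [([248, 196, 23, 24, 358], [711, 259, 89, 84, -0.3], array([20., 27., 35.]))] [([348, 207, 13, 14, 111], [684, -94, 48, 32, 44.6], array([22., 34., 42.]))] [([373, 176, 29, 44, 856], [748, -218, 160, 80, 10.1], array([24., 35., 45.]))]
after [([248, 196, 23, 24, 358], [710, 259, 90, 83, -0.3], array([20., 27., 36.]))] [([347, 207, 14, 14, 111], [685, -95, 47, 34, 43.2], array([22., 35., 43.]))] [([374, 176, 28, 44, 855], [749, -218, 158, 80, 10.4], array([25., 35., 45.]))]
```

View pics/t8.png

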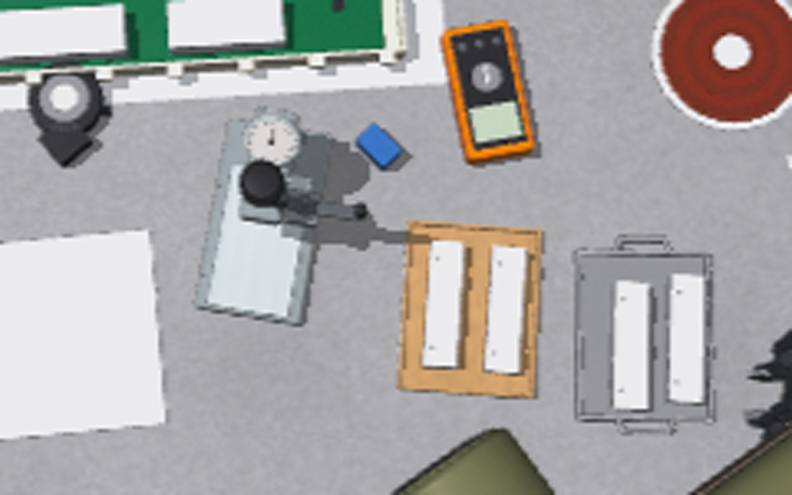

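Two low bars are in the lid (crop 445,305 and 507,310) and two full bars in the tray (632,345 and 687,340), all flat. The lever pin is back at (360,210), its lock position, and the knob is up at (262,185). The blower, multimeter and capacitor have not moved.

```bash
python3 -c "
from plant import robot
print(robot.sign_off())"
```

```text
the job is handed in; nothing more can be done
None
```

The job is handed in: all four bars were gauged, the two full-height ones lie flat in the tray and the two low ones in the nearest carton lid, the spindle is up, the lever is at lock, and the blower, multimeter and capacitor are where they started; the first gauging press peaked at 48 N through the fingertips (later presses stayed near 15 N).

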